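Clear the slide returns after a microscopy class

ROBOT

A 7-joint arm with a two-finger parallel gripper is mounted at the origin on the work surface. World frame = base frame: x ahead of the robot, y to its left, z up, the work surface at z = 0. Lengths are in m, angles in rad, forces in N, time in s.
With the tool pointing down it reaches from about 0.35 to 0.9 m from the base axis. Payload 8.1 kg.
Tool frame: the origin (TCP) lies midway between the tips of the shut fingers; the grasp point (between the pads) lies 19 mm behind it; z points along the fingers, y is the direction in which the jaws open and shut (so a half turn about z gives the same grasp; the last joint's range is limited). The gripper opens to 92 mm and grips with 3 to 60 N. Pads are 19 mm wide; open, the fingers measure 130 mm over their backs; the gripper's body (75 mm by 190 mm) begins 47 mm behind the grasp point.
Start: joints at [1.124, 0.434, 0.025, 1.573, -0.012, 1.134, -0.075], TCP at [0.211, -0.588, 0.227] pointing down, gripper open.
Joint ranges: [-2.62, 2.62], [-0.44, 2.09], [-1.27, 1.32], [0.08, 2.57], [-1.32, 4.46], [0.12, 2], [-2.74, 2.74]. Speed limits (rad/s): [2.22, 2.22, 3.01, 3.01, 3.14, 3.14, 3.14].

INTERFACE

Orientations are given as a rotation vector (axis times angle).
In Python, from cell import monitor, get_image, get_calibration, workorder, look_for, masks_of gives the robot as it stands.
- The arm moves only by the shell command python3 -m crank 'ROWS' [FORCE]. ROWS is JSON, a list of rows, each a list of 3 entries, a list of its own where there are three numbers: the shift along the tool's x, y, z in cm, then the turn about the tool's z in degrees, then the closure in counts, from 0 (fully open) to 255 (shut). A call has 1 to 5 rows; each row shifts and turns the commanded pose from where the row before left it, along the tool's axes as they then stand; what a row does not reach is not made up. A row lasts 1/10 s, in which the tool goes at most 50 mm and 8.59 degrees, less where a joint would pass 70% of its speed; a pose out of reach is approached as far as the arm can. A call with a gripper value outside its range is refused whole. The fingers move at their own pace and stop on an object; FORCE is the grip in N (left out, the last holds). Time passes only in rows, so rows that do not move let the fingers close. It gives the time, the measured TCP pose, the force and the opening at its end, in the units of the state.
- monitor.observe(): the state, without advancing time (a new reading comes with each control period).
- get_image(name): name is "side" or "top" or "wrist"; returns (picture, depth): 420x560x3 uint8, red, green, blue; 420x560 float32, m along the optical axis (not along the pixel's ray), 0 where there is no reading.
- get_calibration(name): a dict with "fx", "fy", "cx", "cy" (pixels), "R" (3x3) and "t" (3): a world point X has camera coordinates R X + t. Camera axes: x right, y down, z forward; pixel columns grow to the right and rows downward; lengths in m; the calibration is good to about 2 mm. A picture is of the moment at which its call begins: read the wrist's pose just before it. get_calibration takes no time and is no camera call; for the wrist camera it gives the pose at the moment of the call.
- workorder.sign_off(): hands the job in, once; it reports no verdict.
Trained networks look in the newest picture that a camera, given by its name, has taken for a name from the list of things; names that differ only in an ending like _2 or _b are one class to them, and where a whole thing is asked for, a point or a joint stands for the part that bears it (a point fixed in the world has none). Each returns a list of dicts, best first, with "score" (0 to 1); they miss things now and then, are a little off and sometimes report something else, mostly with a low value. They report only what shows in the picture. A call takes as long as a camera call.
- look_for(label, camera): "location" ([x, y, z] in m, in world coordinates, good to about 4 mm: the middle of the surface that is visible of it).
- masks_of(label, camera): "region" (420x560 bool, what is visible of it).
The state is a dict: "clock": time; "joints": joint angles; "dq": joint speeds; "joint_efforts": joint torques, N m; "position": TCP position; "ee_rot": TCP orientation; "force": force on the tool from outside, world axes, zero at the start; "ft_torque": the same for the moment, N m; "width": opening from 0.0 (shut) to 1.0 (fully open).
Only numpy, scipy, OpenCV 4.12 (cv2) and the standard library are available. Lean on these libraries where they do the work, as an engineer would, in place of code of your own. Each camera call takes 0.05 s, during which the arm holds its last target.

TASK

The clamp rod is lying across the slide returns box, in the way of its slot: first lift the rod well clear, holding it near its balance point so that it hangs level to within two degrees (make a small trial lift to find out where that is, and shift your grip), carry it level to the wooden rest and lay it down in both notches without dropping it. Then open the orange shutter, push every slide case on the bench through the slot into the box, and when all are in, slide the shutter fully closed. Leave the glassware and bottles alone.

Things in the scene. Friction and masses are not known exactly. Their poses are not given: they have to be found in the camera images.
- rod_mid (a point): clamp rod: lopsided round steel tube, 12 mm diameter, 360 mm long. Point: middle of its length on its axis; +x runs along the bar to the square head. Starts in the notches on the returns box's apron, axis 113 mm up. Weighs 0.83 kg. A heavy slug, locked unseen somewhere inside the tube, makes it lopsided: its balance point lies anywhere from x = -75 to +115 mm, different each time, found only by trial. Gripped off its balance point it sags or tips in the fingers
- rod_head (a point): centre of the rod's square cast head (30 mm along the bar, 32 x 32 mm, brass thumbscrew on one face), at x = +165 mm on the bar (head from 150 to 180 mm). Light (50 g): it does not tell where the balance point lies
- rod_tail (a point): centre of the round red collar at the rod's other end, 28 mm diameter, 30 mm long, at x = -165 mm on the bar (from -180 to -150 mm). Light (40 g)
- rod: the same clamp rod as a  origin at the middle of the bar on its axis, x axis along the bar to the head
- rest_seat (a point): wooden rod rest, fixed. Point: on the axis of a rod lying in both notches, mid-way between the uprights, 120 mm above the bench; x runs along the seated rod. Uprights 8 mm thick at x = -75 and +75 mm, each with an open-topped notch 20 mm wide, floor at 114 mm, flaring to tops at 140 mm above the bench. The rod may lie either way round, head and collar outside the uprights
- rest: the same rod rest: its 210 x 90 x 12 mm wooden base; origin under its centre, x along the seated rod
- slot (a point): returns box's slot, 43 mm wide and 16 mm high, from 93.5 to 109.5 mm above the bench, in the box's front face. Point: slot's centre on the outer face, 101.5 mm above the bench; +x points into the box, y along its face, z up. Behind the 4 mm thick face the floor drops to 3 mm, so that a case pushed right through tips and falls in
- returns: returns box, fixed: blue, clear roof, 260 mm wide (y), 150 mm long (x = 0 to 150), 130 mm high; origin at bench height below the slot, +x into the box. In front of it a solid grey apron, x = -130 to 0, 260 mm wide, top flat at 95 mm above the bench
- rail_l (a point): left rail on the apron (y = +120 mm), a twin stands at y = -120 mm: steel, 10 mm wide, x = -120 to -30 mm, 12 mm high above the apron, with a notch between two studs 10 mm higher at x = -99 and -71 mm. Point: rod axis in the notch, at x = -85 mm, 113 mm above the bench
- shutter (a joint): orange sliding shutter on the outer face of the returns box: 0 = fully closed over the slot, 0.075 m = fully open, slid along the face towards the slot's +y. Plate 55 mm wide, 4 mm thick, its outer side 6 mm in front of the face. Stays where it is left; takes about 1.5 N to slide
- shutter_grip (a point): orange upright grip of the shutter, 14 mm (x) by 12 mm (y), standing from the top of the box at 130 mm to 170 mm above the bench; this point is on its axis, 157 mm above the bench, and moves with the shutter
- case1_c (a point): yellow flat plastic slide case, 80 mm (its x) by 36 mm (its y) by 10 mm thick, 35 g, lying flat on the bench, paper label up; this point is its centre, 5 mm up. May be absent.
- case2_c (a point): green flat plastic slide case, 80 mm (its x) by 36 mm (its y) by 10 mm thick, 35 g, lying flat on the bench, paper label up; this point is its centre, 5 mm up. May be absent.
- case3_c (a point): white flat plastic slide case, 80 mm (its x) by 36 mm (its y) by 10 mm thick, 35 g, lying flat on the bench, paper label up; this point is its centre, 5 mm up. May be absent.
- case4_c (a point): red flat plastic slide case, 80 mm (its x) by 36 mm (its y) by 10 mm thick, 35 g, lying flat on the bench, paper label up; this point is its centre, 5 mm up. May be absent.
- jar: amber glass jar with white cap, 48 mm across, 70 mm high, bystander; origin at its foot
- dish: glass dish, 60 mm across, 13 mm high, bystander; origin at its foot
- beaker: glass beaker, 68 mm across, 85 mm high, bystander; origin at its foot
- washbottle: white bottle with red cap, 60 mm across, 150 mm high, bystander; origin at its foot
- stain: small amber bottle with black cap, 32 mm across, 55 mm high, bystander; origin at its foot

How it is judged:
On the way, in this order (a step that is already met when the one before it is completed fails the run):
1. the clamp rod is lifted well clear and hangs level to within two degrees (height (world z) of rod_mid above 0.145 m and angle between rod's own x axis and vertical between 1.5358 and 1.6058 rad and contact force between rod and the fingers above 0.5 N), for 0.3 s.
2. the clamp rod lies released in both notches of its rest (z of rod_mid in the frame of rest_seat between -0.006 and 0.006 m and y of rod_mid in the frame of rest_seat between -0.01 and 0.01 m and angle between the x axis of rod and the x axis of rest_seat, either way round below 0.08 rad and linear speed of rod below 0.02 m/s and contact force between rod and the fingers below 0.2 N), for 0.2 s.
3. every slide case has gone through the slot into the box (x of case1_c in the frame of slot between 0.005 and 0.15 m and y of case1_c in the frame of slot between -0.13 and 0.13 m and z of each of case1_c, case2_c, case3_c, case4_c in the frame of slot below -0.012 m and x of case2_c in the frame of slot between 0.005 and 0.15 m and y of case2_c in the frame of slot between -0.13 and 0.13 m and x of case3_c in the frame of slot between 0.005 and 0.15 m and y of case3_c in the frame of slot between -0.13 and 0.13 m and x of case4_c in the frame of slot between 0.005 and 0.15 m and y of case4_c in the frame of slot between -0.13 and 0.13 m), for 0.2 s.
At the end, for the whole second after the job is handed in: the rod lies at rest in both notches (axis within 10 mm sideways, 6 mm in height and 0.08 rad of the rest), every slide case is inside the returns box, and the shutter is within 5 mm of fully closed (all of step 2 and all of step 3 and value of joint shutter below 0.005 m); the robot touches nothing.
It fails at once if the clamp rod is carried tipped (more than about 17 degrees off level once it is well clear) (height (world z) of rod_mid above 0.195 m and (angle between rod's own x axis and vertical below 1.2708 rad or angle between rod's own x axis and vertical above 1.8708 rad)).
It fails at once if the clamp rod is dropped (falls freely more than about 3 cm) (linear speed of rod above 0.75 m/s and contact force between rod and the fingers below 0.05 N).
It fails at once if glassware or a bottle is knocked over or pushed more than 4 cm (distance of any of jar, dish, beaker, washbottle, stain from where it was at the start of the episode above 0.04 m or angle between any of jar, dish, beaker, washbottle, stain's own z axis and vertical above 0.5 rad).
Of case1, case2, case3, case4 only 3 to 4 are there at a start; the rules pass over those that are not, and their reading is None.
At some moment in a run one of case1, case2, case3, case4 may be knocked a few centimetres aside while the robot is not near it.
It also fails if it takes over 210 s, if anything falls off the work surface, if the arm or the gripper's body presses on something with over 40 N, if the wrist force passes 120 N, or if a joint passes its speed limit or range.

## Working session

There is one attempt and no reset: what is moved stays moved. The work goes in short steps, Python scripts to look and compute and a shell command to move; the robot and the scene stay as the last step left them, time stands still between calls to the robot, and variables do not carry over. Pictures are saved under pics/ and viewed, and the job is handed in when it is done.

```bash
ls -la; mkdir -p pics
python3 - <<'E'
from cell import monitor, get_image, get_calibration
import cv2,numpy as np
print(monitor.observe())
for n in ["side","top","wrist"]:
    im,d=get_image(n); cv2.imwrite(f"pics/{n}0.png",im[:,:,::-1]); c=get_calibration(n); print(n,c)
E
```

```text
total 12
drwxr-xr-x  3 agent agent 4096 Dec  7 08:24 .
drwxr-xr-x 23 root  root  4096 Dec  7 08:24 ..
drwxr-xr-x  2 agent agent 4096 Dec  7 08:24 pics
{'clock': 0.0, 'joints': array([ 1.12440246,  0.43523028,  0.02497278,  1.57410656, -0.01159002,
        1.13398963, -0.07509163]), 'dq': array([-0.00247824, -0.00163961,  0.00098641, -0.00113153,  0.0005048 ,
        0.00179025,  0.00024158]), 'joint_efforts': array([-2.51520243e-05, -6.67864037e+01,  9.85065512e-01, -3.14471555e+01,
       -6.05015131e-02,  4.26323642e-02,  1.27686194e-04]), 'position': array([ 0.21043232, -0.58796233,  0.22593678]), 'ee_rot': array([-3.09379785e+00, -5.37024094e-01,  6.61711919e-04]), 'force': array([-0.1439023 ,  0.50923033,  0.21597144]), 'ft_torque': array([-0.01783745,  0.00592572,  0.02484505]), 'width': 0.9985647070951643}
side {'fx': 421.68758085882854, 'fy': 421.68758085882854, 'cx': 277.9196402779061, 'cy': 207.31361896617327, 'R': array([[-0.99715193, -0.0722453 ,  0.02164832],
       [-0.06194788,  0.62085494, -0.781474  ],
       [ 0.04301736, -0.78058937, -0.62356214]]), 't': array([0.5524782 , 0.10383979, 1.32260211])}
top {'fx': 464.27017642844277, 'fy': 464.27017642844277, 'cx': 283.16702391016713, 'cy': 204.59174262694165, 'R': array([[-0.02963245, -0.99954783, -0.00510403],
       [-0.99674665,  0.02993154, -0.07483463],
       [ 0.07495356,  0.00286989, -0.9971829 ]]), 't': array([0.08463834, 0.55400751, 1.20590399])}
wrist {'fx': 305.5360272389293, 'fy': 305.5360272389293, 'cx': 280.36238483754295, 'cy': 208.88628235710968, 'R': array([[ 0.33642762, -0.94170604, -0.00248812],
       [-0.90991251, -0.32574779,  0.25680265],
       [-0.24264311, -0.08413153, -0.96646066]]), 't': array([-0.6248445 , -0.03325835,  0.38961596])}
```

View pics/top0.png

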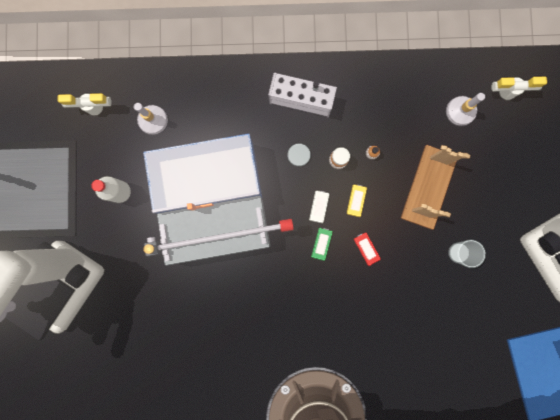

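View pics/side0.png

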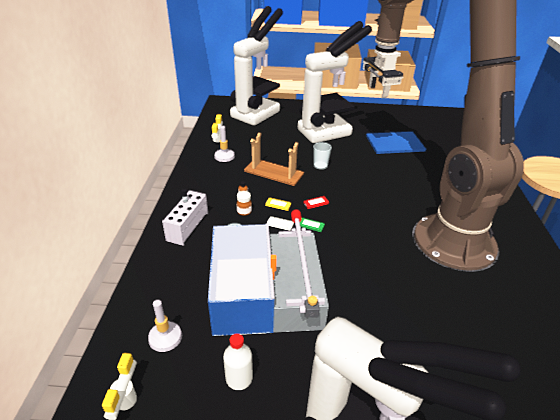

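View pics/wrist0.png

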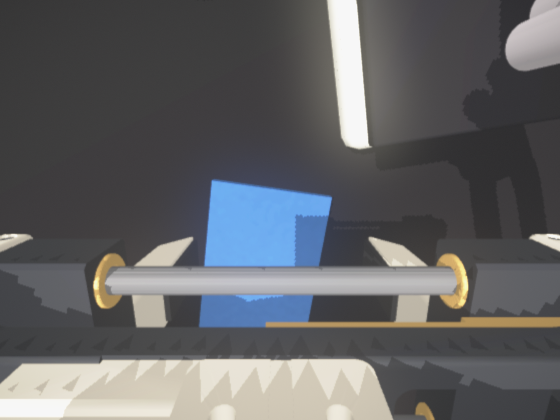

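The top view shows the rod across the apron from its head at (152,246) to its collar at (287,226). Four cases are near (320,205), (357,200), (321,244) and (367,249), and the rest is at (430,187). Next I'll measure all of these.

```bash
cat > h.py <<'E'
from cell import monitor, get_image, get_calibration, look_for, masks_of
import cv2,numpy as np
from scipy.spatial.transform import Rotation as Rn
def cloud(cam,d=None,im=None):
    if d is None: im,d=get_image(cam)
    c=get_calibration(cam)
    v,u=np.mgrid[0:d.shape[0],0:d.shape[1]]
    P=np.stack([(u-c['cx'])/c['fx']*d,(v-c['cy'])/c['fy']*d,d],-1)
    W=(P-c['t'])@c['R']
    W[d<=0]=np.nan
    return im,d,W
def proj(X,cam):
    c=get_calibration(cam); p=c['R']@np.asarray(X)+c['t']
    return c['fx']*p[0]/p[2]+c['cx'],c['fy']*p[1]/p[2]+c['cy']
E
python3 - <<'E'
from h import *
np.set_printoptions(precision=4,suppress=True)
im,d,W=cloud("top")
np.save("top0.npy",W)
for n in ["case1_c","case2_c","case3_c","case4_c","rod_head","rod_tail","rod","rest","returns","shutter_grip","jar","dish","beaker","washbottle","stain"]:
    m=masks_of(n,"top")
    for r in m[:1]:
        M=r['region']; P=W[M]; P=P[~np.isnan(P[:,0])]
        ys,xs=np.nonzero(M)
        rect=cv2.minAreaRect(P[:,:2].astype(np.float32)*1000)
        print(n,round(r['score'],2),M.sum(),"px",xs.mean().round(),ys.mean().round(),"med",np.median(P,0),"zmax",np.percentile(P[:,2],[5,50,95]),"rect",np.round(rect[0],1),np.round(rect[1],1),round(rect[2],1))
for n in ["rail_l","rest_seat","slot","rod_mid"]:
    print(n,look_for(n,"top")[:2])
print(monitor.observe()['clock'])
E
```

```text
case1_c 0.68 437 px 357.0 200.0 med [ 0.5622 -0.1282  0.0103] zmax [0.0035 0.0103 0.0143] rect [ 563.9 -130.2] [39.7 82.9] 75.5
case2_c 0.81 393 px 322.0 244.0 med [ 0.4496 -0.0311  0.0103] zmax [0.0067 0.0103 0.0139] rect [451.  -31.4] [35.7 80.7] 72.9
case3_c 0.61 414 px 319.0 206.0 med [ 0.5503 -0.028   0.0104] zmax [0.0062 0.0104 0.0144] rect [551.  -28.8] [36.9 82.3] 76.4
case4_c 0.8 431 px 367.0 248.0 med [ 0.4352 -0.1501  0.0102] zmax [0.0055 0.0102 0.0145] rect [ 435.  -151.4] [81.6 39. ] 26.7
rod_head 0.71 408 px 367.0 248.0 med [ 0.4351 -0.1494  0.0103] zmax [0.0057 0.0103 0.0146] rect [ 434.5 -149.9] [81.  35.1] 26.1
rod_tail 0.67 815 px 207.0 238.0 med [0.4718 0.2785 0.1195] zmax [0.1138 0.1195 0.1446] rect [472.7 241. ] [ 48.2 388.5] 4.6
rod 0.86 1061 px 214.0 237.0 med [0.4744 0.2521 0.1185] zmax [0.0937 0.1185 0.1439] rect [479.5 238.2] [ 42.9 394. ] 8.0
rest 0.77 2919 px 431.0 186.0 med [ 0.596  -0.3224  0.0131] zmax [0.0074 0.0131 0.128 ] rect [ 598.9 -332. ] [105.8 226.2] 67.4
returns 0.83 12077 px 207.0 197.0 med [0.5741 0.2527 0.1271] zmax [0.0918 0.1271 0.1332] r
[... 397 characters left out ...]
] 61.8
beaker 0.8 766 px 467.0 253.0 med [ 0.4162 -0.4082  0.0458] zmax [0.0023 0.0458 0.086 ] rect [ 416.1 -409.4] [97.2 66.4] 83.4
washbottle 0.77 724 px 112.0 189.0 med [0.6017 0.4931 0.0984] zmax [0.0166 0.0984 0.1505] rect [605.  502.1] [51.9 59.5] 73.4
stain 0.59 145 px 373.0 152.0 med [ 0.6862 -0.1717  0.0352] zmax [0.0053 0.0352 0.0568] rect [ 692.8 -177.9] [31.5 39.4] 49.7
rail_l [{'location': [0.5719, 0.2512, 0.1293], 'score': 0.61}]
rest_seat [{'location': [0.5975, -0.3205, 0.0145], 'score': 0.61}]
slot [{'location': [0.5739, 0.2591, 0.1346], 'score': 0.63}]
rod_mid [{'location': [0.4726, 0.2526, 0.1156], 'score': 0.87}, {'location': [0.6706, -0.0815, 0.0693], 'score': 0.26}]
1.15
```

Run:
```python
from h import *
np.set_printoptions(precision=4,suppress=True)
W=np.load("top0.npy")
im=cv2.imread("pics/top0.png")
Z=W[...,2]
sel=np.zeros(Z.shape,bool); sel[120:280,130:280]=1
def rect(mask,name):
    P=W[mask]; 
    lab=cv2.connectedComponentsWithStats(mask.astype(np.uint8))
    i=1+np.argmax(lab[2][1:,4]); P=W[lab[1]==i]
    r=cv2.minAreaRect((P[:,:2]*1000).astype(np.float32)); print(name,len(P),np.round(r[0],1),np.round(r[1],1),r[2],np.median(P[:,2])); return r
rect(sel&(Z>0.09)&(Z<0.1),"apron")
rect(sel&(Z>0.122)&(Z<0.138),"roof")
sel[:]=0; sel[130:240,390:480]=1
rect(sel&(Z>0.008)&(Z<0.017),"restbase")
r=sel&(Z>0.1)&(Z<0.15)
P=W[r];print("uprights",len(P));print(P[::max(1,len(P)//30)])
c1=cv2.resize(im[120:280,120:300],None,fx=4,fy=4,interpolation=cv2.INTER_CUBIC)
c2=cv2.resize(im[130:240,385:485],None,fx=5,fy=5,interpolation=cv2.INTER_CUBIC)
cv2.imwrite("pics/c1.png",c1);cv2.imwrite("pics/c2.png",c2)
im2=cv2.imread("pics/side0.png")
cv2.imwrite("pics/c3.png",cv2.resize(im2[190:345,195:345],None,fx=5,fy=3.8*1.0,interpolation=cv2.INTER_CUBIC))
```

```text
apron 2997 [519.7 247.6] [ 80.8 260.5] 8.68739128112793 0.09494165422822765
roof 6607 [627.5 263.5] [161.3 260.9] 8.275906562805176 0.12998017251877939
restbase 2064 [ 594.6 -323. ] [ 93.2 210.8] 68.62355041503906 0.012305394223775665
uprights 312
[[ 0.6801 -0.3192  0.1372]
 [ 0.6746 -0.3281  0.1385]
 [ 0.6736 -0.3382  0.13  ]
 [ 0.6712 -0.3435  0.1285]
 [ 0.6715 -0.3274  0.1042]
 [ 0.6695 -0.3495  0.1113]
 [ 0.6639 -0.3406  0.1287]
 [ 0.6649 -0.3397  0.1105]
 [ 0.6632 -0.3622  0.116 ]
 [ 0.6626 -0.3424  0.1093]
 [ 0.6595 -0.3621  0.1224]
 [ 0.6561 -0.3801  0.138 ]
 [ 0.6566 -0.3608  0.1254]
 [ 0.6539 -0.3804  0.1369]
 [ 0.6538 -0.3677  0.126 ]
 [ 0.6555 -0.3614  0.1036]
 [ 0.6506 -0.3763  0.1283]
 [ 0.5395 -0.2658  0.1303]
 [ 0.5343 -0.2636  0.1368]
 [ 0.5314 -0.2692  0.1414]
 [ 0.5295 -0.2717  0.1327]
 [ 0.5281 -0.2768  0.1155]
 [ 0.5263 -0.2834  0.1014]
 [ 0.5247 -0.3028  0.1173]
 [ 0.5226 -0.2987  0.1145]
 [ 0.5208 -0.294   0.106 ]
 [ 0.5188 -0.3099  0.1313]
 [ 0.5176 -0.3032  0.1149]
 [ 0.5158 -0.3198  0.137 ]
 [ 0.514  -0.3126  0.1297]
 [ 0.5129 -0.3161  0.1043]
 [ 0.5087 -0.3257  0.1324]]
```

View pics/c1.png

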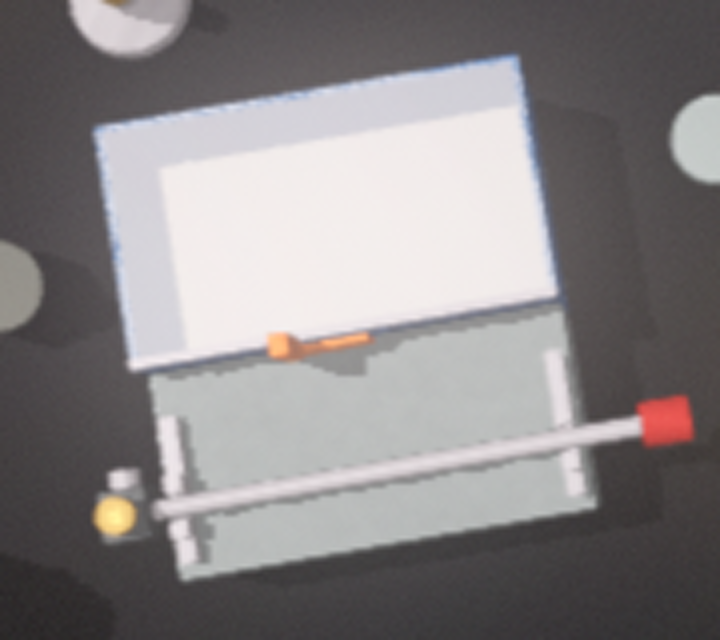

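View pics/c2.png

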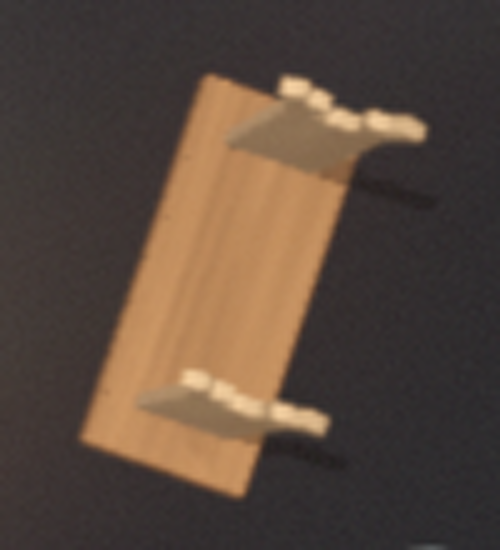

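View pics/c3.png

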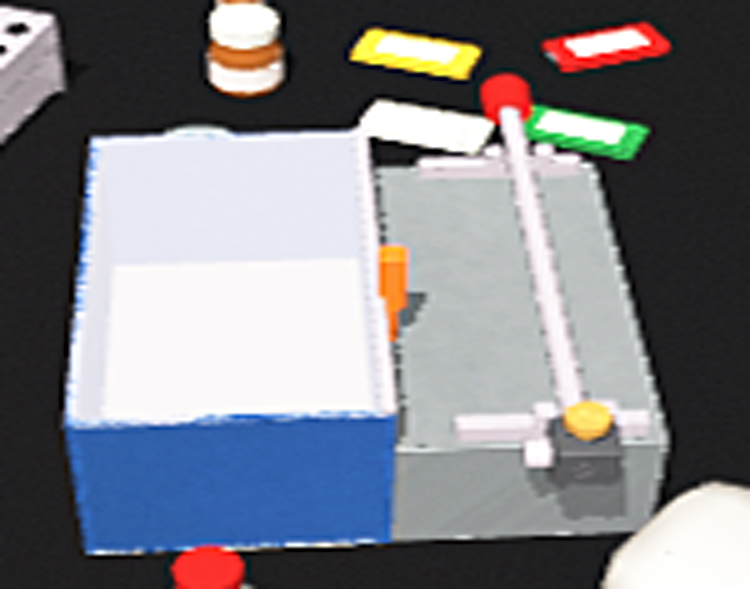

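Measurements agree: box yaw is about 8.4°, the rest lies at about (0.595, -0.323) with yaw -21.4°, and the case sizes match. I'll write a helper that reports the remaining shift in tool axes, then turn and move over the box.

```bash
cat > togo.py <<'E'
# usage: togo.py x y z yawdeg(tool x axis)
import sys
from h import *
s=monitor.observe(); R=Rn.from_rotvec(s['ee_rot']).as_matrix()
t=np.array(list(map(float,sys.argv[1:4]))); psi=np.degrees(np.arctan2(R[1,0],R[0,0]))
d=t-s['position']
print("pos",s['position'].round(4),"yaw",psi.round(2),"tilt",np.degrees(np.arccos(-R[2,2])).round(2),"F",s['force'].round(2),"T",s['ft_torque'].round(3),"w",round(s['width'],3),"t",round(s['clock'],2))
dy=(float(sys.argv[4])-psi+180)%360-180 if len(sys.argv)>4 else 0
print("turn",round(-dy,2),"shift before turn cm",(R.T@d*100).round(2), "after turn cm",((R@Rn.from_euler('z',-dy,degrees=True).as_matrix()).T@d*100).round(2))
E
python3 togo.py 0.47 0.25 0.30 98.4
python3 -m crank '[[[0,0,-1.5],-7.9,0],[[0,0,-1.5],-7.9,0],[[0,0,-1.5],-7.9,0],[[0,0,-1.5],-7.9,0],[[0,0,-1.5],-7.9,0]]' 60
python3 -m crank '[[[0,0,0],-7.9,0],[[0,0,0],-7.9,0],[[0,0,0],-7.9,0],[[0,0,0],-7.9,0],[[0,0,0],-7.6,0]]'
python3 togo.py 0.47 0.25 0.30 98.4
```

```text
pos [ 0.2107 -0.5884  0.2267] yaw 19.7 tilt 0.0 F [ 0.08 -0.2  -0.25] T [-0.038  0.036 -0.008] w 0.997 t 1.15
turn -78.7 shift before turn cm [ 52.67 -70.2   -7.33] after turn cm [79.16 37.9  -7.33]
clock: 1.65
position: [0.2106, -0.5884, 0.3024]
ee_rot: [2.727, 1.559, -0.0]
force: [-0.4, -0.1, -0.4]
width: 1.0
clock: 2.15
position: [0.2106, -0.5884, 0.3017]
ee_rot: [-2.046, -2.384, 0.0]
force: [0.4, -0.2, 0.1]
width: 0.997
pos [ 0.2106 -0.5884  0.3017] yaw 98.71 tilt 0.0 F [ 0.42 -0.23  0.13] T [-0.007 -0.104  0.003] w 0.997 t 2.15
turn 0.31 shift before turn cm [78.95 38.34  0.17] after turn cm [79.15 37.91  0.17]
```

```bash
python3 -m crank '[[[3.5,3,0],0,0],[[3.5,3,0],0,0],[[3.5,3,0],0,0],[[3.5,3,0],0,0],[[3.5,3,0],0,0]]'
python3 -m crank '[[[4,2,0],0,0],[[4,2,0],0,0],[[4,2,0],0,0],[[4,2,0],0,0],[[4,2,0],0,0]]'
python3 -m crank '[[[4.4,1.4,0],0,0],[[4.4,1.4,0],0,0],[[4.4,1.4,0],0,0],[[4.4,1.4,0],0,0],[[4.4,1.4,0],0,0]]'
python3 togo.py 0.47 0.25 0.30 98.4; python3 -c "
from h import *
print(monitor.observe()['joints'].round(3))"
```

```text
clock: 2.65
position: [0.3341, -0.3918, 0.3019]
ee_rot: [2.053, 2.377, -0.0]
force: [1.1, -0.2, 0.3]
width: 0.999
clock: 3.15
position: [0.4035, -0.1793, 0.302]
ee_rot: [2.053, 2.377, -0.0]
force: [2.0, -0.5, 0.8]
width: 1.001
clock: 3.65
position: [0.4403, 0.0486, 0.3021]
ee_rot: [2.053, 2.377, 0.0]
force: [1.6, 0.2, 1.1]
width: 0.997
pos [0.4403 0.0486 0.3021] yaw 98.36 tilt 0.06 F [1.61 0.16 1.06] T [ 0.016 -0.169 -0.009] w 0.997 t 3.65
turn -0.04 shift before turn cm [19.49  5.86  0.2 ] after turn cm [19.49  5.88  0.2 ]
[ 0.44   0.144 -0.744  1.824  0.105  1.212 -0.19 ]
```

```bash
python3 -m crank '[[[4,1.2,0],0,0],[[4,1.2,0],0,0],[[4,1.2,0],0,0],[[4,1.2,0],0,0],[[3,1,0],0,0]]'
python3 -m crank '[[[0,0,0],0,0],[[0,0,0],0,0]]'
python3 togo.py 0.47 0.25 0.30 98.4
python3 - <<'E'
from h import *
print(monitor.observe()['joints'].round(3))
im,d,W=cloud("wrist"); np.save("w1.npy",W); cv2.imwrite("pics/w1.png",im[:,:,::-1])
np.set_printoptions(precision=4,suppress=True)
for n in ["rod","rod_head","rod_tail","shutter_grip"]:
  for r in masks_of(n,"wrist")[:2]:
    M=r['region'];P=W[M];P=P[~np.isnan(P[:,0])];ys,xs=np.nonzero(M)
    q=cv2.minAreaRect((P[:,:2]*1000).astype(np.float32))
    print(n,round(r['score'],2),M.sum(),xs.mean().round(),ys.mean().round(),np.median(P,0),np.percentile(P[:,2],[5,95]),q)
E
```

```text
clock: 4.15
position: [0.4698, 0.246, 0.3018]
ee_rot: [-2.051, -2.379, -0.001]
force: [0.5, -0.3, 0.2]
width: 0.996
clock: 4.35
position: [0.4698, 0.2438, 0.3015]
ee_rot: [-2.051, -2.38, 0.001]
force: [0.5, -0.4, 0.2]
width: 1.001
pos [0.4698 0.2438 0.3015] yaw 98.49 tilt 0.04 F [ 0.49 -0.37  0.22] T [-0.015 -0.129 -0.005] w 1.001 t 4.35
turn 0.09 shift before turn cm [0.61 0.12 0.14] after turn cm [0.61 0.12 0.14]
[ 0.041  0.331 -0.817  1.641  0.25   1.278 -0.673]
rod 0.89 3905 285.0 134.0 [0.4645 0.3248 0.1178] [0.1132 0.1453] ((480.25567626953125, 218.85372924804688), (41.425201416015625, 450.826416015625), 7.869119644165039)
rod_tail 0.76 3913 285.0 133.0 [0.4646 0.3266 0.1179] [0.1138 0.1452] ((482.9324035644531, 221.76983642578125), (57.7383918762207, 439.25146484375), 7.7469940185546875)
shutter_grip 0.69 692 359.0 173.0 [0.5482 0.2818 0.1282] [0.1017 0.1696] ((551.1220703125, 268.3620300292969), (13.602094650268555, 55.112327575683594), 11.36703872680664)
```

View pics/w1.png

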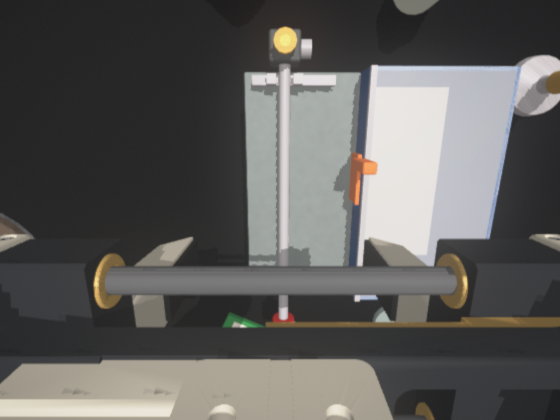

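The wrist view shows the rod vertical at column 285, its head at (288,45), and the shutter grip at (365,168). The box face is at column ~370.

Run:
```python
from h import *
np.set_printoptions(precision=4,suppress=True)
W=np.load("w1.npy")
# tube
for name,WW,(r0,r1,c0,c1) in [("wrist",W,(75,235,274,296)),("top",np.load("top0.npy"),(225,252,165,275))]:
    S=WW[r0:r1,c0:c1].reshape(-1,3); S=S[(S[:,2]>0.110)&(S[:,2]<0.121)]
    vx,vy,x0,y0=cv2.fitLine((S[:,:2]*1000).astype(np.float32),cv2.DIST_HUBER,0,.01,.01).ravel()
    if vy<0: vx,vy=-vx,-vy
    print(name,len(S),"yaw",np.degrees(np.arctan2(vy,vx)),"pt",x0,y0,"at y=240 x=",x0+vx/vy*(240-y0),"z",np.median(S[:,2]),S[:,2].max())
    u=np.array([vx,vy])
    # along-extents of head & tail
    if name=="top":
        A=WW[205:270,130:300].reshape(-1,3); A=A[A[:,2]>0.10]
        off=(A[:,:2]*1000-[x0,y0])@np.array([-vy,vx]); al=(A[:,:2]*1000)@u
        k=abs(off)<25; al=al[k];z=A[k,2];off=off[k]
        print("tip range along",np.percentile(al,[0,1,99,100]), "mid perp", [x0,y0])
        for a in np.arange(al.min(),al.max(),8):
            m=(al>=a)&(al<a+8); print(round(a),m.sum(),off[m].min().round(),off[m].max().round(),z[m].max().round(3))
```

```text
wrist 1742 yaw 98.517845 pt 466.80057 282.67892 at y=240 x= 473.19257 z 0.11712285736800704 0.12091207312509217
top 543 yaw 98.14439 pt 475.905 225.11914 at y=240 x= 473.77536 z 0.11724509545256546 0.12095805448241306
tip range along [-24.4135 -22.0026 329.4199 333.8894] mid perp [np.float32(475.905), np.float32(225.11914)]
-24 38 -13.0 12.0 0.13
-16 38 -14.0 13.0 0.129
-8 37 -14.0 12.0 0.13
0 32 -14.0 13.0 0.13
8 16 -6.0 4.0 0.122
16 17 -6.0 5.0 0.121
24 16 -6.0 5.0 0.123
32 17 -6.0 5.0 0.122
40 30 -25.0 25.0 0.121
48 65 -24.0 24.0 0.122
56 18 -11.0 18.0 0.124
64 15 -6.0 4.0 0.121
72 18 -6.0 5.0 0.12
80 16 -6.0 4.0 0.122
88 16 -5.0 5.0 0.122
96 17 -25.0 8.0 0.121
104 18 -6.0 5.0 0.124
112 16 -5.0 5.0 0.121
120 16 -6.0 5.0 0.12
128 20 -8.0 23.0 0.122
136 15 -6.0 4.0 0.122
144 19 -5.0 24.0 0.122
152 16 -6.0 20.0 0.123
160 18 -8.0 16.0 0.121
168 17 -6.0 18.0 0.12
176 20 -6.0 24.0 0.122
184 15 -5.0 5.0 0.12
192 16 -6.0 6.0 0.121
200 18 -5.0 5.0 0.12
208 17 -6.0 23.0 0.121
216 17 -6.0 5.0 0.121
224 16 -12.0 5.0 0.121
232 18 -6.0 12.0 0.123
240 16 -6.0 5.0 0.121
248 17 -13.0 6.0 0.122
256 16 -6.0 5.0 0.122
264 15 -6.0 6.0 0.12
272 19 -10.0 17.0 0.121
280 47 -24.0 23.0 0.122
288 68 -25.0 25.0 0.122
296 23 -21.0 18.0 0.122
304 77 -24.0 16.0 0.148
312 72 -25.0 15.0 0.149
320 53 -24.0 16.0 0.148
328 22 -15.0 15.0 0.147
```

```bash
python3 togo.py 0.480 0.195 0.104 98.4
```

```text
pos [0.4703 0.242  0.3018] yaw 98.28 tilt 0.05 F [-0.8  -0.25 -0.44] T [-0.018 -0.11  -0.026] w 1.0 t 4.6
turn -0.12 shift before turn cm [-4.78  0.28 19.79] after turn cm [-4.78  0.27 19.79]
```

```bash
python3 -m crank '[[[-2.4,0.1,0],0,0],[[-2.4,0.2,0],0,0],[[0,0,4],0,0],[[0,0,4],0,0],[[0,0,4],0,0]]'
python3 -m crank '[[[0,0,3],0,0],[[0,0,2.5],0,0],[[0,0,2],0,0],[[0,0,0],0,0],[[0,0,0],0,0]]'
python3 togo.py 0.480 0.195 0.104 98.4
```

```text
clock: 5.1
position: [0.4805, 0.195, 0.1809]
ee_rot: [2.055, 2.375, 0.002]
force: [1.2, -0.5, -0.3]
width: 1.005
clock: 5.6
position: [0.4802, 0.1959, 0.1072]
ee_rot: [2.054, 2.377, -0.0]
force: [0.3, -0.2, 0.3]
width: 0.999
pos [0.4802 0.1959 0.1072] yaw 98.35 tilt 0.01 F [ 0.25 -0.22  0.28] T [ 0.022 -0.114  0.052] w 0.999 t 5.6
turn -0.05 shift before turn cm [-0.09 -0.03  0.32] after turn cm [-0.09 -0.03  0.32]
```

```bash
cat > ft.py <<'E'
from h import *
np.set_printoptions(precision=3,suppress=True)
F=[];T=[]
for i in range(6):
    get_image("side"); s=monitor.observe(); F.append(s['force']);T.append(s['ft_torque'])
print("F",np.mean(F,0),np.std(F,0),"T",np.mean(T,0),np.std(T,0),"pos",s['position'],"w",s['width'],"t",s['clock'])
E
python3 -m crank '[[[0,0,0.3],0,0],[[0,0,0],0,0]]'
python3 ft.py
python3 -m crank '[[[0,0,0],0,150],[[0,0,0],0,255],[[0,0,0],0,255],[[0,0,0],0,255],[[0,0,0],0,255]]' 60
python3 -m crank '[[[0,0,0],0,255],[[0,0,0],0,255],[[0,0,0],0,255],[[0,0,0],0,255],[[0,0,0],0,255]]'
python3 ft.py
```

```text
clock: 5.8
position: [0.4806, 0.1963, 0.1046]
ee_rot: [2.053, 2.377, 0.002]
force: [-0.8, -0.3, -0.2]
width: 0.998
F [ 0.225 -0.334  0.107] [0.199 0.217 0.443] T [-0.021 -0.116  0.01 ] [0.025 0.027 0.018] pos [0.48  0.196 0.104] w 0.9970659947183719 t 6.1
clock: 6.6
position: [0.48, 0.1962, 0.1037]
ee_rot: [-2.053, -2.378, 0.0]
force: [-0.1, -0.1, -0.3]
width: 0.613
clock: 7.1
position: [0.48, 0.1963, 0.1037]
ee_rot: [2.053, 2.378, -0.0]
force: [-0.7, -0.2, -0.2]
width: 0.174
F [ 0.347 -0.247  0.627] [0.764 0.249 0.7  ] T [ 0.001 -0.3   -0.057] [0.037 0.315 0.053] pos [0.48  0.196 0.104] w 0.11322472414808954 t 7.4
```

```bash
python3 -m crank '[[[0,0,0],0,255],[[0,0,0],0,255],[[0,0,0],0,255]]'
python3 ft.py
python3 -m crank '[[[0,0,-0.2],0,255],[[0,0,-0.2],0,255],[[0,0,0],0,255],[[0,0,0],0,255]]'
python3 ft.py
```

```text
clock: 7.7
position: [0.4801, 0.1963, 0.1038]
ee_rot: [2.053, 2.378, 0.0]
force: [0.2, 0.1, 1.1]
width: 0.107
F [ 0.25  -0.128  1.109] [0.265 0.535 0.49 ] T [-0.051 -0.201 -0.055] [0.025 0.032 0.034] pos [0.48  0.196 0.104] w 0.11291768457475478 t 8.0
clock: 8.4
position: [0.4796, 0.1961, 0.1074]
ee_rot: [-2.053, -2.378, 0.001]
force: [0.3, 0.2, -5.5]
width: 0.117
F [ 0.034  0.784 -5.881] [0.423 0.245 0.29 ] T [ 0.112 -0.105  0.   ] [0.046 0.033 0.026] pos [0.48  0.196 0.108] w 0.11120314332998867 t 8.7
```

```bash
python3 -m crank '[[[0,0,-0.5],0,255],[[0,0,-0.5],0,255],[[0,0,0],0,255],[[0,0,0],0,255]]'
python3 ft.py
cat > tilt.py <<'E'
from h import *
# rod slope along yaw given from top + wrist clouds near line through (x,y) given
import sys
px,py,yaw=map(float,sys.argv[1:4]); u=np.array([np.cos(np.radians(yaw)),np.sin(np.radians(yaw))]); n=np.array([-u[1],u[0]])
for cam in ("top","wrist"):
    im,d,W=cloud(cam); cv2.imwrite(f"pics/tilt_{cam}.png",im[:,:,::-1])
    A=W.reshape(-1,3); A=A[~np.isnan(A[:,0])]; q=A[:,:2]-[px,py]; a=q@u; o=q@n
    k=(abs(o)<0.02)&(abs(a)<0.2)&(A[:,2]>0.1)
    a,o,z=a[k],o[k],A[k,2]
    out=[]
    for s in np.arange(-0.18,0.2,0.015):
        m=(a>=s)&(a<s+.015)
        if m.sum()>4: out.append((round(s+.0075,4),int(m.sum()),round(float(np.percentile(z[m],90)),4),round(float(np.median(o[m])),4)))
    print(cam,*out,sep="\n ")
E
python3 tilt.py 0.4757 0.2247 98.35
```

```text
clock: 9.1
position: [0.4801, 0.196, 0.1179]
ee_rot: [2.053, 2.377, -0.0]
force: [0.0, 0.1, -7.0]
width: 0.111
F [ 0.097 -0.266 -7.197] [0.402 0.26  0.353] T [-0.464 -0.221 -0.022] [0.021 0.028 0.033] pos [0.48  0.196 0.118] w 0.11090236412803595 t 9.4
top
 (np.float64(-0.1725), 72, 0.1522, 0.0008)
 (np.float64(-0.1575), 74, 0.1513, 0.0012)
 (np.float64(-0.1425), 33, 0.1435, 0.0004)
 (np.float64(-0.1275), 31, 0.1422, 0.0005)
 (np.float64(-0.1125), 82, 0.5566, 0.0065)
 (np.float64(-0.0975), 219, 0.5713, 0.0071)
 (np.float64(-0.0825), 295, 0.5749, -0.0007)
 (np.float64(-0.0675), 263, 0.5745, 0.0005)
 (np.float64(-0.0525), 245, 0.5703, 0.0014)
 (np.float64(-0.0375), 223, 0.5624, 0.0015)
 (np.float64(-0.0225), 220, 0.5526, -0.0019)
 (np.float64(-0.0075), 240, 0.5382, 0.0011)
 (np.float64(0.0075), 208, 0.5398, 0.0017)
 (np.float64(0.0225), 135, 0.5319, 0.0001)
 (np.float64(0.0375), 11, 0.5172, -0.0025)
 (np.float64(0.1275), 36, 0.1206, 0.005)
 (np.float64(0.1425), 77, 0.1204, 0.0008)
 (np.float64(0.1575), 124, 0.1448, -0.0016)
 (np.float64(0.1725), 70, 0.1461, -0.001)
wrist
 (np.float64(-0.0675), 32, 0.1335, 0.0028)
 (np.float64(-0.0525), 555, 0.134, 0.0007)
 (np.float64(-0.0375), 316, 0.1662, 0.0038)
 (np.float64(-0.0225), 1601, 0.1768, 0.0012)
 (np.float64(-0.0075), 20538, 0.2327, 0.0004)
 (np.float64(0.0075), 6451, 0.2068, -0.0007)
 (np.float64(0.0225), 753, 0.1283, 0.0012)
 (np.float64(0.0375), 775, 0.1271, 0.0007)
 (np.float64(0.0525), 852, 0.1258, 0.0008)
 (np.float64(0.0675), 888, 0.1247, 0.0008)
 (np.float64(0.0825), 950, 0.1235, 0.0008)
 (np.float64(0.0975), 239, 0.1225, 0.0008)
```

The head end sags, so the balance point is towards the head, at roughly x = +37 from force and torque. I'll set the rod back and regrip there. The rod has to sit low in the fingers so the gripper body stays above the shutter grip.

```bash
python3 -m crank '[[[0,0,0.4],0,255],[[0,0,0.4],0,255],[[0,0,0.3],0,255],[[0,0,0.3],0,255],[[0,0,0],0,255]]'
python3 ft.py
python3 -m crank '[[[0,0,0],0,140],[[0,0,0],0,140],[[0,0,0],0,140],[[0,0,0],0,140],[[0,0,0],0,140]]'
python3 -m crank '[[[0,0,0],0,140],[[0,0,0],0,140],[[0,0,0],0,140]]'
python3 -m crank '[[[0,0,-2],0,140],[[0,0,-3],0,140],[[0,0,-3],0,140],[[0,0,0],0,140],[[0,0,0],0,140]]'
python3 tilt.py 0.4757 0.2247 98.35 | tail -12
python3 togo.py 0.4703 0.2613 0.1065 98.35
```

```text
clock: 10.0
position: [0.4801, 0.1961, 0.1038]
ee_rot: [2.053, 2.377, -0.0]
force: [-0.3, -3.7, -0.7]
width: 0.115
F [-0.407 -3.697 -0.255] [0.498 0.636 0.2  ] T [-0.714  0.038 -0.038] [0.049 0.032 0.016] pos [0.48  0.196 0.104] w 0.11274686687055827 t 10.3
clock: 10.8
position: [0.4801, 0.1966, 0.1038]
ee_rot: [-2.053, -2.378, -0.001]
force: [0.4, 0.2, -0.2]
width: 0.442
clock: 11.1
position: [0.48, 0.1963, 0.1037]
ee_rot: [-2.053, -2.378, -0.0]
force: [0.5, 0.2, 0.1]
width: 0.449
clock: 11.6
position: [0.4803, 0.1963, 0.1841]
ee_rot: [2.053, 2.377, 0.002]
force: [0.4, -0.1, -0.0]
width: 0.448
 (np.float64(-0.0525), 266, 0.118, 0.0011)
 (np.float64(-0.0375), 416, 0.2267, -0.002)
 (np.float64(-0.0225), 451, 0.2049, -0.0019)
 (np.float64(-0.0075), 18617, 0.2981, 0.0005)
 (np.float64(0.0075), 1414, 0.2643, 0.0006)
 (np.float64(0.0225), 352, 0.118, 0.0012)
 (np.float64(0.0375), 372, 0.1182, 0.0012)
 (np.float64(0.0525), 385, 0.1182, 0.0012)
 (np.float64(0.0675), 399, 0.1182, 0.0012)
 (np.float64(0.0825), 417, 0.1182, 0.0012)
 (np.float64(0.0975), 456, 0.1182, 0.0009)
 (np.float64(0.1125), 409, 0.1183, 0.0006)
pos [0.4796 0.1958 0.1829] yaw 98.38 tilt 0.08 F [-0.41  0.3  -0.36] T [-0.021 -0.101  0.004] w 0.45 t 11.7
turn 0.03 shift before turn cm [6.62 0.05 7.63] after turn cm [6.62 0.04 7.63]
```

```bash
python3 -m crank '[[[3.3,0,0],0,140],[[3.3,0,0],0,140],[[0,0,2.5],0,140],[[0,0,2.5],0,140],[[0,0,0.8],0,140]]'
python3 -m crank '[[[0,0,0.6],0,140],[[0,0,0.6],0,140],[[0,0,0.3],0,140],[[0,0,0.3],0,140],[[0,0,0],0,140]]'
python3 togo.py 0.4703 0.2613 0.1065 98.35
```

```text
clock: 12.2
position: [0.4686, 0.2604, 0.1225]
ee_rot: [-2.051, -2.378, 0.008]
force: [0.7, 0.2, 0.7]
width: 0.453
clock: 12.7
position: [0.4705, 0.2615, 0.1078]
ee_rot: [2.053, 2.378, 0.0]
force: [0.3, 0.1, 0.3]
width: 0.454
pos [0.4705 0.2615 0.1078] yaw 98.38 tilt 0.01 F [0.34 0.13 0.34] T [-0.009 -0.119 -0.024] w 0.454 t 12.7
turn 0.03 shift before turn cm [-0.01 -0.02  0.13] after turn cm [-0.01 -0.02  0.13]
```

```bash
python3 -m crank '[[[0,0,0.1],0,140],[[0,0,0],0,255],[[0,0,0],0,255],[[0,0,0],0,255],[[0,0,0],0,255]]' 60
python3 -m crank '[[[0,0,0],0,255],[[0,0,0],0,255],[[0,0,0],0,255],[[0,0,0],0,255],[[0,0,0],0,255]]'
python3 ft.py
python3 -m crank '[[[0,0,-0.3],0,255],[[0,0,-0.3],0,255],[[0,0,-0.3],0,255],[[0,0,-0.3],0,255],[[0,0,0],0,255]]'
python3 ft.py
python3 tilt.py 0.4757 0.2247 98.35 | awk '$3<0.16 || 1' | grep -v "0\.[2-9]...,"
```

```text
clock: 13.2
position: [0.4704, 0.2616, 0.1068]
ee_rot: [2.053, 2.378, 0.0]
force: [0.1, -0.1, 0.5]
width: 0.149
clock: 13.7
position: [0.4705, 0.2616, 0.1068]
ee_rot: [2.053, 2.378, 0.0]
force: [0.6, -0.3, 1.3]
width: 0.115
F [0.616 0.2   1.053] [0.19  0.411 0.427] T [-0.017 -0.319  0.007] [0.029 0.034 0.03 ] pos [0.47  0.262 0.107] w 0.11341582476288997 t 14.0
clock: 14.5
position: [0.4704, 0.2617, 0.119]
ee_rot: [2.053, 2.378, 0.001]
force: [0.6, 0.1, -8.4]
width: 0.113
F [ 0.049 -0.001 -8.035] [0.476 0.689 0.375] T [ 0.05  -0.1    0.002] [0.023 0.02  0.015] pos [0.47  0.261 0.119] w 0.11511433002886054 t 14.8
top
 (np.float64(-0.1725), 71, 0.1383, 0.0006)
 (np.float64(-0.1575), 72, 0.1383, 0.0011)
 (np.float64(-0.1425), 31, 0.1318, 0.0004)
 (np.float64(-0.1275), 31, 0.1299, 0.0004)
 (np.float64(-0.1125), 51, 0.1305, 0.0009)
 (np.float64(-0.0975), 61, 0.1296, 0.0007)
 (np.float64(-0.0825), 30, 0.1311, 0.0)
 (np.float64(-0.0675), 30, 0.1318, 0.0003)
 (np.float64(0.0975), 30, 0.524, 0.0044)
wrist
 (np.float64(0.0075), 458, 0.1298, 0.0012)
 (np.float64(0.0225), 206, 0.1642, 0.0012)
 (np.float64(0.0375), 793, 0.1765, 0.0012)
 (np.float64(0.0825), 732, 0.1307, 0.0008)
 (np.float64(0.0975), 787, 0.1307, 0.0008)
 (np.float64(0.1125), 893, 0.1308, 0.0008)
 (np.float64(0.1275), 1448, 0.1309, 0.0008)
 (np.float64(0.1425), 2009, 0.1307, 0.0008)
 (np.float64(0.1575), 1764, 0.14, 0.0004)
```

The rod hangs level with the full 8.1 N carried and a residual moment of about 0.05 N m, so the grip is about 6 mm off balance. I'll lift it well clear.

```bash
python3 -m crank '[[[0,0,-0.5],0,255],[[0,0,-1],0,255],[[0,0,-1.2],0,255],[[0,0,-1.2],0,255],[[0,0,-0.6],0,255]]'
python3 -m crank '[[[0,0,0],0,255],[[0,0,0],0,255],[[0,0,0],0,255],[[0,0,0],0,255],[[0,0,0],0,255]]'
python3 ft.py
python3 tilt.py 0.4757 0.2247 98.35 | grep -v "0\.[2-9]...,"
```

```text
clock: 15.4
position: [0.471, 0.2622, 0.1657]
ee_rot: [2.052, 2.377, 0.004]
force: [-0.1, -0.2, -8.5]
width: 0.112
clock: 15.9
position: [0.4702, 0.2614, 0.1633]
ee_rot: [-2.053, -2.378, 0.001]
force: [0.7, 0.2, -7.0]
width: 0.11
F [-0.101  0.152 -8.242] [0.505 0.359 0.268] T [ 0.065 -0.094  0.007] [0.02  0.02  0.018] pos [0.47  0.262 0.164] w 0.10892780823012724 t 16.2
top
 (np.float64(-0.1725), 78, 0.1829, 0.001)
 (np.float64(-0.1575), 78, 0.1833, 0.0005)
 (np.float64(-0.1425), 34, 0.1761, 0.0009)
 (np.float64(-0.1275), 34, 0.1776, 0.0004)
 (np.float64(-0.1125), 52, 0.1761, 0.0011)
 (np.float64(-0.0975), 62, 0.1758, 0.0011)
 (np.float64(-0.0825), 36, 0.1768, 0.0003)
 (np.float64(-0.0675), 31, 0.1772, 0.0002)
 (np.float64(0.0375), 240, 0.595, -0.0023)
 (np.float64(0.0825), 172, 0.579, 0.0038)
 (np.float64(0.0975), 41, 0.57, 0.0019)
wrist
 (np.float64(0.0075), 458, 0.175, 0.0012)
 (np.float64(0.0825), 736, 0.1757, 0.0012)
 (np.float64(0.0975), 788, 0.1759, 0.0007)
 (np.float64(0.1125), 880, 0.176, 0.0007)
 (np.float64(0.1275), 1175, 0.176, 0.0007)
 (np.float64(0.1425), 1563, 0.1761, 0.0007)
 (np.float64(0.1575), 1756, 0.1851, 0.0003)
```

Run:
```python
from h import *
np.set_printoptions(precision=3,suppress=True)
W=np.load("top0.npy")
for (r0,r1,c0,c1) in [(85,130,440,490),(65,105,490,550),(95,140,130,170),(85,120,50,110),(70,120,265,340),(240,340,40,110)]:
    A=W[r0:r1,c0:c1].reshape(-1,3); A=A[A[:,2]>0.02]
    print((c0,r0),len(A),"x",np.percentile(A[:,0],[1,99]),"y",np.percentile(A[:,1],[1,99]),"zmax",A[:,2].max())
c=np.array([.5946,-.323]);u=np.array([.931,-.364])
for off in (-.18,-.08,0,.08,.15,.172,.19,.217): print(off,c+off*u,proj([*(c+off*u),.12],"top"))
```

```text
(440, 85) 323 x [0.779 0.819] y [-0.442 -0.395] zmax 0.13525883802678065
(490, 65) 710 x [0.827 0.867] y [-0.609 -0.493] zmax 0.09624276026608986
(130, 95) 272 x [0.78  0.817] y [0.392 0.431] zmax 0.1334817081483236
(50, 85) 665 x [0.819 0.86 ] y [0.517 0.632] zmax 0.09669164001675588
(265, 70) 1702 x [0.796 0.886] y [-0.069  0.093] zmax 0.12538261668292194
(40, 240) 4054 x [0.253 0.472] y [0.55  0.659] zmax 0.271659870007129
-0.18 [ 0.427 -0.257] (np.float64(419.74052378244517), np.float64(250.99335342605877))
-0.08 [ 0.52  -0.294] (np.float64(432.7896358205254), np.float64(211.9428783001673))
0 [ 0.595 -0.323] (np.float64(443.1146108938565), np.float64(181.0445933364126))
0.08 [ 0.669 -0.352] (np.float64(453.3395724821604), np.float64(150.44560644733983))
0.15 [ 0.734 -0.378] (np.float64(462.20550913147673), np.float64(123.91360660079746))
0.172 [ 0.755 -0.386] (np.float64(464.9765125079525), np.float64(115.62116508362368))
0.19 [ 0.771 -0.392] (np.float64(467.2382431049973), np.float64(108.85276167321352))
0.217 [ 0.797 -0.402] (np.float64(470.62167242803037), np.float64(98.72758823353854))
```

```bash
python3 -m crank '[[[0,0,-1],0,255],[[0,0,-2],0,255],[[0,0,-2.4],0,255],[[0,0,-2],0,255],[[0,0,-1],0,255]]'
python3 -m crank '[[[-0.7,0,0],0,255],[[-1.5,0,0],0,255],[[-2.2,0,0],0,255],[[-2.6,0,0],0,255],[[-2.6,0,0],0,255]]'
python3 ft.py
python3 togo.py 0.5508 -0.3059 0.25 158.6
```

```text
clock: 16.8
position: [0.4709, 0.2624, 0.2502]
ee_rot: [2.052, 2.378, 0.005]
force: [-0.2, -0.3, -8.0]
width: 0.113
clock: 17.3
position: [0.4838, 0.1648, 0.2465]
ee_rot: [-2.052, -2.378, 0.003]
force: [-0.2, -0.5, -7.8]
width: 0.116
F [-0.178 -1.091 -8.155] [0.619 2.862 0.608] T [-0.092 -0.116 -0.004] [0.404 0.033 0.032] pos [0.484 0.167 0.247] w 0.113023459735809 t 17.6
pos [0.4839 0.1669 0.2472] yaw 98.43 tilt 0.05 F [-1.03  0.98 -7.76] T [ 0.014 -0.075 -0.034] w 0.113 t 17.6
turn -60.17 shift before turn cm [-47.75  -0.31  -0.29] after turn cm [-23.48 -41.58  -0.29]
```

```bash
python3 -m crank '[[[-0.7,0,0],0,255],[[-1.5,0,0],0,255],[[-2.3,0,0],0,255],[[-3,0,0],0,255],[[-3,0,0],0,255]]'
python3 -m crank '[[[-3,0,0],0,255],[[-3,0,0],0,255],[[-3,0,0],0,255],[[-3,0,0],0,255],[[-3,0,0],0,255]]'
python3 -m crank '[[[-3,0,0],0,255],[[-3,0,0],0,255],[[-3,0,0],0,255],[[-3,0,0],0,255],[[-3,0,0],0,255]]'
python3 -m crank '[[[-3,0,0],0,255],[[-2.4,0,0],0,255],[[-1.5,0,0],0,255],[[-0.5,0,0],0,255],[[0,0,0],0,255]]'
python3 ft.py
python3 togo.py 0.5508 -0.3059 0.25 158.6
python3 -c "
from h import *
print(monitor.observe()['joints'].round(3))"
```

```text
clock: 18.1
position: [0.4996, 0.0621, 0.2477]
ee_rot: [2.051, 2.38, -0.0]
force: [1.3, 0.4, -7.4]
width: 0.116
clock: 18.6
position: [0.5216, -0.0868, 0.2476]
ee_rot: [2.052, 2.379, -0.0]
force: [2.2, -0.2, -7.8]
width: 0.111
clock: 19.1
position: [0.5434, -0.2352, 0.2474]
ee_rot: [-2.052, -2.379, 0.0]
force: [0.1, 0.2, -7.4]
width: 0.112
clock: 19.6
position: [0.5543, -0.3069, 0.2473]
ee_rot: [-2.052, -2.378, -0.001]
force: [0.3, 0.3, -8.3]
width: 0.112
F [-0.103 -0.075 -8.009] [0.413 0.434 0.417] T [ 0.069 -0.11  -0.012] [0.017 0.029 0.025] pos [ 0.554 -0.306  0.248] w 0.10868823416109906 t 19.9
pos [ 0.5545 -0.3061  0.248 ] yaw 98.49 tilt 0.01 F [-0.33 -0.54 -7.75] T [ 0.039 -0.107  0.038] w 0.109 t 19.9
turn -60.11 shift before turn cm [ 0.08 -0.36 -0.2 ] after turn cm [ 0.35 -0.11 -0.2 ]
[ 0.818  0.508 -0.614  1.482  0.3    1.246  0.316]
```

```bash
python3 -m crank '[[[0,0,0],-2,255],[[0,0,0],-4,255],[[0,0,0],-6,255],[[0,0,0],-6,255],[[0,0,0],-6,255]]'
python3 -m crank '[[[0,0,0],-6,255],[[0,0,0],-6,255],[[0,0,0],-6,255],[[0,0,0],-6,255],[[0,0,0],-6,255]]'
python3 -m crank '[[[0,0,0],-4,255],[[0,0,0],-2,255],[[0,0,0],-0.1,255],[[0,0,0],0,255],[[0,0,0],0,255]]'
python3 togo.py 0.5508 -0.3059 0.25 158.6
python3 - <<'E'
from h import *
for c in ("top","wrist","side"):
    im,d,W=cloud(c); np.save(f"r_{c}.npy",W); cv2.imwrite(f"pics/r_{c}.png",im[:,:,::-1])
im=cv2.imread("pics/r_top.png"); cv2.imwrite("pics/r_topc.png",cv2.resize(im[90:290,350:520],None,fx=4,fy=3,interpolation=cv2.INTER_CUBIC))
E
```

```text
clock: 20.4
position: [0.5543, -0.3068, 0.2479]
ee_rot: [1.507, 2.757, -0.0]
force: [0.2, 0.4, -7.2]
width: 0.113
clock: 20.9
position: [0.5543, -0.3069, 0.2479]
ee_rot: [0.742, 3.053, -0.0]
force: [0.5, -0.2, -8.1]
width: 0.114
clock: 21.4
position: [0.5543, -0.3072, 0.2478]
ee_rot: [0.587, 3.086, -0.0]
force: [-0.3, -0.4, -8.2]
width: 0.113
pos [ 0.5543 -0.3072  0.2478] yaw 158.45 tilt 0.02 F [-0.3  -0.41 -8.21] T [ 0.091 -0.072  0.038] w 0.113 t 21.4
turn -0.15 shift before turn cm [ 0.37 -0.01 -0.22] after turn cm [ 0.37 -0.01 -0.22]
```

View pics/r_wrist.png

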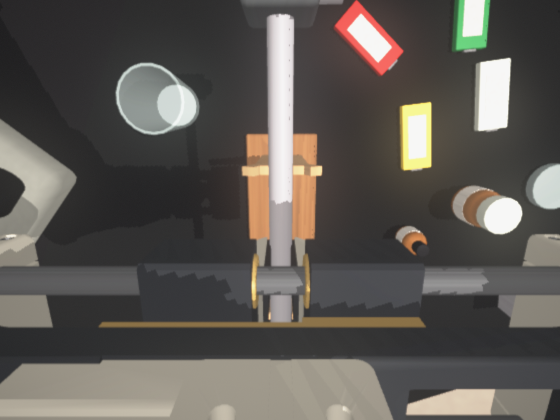

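View pics/r_side.png

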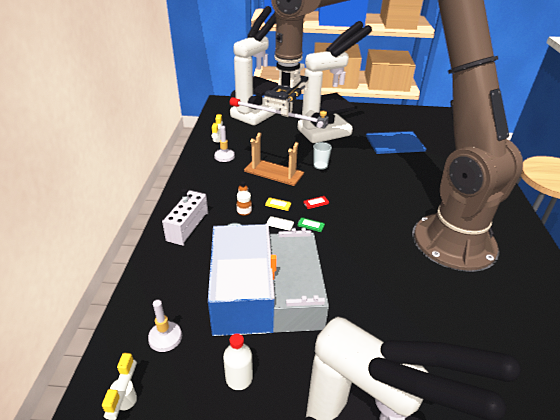

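The wrist view shows the rod at column 282, centred on the rest base (columns 247–317) and on the near upright's top (242–322). I'll verify in metric.

Run:
```python
from h import *
np.set_printoptions(precision=4,suppress=True)
W=np.load("r_wrist.npy")
s=monitor.observe();p=s['position'][:2]
Rm=Rn.from_rotvec(s['ee_rot']).as_matrix(); ax=Rm[:2,0]; ay=Rm[:2,1]
A=W[130:240,235:330].reshape(-1,3); q=A[:,:2]-p
for nm,k in [("base",(A[:,2]>0.008)&(A[:,2]<0.016)),("upr",(A[:,2]>0.1)&(A[:,2]<0.15))]:
    a=q[k]@ax;o=q[k]@ay
    print(nm,k.sum(),"along",np.percentile(a,[1,99]),"off",np.percentile(o,[1,50,99]))
    if nm=="base":
        for lo in np.arange(a.min(),a.max(),.012):
            m=(a>=lo)&(a<lo+.012); print("  ",lo.round(3),m.sum(),np.percentile(o[m],[1,99]),np.mean(np.percentile(o[m],[1,99])))
    else:
        m=A[k][:,2]>0.133; print("tops",np.sort(o[m])[::max(1,m.sum()//25)])
R=W[20:230,262:302].reshape(-1,3);k=(R[:,2]>0.23)&(R[:,2]<.29);q=R[k][:,:2]-p
a=q@ax;o=q@ay
for lo in np.arange(.02,.16,.02):
    m=(a>=lo)&(a<lo+.02)
    if m.sum()>5: print("rod",lo.round(3),m.sum(),np.median(o[m]),np.percentile(R[k][m][:,2],90))
# rest from top
c=np.array([.5946,-.323]);q=c-p;print("rest centre in tool",q@ax,q@ay)
```

```text
base 3947 along [-0.0748  0.062 ] off [-0.0441  0.0158  0.0442]
   -0.077 331 [-0.0445  0.0446] 6.361504107325888e-05
   -0.065 378 [-0.044   0.0441] 6.216892499585555e-05
   -0.053 353 [-0.0437  0.0438] 6.285170987822483e-05
   -0.041 377 [-0.0434  0.0435] 7.7162687278573e-05
   -0.029 392 [-0.0444  0.0446] 0.00010918756356490325
   -0.017 394 [-0.044   0.0443] 0.0001737709735506951
   -0.005 396 [-0.0437  0.0439] 0.00011304180921901247
   0.007 139 [-0.0434  0.0436] 0.00010683594867348309
   0.019 108 [-0.0443  0.0446] 0.00011390442138592416
   0.031 332 [-0.0439  0.0442] 0.00017013945187409688
   0.043 454 [-0.045   0.0438] -0.0005569227263169212
   0.055 293 [-0.0447  0.0435] -0.0005897205526963455
upr 635 along [0.0291 0.0371] off [-0.0355  0.0109  0.0347]
tops [-0.0356 -0.0339 -0.0328 -0.0318 -0.0308 -0.0297 -0.0283 -0.0272 -0.0262
 -0.0253 -0.0245 -0.0237 -0.0229  0.0223  0.023   0.0238  0.0246  0.0256
  0.0265  0.0281  0.029   0.03    0.0311  0.0321  0.0338  0.0349]
rod 0.02 911 -0.0015898356320256002 0.25963706085874344
rod 0.04 1002 -0.0015686161870715589 0.2598059485322354
rod 0.06 1114 -0.0015545939186804242 0.2599578149946172
rod 0.08 1256 -0.0015309667790476464 0.2601507286649215
rod 0.1 1047 -0.0015118823390803224 0.2602939530348404
rest centre in tool -0.04328541914628006 0.00012393972874702374
```

```bash
python3 -m crank '[[[0.4,0,1],0,255],[[0,0,2],0,255],[[0,0,2.5],0,255],[[0,0,2.5],0,255],[[0,0,2],0,255]]'
python3 -m crank '[[[0,0,1],0,255],[[0,0,0.7],0,255],[[0,0,0.4],0,255],[[0,0,0.3],0,255],[[0,0,0],0,255]]'
python3 ft.py
python3 togo.py 0.5508 -0.3059 0.114 158.6
```

```text
clock: 22.05
position: [0.5494, -0.3056, 0.1455]
ee_rot: [-0.586, -3.085, -0.0]
force: [0.2, -0.5, -8.7]
width: 0.11
clock: 22.55
position: [0.5508, -0.3058, 0.124]
ee_rot: [0.586, 3.086, -0.0]
force: [0.2, -1.0, -8.7]
width: 0.113
F [-0.175  0.458 -8.382] [0.224 0.798 0.636] T [ 0.095 -0.093  0.016] [0.032 0.018 0.027] pos [ 0.551 -0.306  0.124] w 0.11338714027707325 t 22.85
pos [ 0.5508 -0.3059  0.1241] yaw 158.49 tilt 0.04 F [ 0.19  1.17 -9.26] T [ 0.073 -0.096  0.051] w 0.113 t 22.85
turn -0.11 shift before turn cm [-0.    0.    1.01] after turn cm [-0.    0.    1.01]
```

```bash
python3 -m crank '[[[0,0,0.4],0,255],[[0,0,0.3],0,255],[[0,0,0.2],0,255],[[0,0,0],0,255],[[0,0,0],0,255]]'
python3 ft.py
python3 -m crank '[[[0,0,0.1],0,255],[[0,0,0.05],0,255],[[0,0,0],0,255],[[0,0,0],0,255]]'
python3 ft.py
```

```text
clock: 23.35
position: [0.5506, -0.3058, 0.1147]
ee_rot: [-0.586, -3.086, -0.0]
force: [-0.4, -0.4, -7.8]
width: 0.115
F [ 0.016 -0.173 -7.852] [0.384 0.567 0.421] T [ 0.106 -0.127  0.   ] [0.018 0.031 0.023] pos [ 0.551 -0.306  0.115] w 0.11205907255925882 t 23.65
clock: 24.05
position: [0.5507, -0.3058, 0.1138]
ee_rot: [0.586, 3.086, -0.0]
force: [-2.7, 1.6, 1.4]
width: 0.111
F [-3.785  0.559  3.534] [0.47  0.446 1.405] T [ 0.234  0.582 -0.005] [0.02  0.059 0.017] pos [ 0.551 -0.306  0.114] w 0.11013829059271911 t 24.35
```

The weight has gone over to the rest, so I'll release and retreat straight up.

```bash
python3 -m crank '[[[0,0,0],0,200],[[0,0,0],0,170],[[0,0,0],0,130],[[0,0,0],0,130],[[0,0,0],0,130]]'
python3 -m crank '[[[0,0,0],0,130],[[0,0,0],0,130],[[0,0,-1],0,130],[[0,0,-3],0,130],[[0,0,-3],0,130]]'
python3 -m crank '[[[0,0,-4],0,130],[[0,0,-4],0,130],[[0,0,-2],0,0],[[0,0,0],0,0],[[0,0,0],0,0]]'
python3 - <<'E'
from h import *
for c in ("top","wrist"):
    im,d,W=cloud(c); np.save(f"s_{c}.npy",W); cv2.imwrite(f"pics/s_{c}.png",im[:,:,::-1])
s=monitor.observe();p=s['position'][:2];print(s['position'],s['force'])
Rm=Rn.from_rotvec(s['ee_rot']).as_matrix(); ax=Rm[:2,0]; ay=Rm[:2,1]
R=W.reshape(-1,3);R=R[(R[:,2]>0.11)&(R[:,2]<.135)];q=R[:,:2]-p
a=q@ax;o=q@ay
for lo in np.arange(-.1,.16,.015):
    m=(a>=lo)&(a<lo+.015)&(abs(o)<.01)
    if m.sum()>5: print("rod",lo.round(3),m.sum(),np.median(o[m]).round(4),np.percentile(R[m][:,2],90).round(4))
E
```

```text
clock: 24.85
position: [0.5507, -0.3058, 0.1132]
ee_rot: [0.586, 3.086, 0.0]
force: [-0.5, 0.9, -0.4]
width: 0.472
clock: 25.35
position: [0.5503, -0.3055, 0.1843]
ee_rot: [-0.586, -3.086, -0.001]
force: [-0.2, 0.4, 0.2]
width: 0.494
clock: 25.85
position: [0.5506, -0.3058, 0.2838]
ee_rot: [0.586, 3.086, -0.001]
force: [-0.1, -0.1, -0.6]
width: 0.701
[ 0.54992019 -0.30576973  0.28233229] [-0.96775608 -0.11125208 -0.54391724]
rod -0.085 94 -0.0008 0.1247
rod -0.07 135 -0.0008 0.1246
rod -0.055 142 -0.0008 0.1247
rod -0.04 146 -0.0008 0.1247
rod -0.025 145 -0.0008 0.1247
rod -0.01 155 -0.0008 0.1249
rod 0.005 157 -0.0008 0.1248
rod 0.02 231 -0.0008 0.1247
rod 0.035 180 -0.0013 0.125
rod 0.05 179 -0.0008 0.1249
rod 0.065 187 -0.0017 0.1252
rod 0.08 190 -0.0012 0.1249
rod 0.095 197 -0.0017 0.125
rod 0.11 269 0.0001 0.1347
rod 0.125 11 0.0084 0.1349
rod 0.14 25 0.0065 0.1348
```

View pics/s_wrist.png

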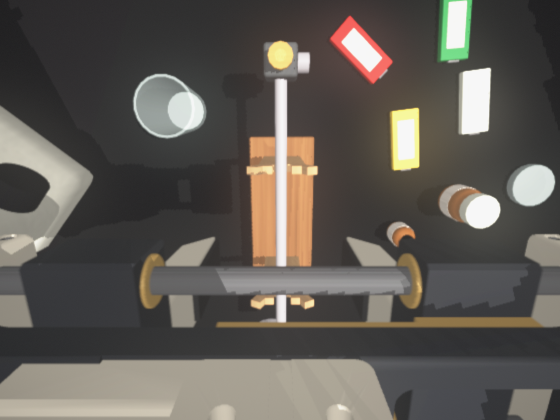

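The rod is seated level, with its top at 0.125 over both notches. Next is the shutter.

Run:
```python
from h import *
np.set_printoptions(precision=4,suppress=True)
print(monitor.observe()['joints'].round(3))
W=np.load("s_top.npy"); im=cv2.imread("pics/s_top.png")[:,:,::-1].astype(int)
yaw=np.radians(8.4);bx=np.array([np.cos(yaw),np.sin(yaw)]);by=np.array([-bx[1],bx[0]])
def fit(W,sel,zlo,zhi):
    m=sel&(W[...,2]>zlo)&(W[...,2]<zhi)
    n,l,s,_=cv2.connectedComponentsWithStats(m.astype(np.uint8));i=1+np.argmax(s[1:,4]);P=W[l==i]
    r=cv2.minAreaRect((P[:,:2]*1000).astype(np.float32));return r,P
sel=np.zeros(W.shape[:2],bool);sel[120:290,130:290]=1
r,P=fit(W,sel,.09,.1);print("apron",r, np.percentile(P[:,:2]@bx,[.5,99.5]),np.percentile(P[:,:2]@by,[.5,99.5]))
r,P=fit(W,sel,.124,.136);print("roof",r,np.percentile(P[:,:2]@bx,[.5,99.5]),np.percentile(P[:,:2]@by,[.5,99.5]))
for nm,pic in (("s_top.npy","pics/s_top.png"),("w1.npy","pics/w1.png")):
    W=np.load(nm); im=cv2.imread(pic)[:,:,::-1].astype(int)
    o=(im[...,0]>150)&(im[...,2]<90)&(im[...,0]-im[...,1]>60)
    k=o&(W[...,2]>.162)&(W[...,2]<.18)&(W[...,1]>.15);P=W[k];print(nm,"grip top",len(P),"bx",np.percentile(P[:,:2]@bx,[2,50,98]),"by",np.percentile(P[:,:2]@by,[2,50,98]),P.mean(0))
    k=o&(W[...,2]>.105)&(W[...,2]<.136)&(W[...,1]>.15);P=W[k];print("plate",len(P),np.percentile(P[:,:2]@bx,[2,98]),np.percentile(P[:,:2]@by,[2,98]))
W=np.load("w1.npy")
sel=np.zeros(W.shape[:2],bool);sel[60:230,240:530]=1
m=sel&(W[...,2]>.124)&(W[...,2]<.136);P=W[m];print("w roof",np.percentile(P[:,:2]@bx,[.5,99.5]),np.percentile(P[:,:2]@by,[.5,99.5]))
m=sel&(W[...,2]>.092)&(W[...,2]<.098);P=W[m];print("w apron",np.percentile(P[:,:2]@bx,[.5,99.5]),np.percentile(P[:,:2]@by,[.5,99.5]))
# edge of apron low-x line fit
for lo in np.arange(-.02,.13,.03):
    k=(abs(P[:,:2]@by-.17-lo)<.01); 
    if k.sum()>10: print(lo,np.percentile(P[k][:,:2]@bx,[1,99]))
```

```text
[ 0.96   0.546 -0.868  1.426  0.417  1.362  1.274]
apron ((494.6208801269531, 243.74855041503906), (132.17230224609375, 260.1098327636719), 8.439638137817383) [0.4598 0.589 ] [0.0402 0.2946]
roof ((629.370849609375, 263.6654357910156), (156.7996368408203, 260.7574462890625), 8.077406883239746) [0.5887 0.7383] [0.0398 0.2975]Traceback (most recent call last):
  File "<stdin>", line 16, in <module>
    return _quantile_unchecked(
        a, q, axis, out, overwrite_input, method, keepdims, weights)
    return _ureduce(a,
                    func=_quantile_ureduce_func,
    ...<5 lines>...
                    overwrite_input=overwrite_input,
                    method=method)
    r = func(a, **kwargs)
    result = _quantile(arr,
                       quantiles=q,
    ...<2 lines>...
                       out=out,
                       weights=wgt)
    slices_having_nans = np.isnan(arr[-1, ...])
                                  ~~~^^^^^^^^^
IndexError: index -1 is out of bounds for axis 0 with size 0
```

```bash
python3 - <<'E'
from h import *
np.set_printoptions(precision=4,suppress=True)
yaw=np.radians(8.4);bx=np.array([np.cos(yaw),np.sin(yaw)]);by=np.array([-bx[1],bx[0]])
for nm,pic in (("s_top.npy","pics/s_top.png"),("w1.npy","pics/w1.png")):
    W=np.load(nm); im=cv2.imread(pic)[:,:,::-1].astype(int)
    o=(im[...,0]-im[...,2]>80)&(im[...,0]-im[...,1]>40)&(W[...,1]>.2)&(W[...,1]<.33)&(W[...,0]>.52)&(W[...,0]<.58)
    for lo,hi in ((.16,.18),(.14,.16),(.1,.137)):
        P=W[o&(W[...,2]>lo)&(W[...,2]<hi)]
        if len(P)>3: print(nm,lo,len(P),"x",np.percentile(P[:,:2]@bx,[2,50,98])-.5893,"y",np.percentile(P[:,:2]@by,[2,50,98])-.1689,"z",np.median(P[:,2]))
g=(.5893-.006)*bx+(.1689+.034)*by; print(g)
E
python3 togo.py 0.548 0.286 0.25 98.4
```

```text
s_top.npy 0.16 28 x [-0.0105 -0.0047  0.0019] y [0.0275 0.0334 0.039 ] z 0.16918062413253548
s_top.npy 0.1 30 x [-0.0063 -0.0047 -0.0014] y [-0.0093  0.008   0.0366] z 0.1272447130007548
w1.npy 0.16 190 x [-0.0122 -0.0065  0.0007] y [0.0286 0.0344 0.0399] z 0.1689511367802729
w1.npy 0.14 30 x [-0.0123 -0.0107 -0.0045] y [0.0338 0.0397 0.0401] z 0.1504134213107175
w1.npy 0.1 186 x [-0.0119 -0.0062 -0.0027] y [-0.0106  0.0096  0.0428] z 0.12751349038167803
[0.5474 0.2859]
pos [ 0.5499 -0.3058  0.2823] yaw 158.5 tilt 0.09 F [-0.97 -0.11 -0.54] T [ 0.115 -0.192 -0.026] w 0.787 t 25.95
turn 60.1 shift before turn cm [21.87 54.99  3.26] after turn cm [58.57  8.46  3.26]
```

```bash
python3 -m crank '[[[0,0,0],7.5,0],[[0,0,0],7.5,0],[[0,0,0],7.5,0],[[0,0,0],7.5,0],[[0,0,0],7.5,0]]'
python3 -m crank '[[[0,0,0],7.5,0],[[0,0,0],7.5,0],[[0,0,0],7.6,0],[[3,0.5,0],0,0],[[4,0.6,0],0,0]]'
python3 -m crank '[[[4,0.6,0],0,0],[[4,0.6,0],0,0],[[4,0.6,0],0,0],[[4,0.6,0],0,0],[[4,0.6,0],0,0]]'
python3 -m crank '[[[4,0.6,0],0,0],[[4,0.6,0],0,0],[[4,0.6,0],0,0],[[4,0.6,0],0,0],[[4,0.6,0],0,0]]'
python3 -m crank '[[[4,0.6,0],0,0],[[4,0.6,0],0,0],[[3.5,0.6,0],0,0],[[0,0,0],0,0],[[0,0,0],0,0]]'
python3 togo.py 0.5479 0.2855 0.138 98.4;python3 -c "
from h import *
print(monitor.observe()['joints'].round(3))"
```

```text
clock: 26.45
position: [0.5499, -0.3057, 0.2819]
ee_rot: [-1.553, -2.728, 0.0]
force: [0.2, 0.1, -0.6]
width: 1.001
clock: 26.95
position: [0.5502, -0.2364, 0.2814]
ee_rot: [-2.057, -2.372, 0.002]
force: [0.6, 1.3, 1.2]
width: 0.999
clock: 27.45
position: [0.5509, -0.0314, 0.2822]
ee_rot: [-2.052, -2.377, 0.002]
force: [1.0, 0.6, 0.7]
width: 0.998
clock: 27.95
position: [0.5515, 0.1707, 0.2821]
ee_rot: [-2.053, -2.377, 0.003]
force: [0.6, -0.5, 0.2]
width: 1.003
clock: 28.45
position: [0.5525, 0.2864, 0.2819]
ee_rot: [-2.05, -2.38, 0.003]
force: [-0.1, -0.8, 0.6]
width: 1.001
pos [0.5525 0.2864 0.2819] yaw 98.52 tilt 0.13 F [-0.08 -0.81  0.63] T [-0.104 -0.135  0.001] w 1.001 t 28.45
turn 0.12 shift before turn cm [-0.02 -0.43 14.39] after turn cm [-0.02 -0.43 14.39]
[-0.084  0.499 -0.747  1.45   0.341  1.327 -0.704]
```

```bash
python3 -m crank '[[[0,-0.4,3],0,0],[[0,0,4],0,100],[[0,0,4],0,150],[[0,0,2],0,150],[[0,0,1.1],0,150]]' 15
python3 -m crank '[[[0,0,0],0,150],[[0,0,0],0,255],[[0,0,0],0,255],[[0,0,0],0,255],[[0,0,0],0,255]]'
python3 -m crank '[[[0,0,0],0,255],[[0,0,0],0,255],[[0,0,0],0,255],[[0,0,0],0,255]]'
python3 togo.py 0.5479 0.2855 0.138 98.4
```

```text
clock: 28.95
position: [0.5488, 0.2823, 0.1395]
ee_rot: [-2.055, -2.376, 0.007]
force: [-0.8, -0.3, -0.2]
width: 0.701
clock: 29.45
position: [0.5496, 0.2856, 0.143]
ee_rot: [2.053, 2.378, 0.002]
force: [-0.1, 0.3, 0.1]
width: 0.262
clock: 29.85
position: [0.5492, 0.2854, 0.1425]
ee_rot: [2.053, 2.378, 0.0]
force: [-2.1, -1.5, 5.5]
width: 0.149
pos [0.5492 0.2854 0.1425] yaw 98.4 tilt 0.01 F [-2.08 -1.51  5.51] T [-0.182  0.23   0.012] w 0.149 t 29.85
turn -0.0 shift before turn cm [ 0.03 -0.13  0.45] after turn cm [ 0.03 -0.13  0.45]
```

Gripped: the width of 0.149 is about 13.7 mm, which matches the 14 mm grip. Now I'll slide it open by 7.5 cm.

```bash
python3 -m crank '[[[1,0,0],0,255],[[1.5,0,0],0,255],[[1.5,0,0],0,255],[[1.5,0,0],0,255],[[1.2,0,0],0,255]]'
python3 -m crank '[[[0.7,0,0],0,255],[[0.2,0,0],0,255],[[0,0,0],0,255],[[0,0,0],0,255]]'
python3 togo.py 0.538 0.36 0.1425 98.4
python3 ft.py
```

```text
clock: 30.35
position: [0.54, 0.3487, 0.1418]
ee_rot: [2.052, 2.374, -0.008]
force: [-0.6, -19.6, 8.0]
width: 0.149
clock: 30.75
position: [0.5391, 0.3544, 0.1406]
ee_rot: [2.054, 2.37, -0.013]
force: [-0.1, -14.4, 4.1]
width: 0.152
pos [0.5391 0.3544 0.1406] yaw 98.19 tilt 0.57 F [ -0.15 -14.38   4.05] T [-3.377e+00 -6.300e-02 -2.000e-03] w 0.152 t 30.75
turn -0.21 shift before turn cm [ 0.57 -0.03 -0.19] after turn cm [ 0.57 -0.03 -0.19]
F [ -0.558 -15.795   3.557] [0.457 0.514 0.486] T [-3.359 -0.095  0.023] [0.017 0.029 0.02 ] pos [0.539 0.354 0.141] w 0.1486401599880022 t 31.05
```

```bash
python3 -m crank '[[[0,0,0],0,150],[[0,0,0],0,100],[[0,0,0],0,100],[[0,0,0],0,100],[[0,0,0],0,100]]'
python3 -m crank '[[[0,0,-3],0,100],[[0,0,-4],0,100],[[0,0,-4],0,100],[[-4,0,-3],0,0],[[-4,0,0],0,0]]'
python3 -m crank '[[[0,0,0],0,0],[[0,0,0],0,0]]'
cat > grip.py <<'E'
from h import *
np.set_printoptions(precision=4,suppress=True)
yaw=np.radians(8.4);bx=np.array([np.cos(yaw),np.sin(yaw)]);by=np.array([-bx[1],bx[0]])
for cam in ("top","wrist"):
    im,d,W=cloud(cam);cv2.imwrite(f"pics/g_{cam}.png",im[:,:,::-1]);im=im.astype(int)
    o=(im[...,0]-im[...,2]>80)&(im[...,0]-im[...,1]>40)&(W[...,1]>.15)&(W[...,1]<.42)&(W[...,0]>.5)&(W[...,0]<.6)
    for lo,hi in ((.16,.18),(.1,.137)):
        P=W[o&(W[...,2]>lo)&(W[...,2]<hi)]
        if len(P)>3: print(cam,lo,len(P),"x",np.percentile(P[:,:2]@bx,[2,50,98])-.5893,"y",np.percentile(P[:,:2]@by,[2,50,98])-.1689)
E
python3 grip.py; python3 togo.py 0.53 0.25 0.25 98.4
```

```text
clock: 31.55
position: [0.538, 0.3609, 0.1423]
ee_rot: [-2.052, -2.378, -0.0]
force: [0.2, -0.1, 0.1]
width: 0.535
clock: 32.05
position: [0.5506, 0.2839, 0.2871]
ee_rot: [2.048, 2.38, 0.012]
force: [0.3, -0.6, -0.2]
width: 0.733
clock: 32.25
position: [0.5503, 0.2802, 0.2823]
ee_rot: [2.055, 2.375, -0.0]
force: [-0.1, -0.1, -0.5]
width: 0.908
wrist 0.16 219 x [-0.0123 -0.0063  0.0006] y [0.0904 0.0963 0.1013]
wrist 0.1 163 x [-0.0074 -0.0054 -0.0044] y [0.0519 0.0716 0.1044]
pos [0.5492 0.2824 0.282 ] yaw 98.46 tilt 0.05 F [-0.14  0.28  0.35] T [-0.    -0.117 -0.009] w 0.981 t 32.35
turn 0.06 shift before turn cm [-2.92 -2.38  3.2 ] after turn cm [-2.92 -2.37  3.2 ]
```

View pics/g_wrist.png

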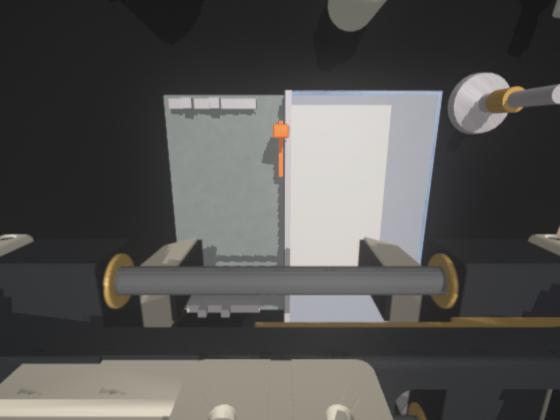

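The grip moved from y = 34 to 96 mm and then met firm resistance. The plate edge is now at y > 50 mm, so the shutter is fully open and started about 14 mm from closed. Closed should therefore put the grip at about y = +21 mm. Next are the cases.

```bash
cat > cases.py <<'E'
from h import *
import sys
def find(cam):
    im,d,W=cloud(cam); cv2.imwrite(f"pics/cs_{cam}.png",im[:,:,::-1])
    out={}
    for i,nm in enumerate(["yellow","green","white","red"]):
        m=masks_of(f"case{i+1}_c",cam)
        for r in m[:1]:
            M=r['region']&(W[...,2]>0.0)&(W[...,2]<0.02); P=W[M]
            if len(P)<50: print(nm,"few",r['score']);continue
            q=cv2.minAreaRect((P[:,:2]*1000).astype(np.float32)); (cx,cy),(w,h),a=q
            yaw=a if w>h else a+90
            yaw=(yaw+90)%180-90
            print(cam,nm,round(r['score'],2),len(P),"c",round(cx,1),round(cy,1),"size",round(w,1),round(h,1),"yaw",round(yaw,1),"z",np.median(P[:,2]).round(4))
for c in sys.argv[1:]: find(c)
E
python3 cases.py top; python3 togo.py 0.51 -0.02 0.25 166
```

```text
top yellow 0.71 363 c 563.7 -128.7 size 34.8 77.3 yaw -14.3 z 0.0104
top green 0.8 398 c 451.0 -31.3 size 35.6 80.8 yaw -16.8 z 0.0102
top white 0.88 404 c 551.0 -28.4 size 35.9 81.8 yaw -13.8 z 0.0101
top red 0.64 439 c 435.2 -150.2 size 81.6 40.1 yaw 25.4 z 0.0102
pos [0.5494 0.2823 0.2819] yaw 98.48 tilt 0.03 F [-0.85 -0.66  0.36] T [-0.046 -0.133  0.018] w 0.999 t 32.6
turn -67.52 shift before turn cm [-29.32  -8.35   3.19] after turn cm [ -3.49 -30.29   3.19]
```

```bash
python3 -m crank '[[[-4,-1.1,0],0,0],[[-4,-1.1,0],0,0],[[-4,-1.2,0],0,0],[[-4,-1.2,0],0,0],[[-4,-1.2,0],0,0]]'
python3 -m crank '[[[-4,-1.2,0.5],0,0],[[-4,-1.2,0.5],0,0],[[-1.3,-0.2,0.5],0,0],[[0,0,0.5],-7.5,0],[[0,0,0.5],-7.5,0]]'
python3 -m crank '[[[0,0,0.5],-7.5,0],[[0,0,0],-7.5,0],[[0,0,0],-7.5,0],[[0,0,0],-7.5,0],[[0,0,0],-7.5,0]]'
python3 -m crank '[[[0,0,0],-7.5,0],[[0,0,0],-7.5,0],[[0,0,0],0,0],[[0,0,0],0,0]]'
python3 togo.py 0.51 -0.02 0.25 166; python3 cases.py wrist
```

```text
clock: 33.1
position: [0.5212, 0.074, 0.2822]
ee_rot: [2.052, 2.379, 0.0]
force: [1.1, -0.2, -0.5]
width: 0.998
clock: 33.6
position: [0.5097, -0.0206, 0.2571]
ee_rot: [1.719, 2.63, 0.0]
force: [0.1, 0.7, 0.2]
width: 0.998
clock: 34.1
position: [0.5097, -0.0197, 0.2522]
ee_rot: [0.779, 3.043, 0.001]
force: [-0.4, -1.3, -0.0]
width: 1.004
clock: 34.5
position: [0.5096, -0.0202, 0.2522]
ee_rot: [-0.391, -3.117, -0.001]
force: [0.3, -0.1, 0.5]
width: 1.002
pos [ 0.5096 -0.0202  0.2522] yaw 165.71 tilt 0.04 F [ 0.35 -0.09  0.47] T [ 0.011 -0.155  0.019] w 1.002 t 34.5
turn -0.29 shift before turn cm [-0.03  0.02  0.22] after turn cm [-0.03  0.02  0.22]
wrist yellow 0.58 1456 c 562.8 -127.0 size 36.1 82.6 yaw -14.7 z 0.0092
wrist green 0.62 1761 c 449.8 -30.1 size 36.0 82.1 yaw -17.2 z 0.0095
wrist white 0.64 1474 c 548.4 -26.1 size 35.8 79.8 yaw -14.7 z 0.0093
wrist red 0.62 1769 c 433.8 -148.3 size 79.6 36.2 yaw 26.7 z 0.0094
```

View pics/cs_wrist.png

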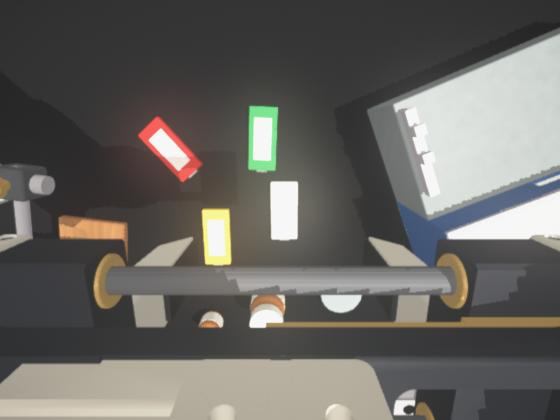

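```bash
python3 togo.py 0.5253 -0.0208 0.004 165.6
python3 -m crank '[[[-1.5,-0.3,3],0,110],[[0,0,4],0,110],[[0,0,4],0,110],[[0,0,3.8],0,110],[[0,0,0],0,110]]' 15
python3 togo.py 0.5253 -0.0208 0.004 165.6
```

```text
pos [ 0.5096 -0.0206  0.2523] yaw 165.83 tilt 0.01 F [-0.07  0.83 -0.01] T [ 0.118 -0.118  0.012] w 0.999 t 34.75
turn 0.23 shift before turn cm [-1.53  0.37 24.83] after turn cm [-1.52  0.37 24.83]
clock: 35.25
position: [0.5202, -0.0279, 0.1003]
ee_rot: [-0.386, -3.11, 0.001]
force: [-0.0, -0.8, 0.1]
width: 0.615
pos [ 0.5202 -0.0279  0.1003] yaw 165.87 tilt 0.43 F [-0.01 -0.76  0.11] T [ 0.075 -0.123  0.045] w 0.615 t 35.25
turn 0.27 shift before turn cm [-0.39  0.83  9.62] after turn cm [-0.38  0.83  9.62]
```

```bash
python3 -m crank '[[[0,0.7,2],0.3,110],[[0,0,2],0,110],[[0,0,0],0,110],[[0,0,0],0,110]]' 15
python3 togo.py 0.5253 -0.0208 0.004 165.6; python3 cases.py wrist
```

```text
clock: 35.65
position: [0.5258, -0.0204, 0.0658]
ee_rot: [0.394, 3.116, 0.0]
force: [0.3, 0.1, -0.2]
width: 0.571
pos [ 0.5258 -0.0204  0.0658] yaw 165.58 tilt 0.07 F [ 0.28  0.12 -0.2 ] T [ 0.084 -0.105  0.034] w 0.571 t 35.65
turn -0.02 shift before turn cm [ 0.05 -0.05  6.18] after turn cm [ 0.05 -0.05  6.18]
wrist green 0.93 6585 c 450.3 -31.0 size 38.1 82.3 yaw -17.4 z 0.0096
wrist white 0.9 3408 c 550.0 -26.8 size 36.0 82.6 yaw -13.9 z 0.0096
wrist red 0.75 6845 c 433.0 -151.9 size 87.8 42.2 yaw 26.8 z 0.0094
```

```bash
python3 -m crank '[[[0,0,3],-0.5,110],[[0,0,2],0,110],[[0,0,1],0,110],[[0,0,0.1],0,110],[[0,0,0],0,110]]' 15
python3 togo.py 0.5257 -0.0208 0.004 166.1
python3 -m crank '[[[0,0,0],0,200],[[0,0,0],0,200],[[0,0,0],0,200],[[0,0,0],0,200],[[0,0,0],0,200]]'
python3 togo.py 0.5257 -0.0208 0.004 166.1
```

```text
clock: 36.4
position: [0.5254, -0.0203, 0.0038]
ee_rot: [0.38, 3.118, 0.0]
force: [-0.7, 0.5, -0.4]
width: 0.568
pos [ 0.5254 -0.0203  0.0038] yaw 166.1 tilt 0.03 F [-0.68  0.52 -0.36] T [ 0.073 -0.176  0.018] w 0.568 t 36.4
turn 0.0 shift before turn cm [-0.04 -0.04 -0.02] after turn cm [-0.04 -0.04 -0.02]
clock: 36.9
position: [0.5255, -0.0205, 0.0039]
ee_rot: [0.38, 3.117, -0.0]
force: [-1.1, -0.4, 5.9]
width: 0.39
pos [ 0.5255 -0.0205  0.0039] yaw 166.09 tilt 0.06 F [-1.13 -0.4   5.93] T [-0.014  0.065 -0.018] w 0.39 t 36.9
turn -0.01 shift before turn cm [-0.03 -0.02 -0.01] after turn cm [-0.03 -0.02 -0.01]
```

```bash
python3 -m crank '[[[0,0,-1],0,200],[[0,0,-3],0,200],[[0,0,-4],0,200],[[0,0,-4],-6,200],[[0,0,-4],-7,200]]'
python3 -m crank '[[[0,0,0],-7,200],[[0,0,0],-2.3,200],[[0,0,0],0,200]]'
python3 togo.py 0.4791 0.2415 0.16 188.4;python3 -c "
from h import *
print(monitor.observe()['joints'].round(3))"
```

```text
clock: 37.4
position: [0.5245, -0.0203, 0.1654]
ee_rot: [-0.017, -3.141, 0.0]
force: [0.3, -0.6, -0.8]
width: 0.39
clock: 37.7
position: [0.5249, -0.0207, 0.1639]
ee_rot: [-0.231, 3.133, -0.0]
force: [0.2, -0.1, -0.4]
width: 0.39
pos [ 0.5249 -0.0207  0.1639] yaw -171.58 tilt 0.02 F [ 0.25 -0.07 -0.38] T [ 0.106 -0.125  0.028] w 0.39 t 37.7
turn 0.02 shift before turn cm [ 0.69 26.6   0.39] after turn cm [ 0.7  26.6   0.39]
[ 0.661  0.541 -1.018  1.838  0.526  1.061  1.156]
```

```bash
python3 -m crank '[[[0.1,2,0],0,200],[[0.1,4,0],0,200],[[0.1,4,0],0,200],[[0.1,4,0],0,200],[[0.1,4,0],0,200]]'
python3 -m crank '[[[0.1,4,0],0,200],[[0.1,3.5,0],0,200],[[0,1.1,0],0,200],[[0,0,0],0,200],[[0,0,0],0,200]]'
python3 togo.py 0.4791 0.2415 0.0995 188.4
python3 -c "
from h import *
print(monitor.observe()['joints'].round(3))
im,d,W=cloud('wrist');np.save('i_wrist.npy',W);cv2.imwrite('pics/i_wrist.png',im[:,:,::-1])"
```

```text
clock: 38.2
position: [0.4931, 0.1582, 0.1633]
ee_rot: [0.227, -3.133, 0.0]
force: [0.6, 0.8, -0.3]
width: 0.386
clock: 38.7
position: [0.4795, 0.2404, 0.1629]
ee_rot: [0.228, -3.133, 0.002]
force: [0.2, -0.2, -0.8]
width: 0.389
pos [0.4795 0.2404 0.1629] yaw -171.67 tilt 0.08 F [ 0.17 -0.16 -0.82] T [ 0.112 -0.161  0.021] w 0.389 t 38.7
turn -0.07 shift before turn cm [0.01 0.13 6.34] after turn cm [0.01 0.13 6.34]
[ 0.133  0.552 -0.994  1.814  0.526  1.069  0.658]
```

View pics/i_wrist.png

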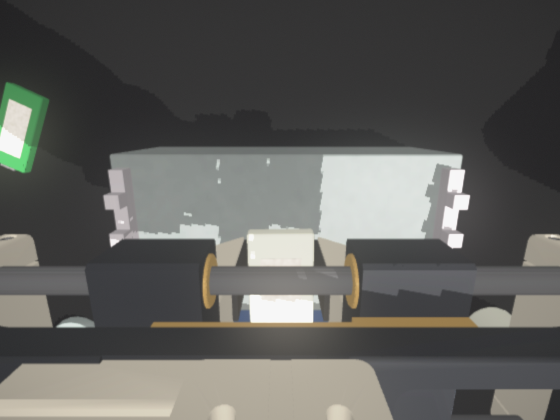

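The wrist view shows the case held at columns 248–313, the rails at columns ~120 and ~454, and the slot near (280,315). I'll check alignment in metric.

```bash
cat > al.py <<'E'
from h import *
np.set_printoptions(precision=4,suppress=True)
s=monitor.observe();p=s['position'];Rm=Rn.from_rotvec(s['ee_rot']).as_matrix();ax=-Rm[:2,0];ay=-Rm[:2,1]
W=np.load('i_wrist.npy')
A=W.reshape(-1,3);A=A[~np.isnan(A[:,0])];q=A[:,:2]-p[:2];a=q@ax;o=q@ay
k=(A[:,2]>.1)&(A[:,2]<.12)&(abs(o)>.09)&(abs(o)<.15)
for sg in (1,-1):
    m=k&(o*sg>0);print("rail",sg,m.sum(),np.percentile(o[m],[2,50,98]),np.percentile(a[m],[2,98]))
    # line fit of yaw
    P=np.stack([a[m],o[m]],-1).astype(np.float32);f=cv2.fitLine(P,cv2.DIST_HUBER,0,.01,.01).ravel();print(np.degrees(np.arctan2(f[1],f[0])))
k=(A[:,2]>.092)&(A[:,2]<.098)
print("apron",k.sum(),"front edge",np.percentile(a[k],[.5,99]),"sides",np.percentile(o[k],[.3,99.7]))
# front edge yaw
P=A[k];aa=a[k];oo=o[k];E=[]
for lo in np.arange(-.12,.12,.01):
    m=(oo>=lo)&(oo<lo+.01)
    if m.sum()>20:E.append((lo+.005,np.percentile(aa[m],1)))
E=np.array(E,np.float32);f=np.polyfit(E[:,0],E[:,1],1);print("front edge slope deg",np.degrees(f[0]),"at0",f[1])
z=p[2]
k=(A[:,2]>z-.005)&(A[:,2]<z+.015)&(abs(o)<.03)&(a<-.005)&(a>-.03)
print("case tail",k.sum(),"o",np.percentile(o[k],[2,98]),"a",np.percentile(a[k],[2,98]),"z",np.median(A[k,2]))
E
python3 al.py
```

```text
rail 1 1503 [0.1115 0.1149 0.1219] [-0.0414  0.0082]
-0.63837504
rail -1 1634 [-0.1276 -0.1206 -0.1174] [-0.0412  0.0102]
-1.3693029
apron 26379 front edge [-0.0514  0.0643] sides [-0.1279  0.1219]
front edge slope deg -0.02574115483965775 at0 -0.05131194725011787
case tail 2116 o [-0.0262  0.0267] a [-0.0164 -0.0053] z 0.16818506120279259
```

```bash
python3 -m crank '[[[0,0.2,2],0,200],[[0,0,2.5],0,200],[[0,0,1.3],0,200],[[0,0,0.4],0,200],[[0,0,0],0,200]]'
python3 -c "
from h import *
im,d,W=cloud('wrist');np.save('i_wrist.npy',W);cv2.imwrite('pics/i_wrist2.png',im[:,:,::-1])"
python3 al.py; python3 togo.py 0.4791 0.2415 0.0997 188.4
```

```text
clock: 39.25
position: [0.4791, 0.2428, 0.1011]
ee_rot: [0.228, -3.133, 0.001]
force: [0.2, 0.1, -1.1]
width: 0.387
rail 1 3520 [0.1139 0.1167 0.1244] [-0.0414  0.0393]
0.5651946
rail -1 3828 [-0.125  -0.1168 -0.1113] [-0.0412  0.0786]
1.3892334
apron 34666 front edge [-0.0518  0.0365] sides [-0.1263  0.1256]
front edge slope deg -0.0010862412102236878 at0 -0.05148396113266548
case tail 2119 o [-0.0261  0.0267] a [-0.0164 -0.0053] z 0.107016354078306
pos [0.4793 0.2434 0.1017] yaw -171.65 tilt 0.01 F [ 0.37 -0.14  0.25] T [ 0.121 -0.137 -0.037] w 0.389 t 39.3
turn -0.05 shift before turn cm [ 0.05 -0.18  0.2 ] after turn cm [ 0.05 -0.18  0.2 ]
```

View pics/i_wrist2.png

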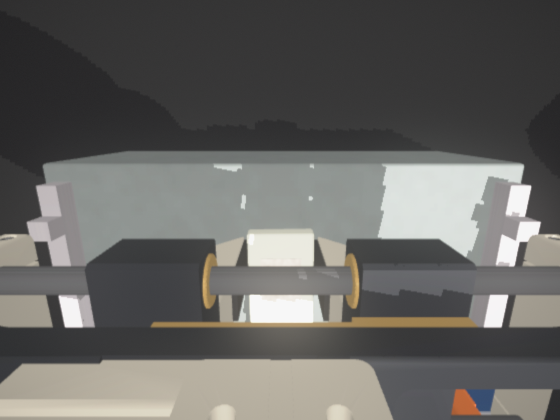

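```bash
python3 -m crank '[[[0,-0.1,0.15],0,200],[[-0.8,0,0],0,200],[[-0.4,0,0],0,200],[[-0.3,0,0],0,200],[[0,0,0],0,200]]'
python3 ft.py
python3 -m crank '[[[-0.4,0,0],0,200],[[-0.4,0,0],0,200],[[-0.4,0,0],0,200],[[0,0,0],0,200]]'
python3 ft.py
python3 togo.py 0.4791 0.2415 0.0997 188.4
```

```text
clock: 39.8
position: [0.4946, 0.2449, 0.0998]
ee_rot: [-0.229, 3.133, 0.0]
force: [-1.0, 0.5, 0.0]
width: 0.388
F [-0.025  0.069 -0.518] [0.461 0.562 0.346] T [ 0.121 -0.119  0.   ] [0.034 0.032 0.024] pos [0.494 0.245 0.1  ] w 0.3900631728293966 t 40.1
clock: 40.5
position: [0.5066, 0.2466, 0.0997]
ee_rot: [-0.229, 3.133, 0.0]
force: [-0.1, 0.2, -0.8]
width: 0.391
F [-0.124 -0.246 -0.064] [0.742 0.426 0.304] T [ 0.12  -0.122 -0.002] [0.031 0.043 0.02 ] pos [0.506 0.246 0.1  ] w 0.3868153223917693 t 40.8
pos [0.5057 0.2465 0.0997] yaw -171.6 tilt 0.01 F [-0.73 -0.15 -0.42] T [ 0.108 -0.107  0.017] w 0.387 t 40.8
turn 0.0 shift before turn cm [ 2.7  -0.11 -0.  ] after turn cm [ 2.7  -0.11 -0.  ]
```

```bash
python3 -m crank '[[[0,0,0],0,120],[[0,0,0],0,120],[[0,0,0],0,120],[[0,0,-1.5],0,120],[[2,0,-2.5],0,120]]'
python3 -m crank '[[[2.5,0,0],8.5,255],[[0,0,0],8.5,255],[[0,0,0],8.5,255],[[0,0,0],8.5,255],[[0,0,0],8.5,255]]' 20
python3 -m crank '[[[0,0,0],8.5,255],[[0,0,0],8.5,255],[[0,0,0],8.5,255],[[0,0,0],8.5,255],[[0,0,0],8.5,255]]'
python3 -m crank '[[[0,0,0],5,255],[[0,0,0],0,255],[[0,0,0],0,255],[[0,0,0],0,255]]'
python3 togo.py 0.4593 0.2396 0.0975 98.4
python3 -c "
from h import *
for c in ('wrist','side'):
  im,d,W=cloud(c);cv2.imwrite(f'pics/p1_{c}.png',im[:,:,::-1])"
```

```text
clock: 41.3
position: [0.4871, 0.2432, 0.1398]
ee_rot: [0.227, -3.132, -0.0]
force: [0.0, -0.4, 1.0]
width: 0.527
clock: 41.8
position: [0.4615, 0.2404, 0.141]
ee_rot: [0.93, 3.0, 0.001]
force: [-0.4, -0.2, 0.3]
width: 0.144
clock: 42.3
position: [0.4614, 0.2405, 0.1409]
ee_rot: [1.954, 2.46, 0.002]
force: [-0.2, -0.9, 0.2]
width: 0.005
clock: 42.7
position: [0.4613, 0.2401, 0.1401]
ee_rot: [-2.05, -2.38, -0.0]
force: [-0.3, -0.1, -0.3]
width: 0.005
pos [0.4613 0.2401 0.1401] yaw 98.53 tilt 0.02 F [-0.34 -0.12 -0.27] T [-0.034 -0.116  0.009] w 0.005 t 42.7
turn 0.13 shift before turn cm [-0.02 -0.21  4.26] after turn cm [-0.02 -0.21  4.26]
```

View pics/p1_wrist.png

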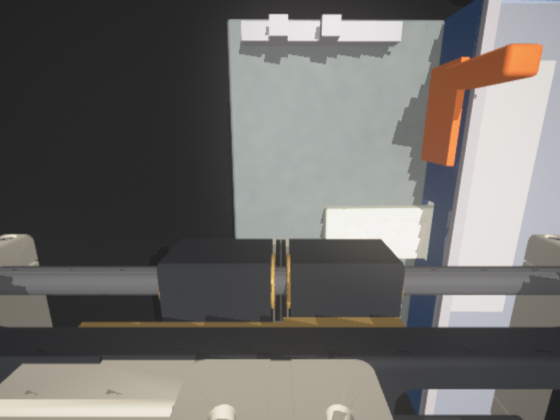

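```bash
python3 -m crank '[[[0,0,2.2],0,255],[[0,0,2],0,255],[[0,0,0],0,255],[[0,1,0],0,255],[[0,1,0],0,255]]'
python3 -m crank '[[[0,1,0],0,255],[[0,1,0],0,255],[[0,1,0],0,255],[[0,0,0],0,255]]'
python3 ft.py
python3 togo.py 0.5393 0.2514 0.0975 98.4
```

```text
clock: 43.3
position: [0.4821, 0.243, 0.098]
ee_rot: [2.052, 2.378, 0.0]
force: [-0.7, -0.8, 0.3]
width: 0.003
clock: 43.7
position: [0.5125, 0.2474, 0.0978]
ee_rot: [2.054, 2.377, 0.002]
force: [0.3, 0.3, 0.8]
width: 0.003
F [-0.184 -0.362 -0.234] [0.294 0.344 0.477] T [ 0.003 -0.089  0.001] [0.029 0.027 0.024] pos [0.51  0.247 0.098] w 0.003488338749037297 t 44.0
pos [0.5104 0.2472 0.0977] yaw 98.41 tilt 0.01 F [-0.07 -0.66 -0.13] T [ 0.04  -0.117  0.009] w 0.003 t 44.0
turn 0.01 shift before turn cm [-0.01  2.92  0.02] after turn cm [-0.01  2.92  0.02]
```

```bash
python3 -m crank '[[[0,1,0],0,255],[[0,1,0],0,255],[[0,0.4,0],0,255],[[0,0.3,0],0,255],[[0,0,0],0,255]]'
python3 ft.py
python3 -c "
from h import *
for c in ('wrist','side'):
  im,d,W=cloud(c);cv2.imwrite(f'pics/p2_{c}.png',im[:,:,::-1])"
```

```text
clock: 44.5
position: [0.5379, 0.2512, 0.0975]
ee_rot: [-2.053, -2.378, 0.0]
force: [-1.0, 0.3, -1.0]
width: 0.003
F [ 0.091  0.183 -0.067] [0.261 0.675 0.387] T [-0.01  -0.117  0.003] [0.02  0.021 0.018] pos [0.537 0.251 0.098] w 0.005857590430426879 t 44.8
```

View pics/p2_wrist.png

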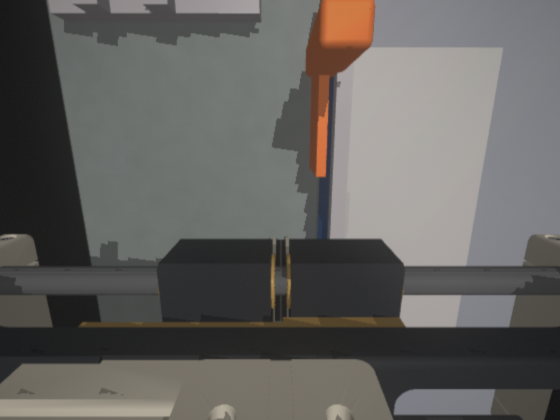

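```bash
python3 -m crank '[[[0,0.2,0],0,255],[[0,0.2,0],0,255],[[0,0,0],0,255]]'
python3 ft.py
python3 -m crank '[[[0,-2,0],0,255],[[0,-3,-1],0,255],[[0,-3,-3],0,255],[[0,0,-3],0,255],[[0,0,0],0,255]]'
python3 -c "
from h import *
for c in ('wrist','side','top'):
  im,d,W=cloud(c);cv2.imwrite(f'pics/p3_{c}.png',im[:,:,::-1])
im=cv2.imread('pics/p3_side.png');cv2.imwrite('pics/p3_sc.png',cv2.resize(im[190:345,195:345],None,fx=5,fy=3.8,interpolation=cv2.INTER_CUBIC))
"
```

```text
clock: 45.2
position: [0.5399, 0.2516, 0.0977]
ee_rot: [-2.051, -2.378, 0.005]
force: [-7.1, -1.7, 6.9]
width: 0.004
F [-6.888 -2.066  5.35 ] [0.464 0.428 0.601] T [-0.369  1.181 -0.041] [0.018 0.022 0.027] pos [0.54  0.252 0.098] w 0.003058094792904644 t 45.5
clock: 46.0
position: [0.4636, 0.2417, 0.1716]
ee_rot: [2.05, 2.377, 0.009]
force: [1.0, 1.0, -0.2]
width: 0.006
```

View pics/p3_wrist.png

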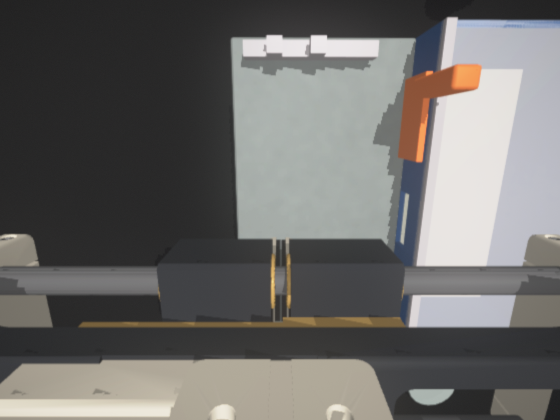

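View pics/p3_sc.png

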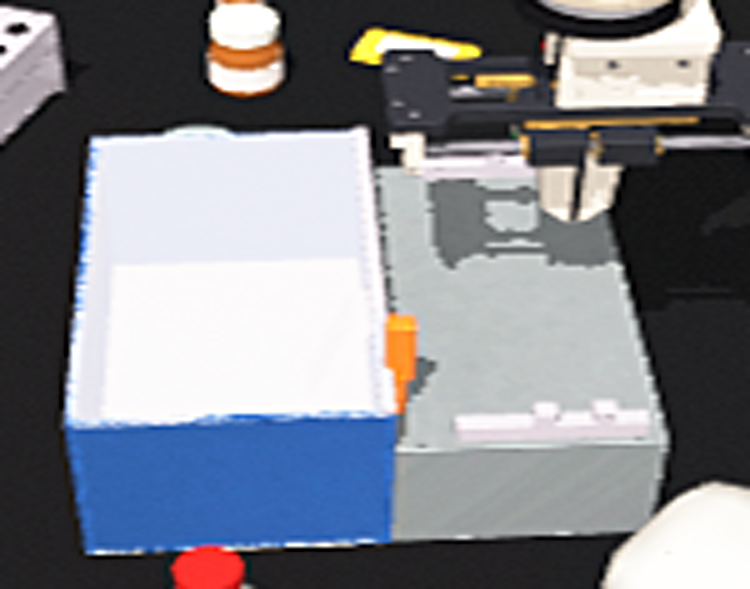

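Run:
```python
from h import *
np.set_printoptions(precision=3,suppress=True)
im,d,W=cloud('wrist')
cv2.imwrite('pics/z.png',cv2.resize(im[150:270,360:480,::-1],None,fx=5,fy=5,interpolation=cv2.INTER_NEAREST))
yaw=np.radians(8.4);bx=np.array([np.cos(yaw),np.sin(yaw)]);by=np.array([-bx[1],bx[0]])
print(W[218,395:425][:, :2]@bx-.5893); print(W[218,395:425,2]); print(W[195:250:6,405][:,:2]@by-.1689,W[195:250:6,405][:,:2]@bx-.5893,W[195:250:6,405,2])
for n in ("case3_c",):
    for c in ("wrist","top","side"):
        if c!="wrist": get_image(c)
        print(c,[(r['score'],np.round(r['location'],3)) for r in look_for(n,c)[:3]])
```

```text
[-0.008 -0.007 -0.006 -0.006 -0.005 -0.004 -0.003 -0.002 -0.001 -0.
  0.001  0.001  0.008  0.008  0.009  0.009 -0.002 -0.002 -0.002 -0.002
 -0.002 -0.002 -0.002 -0.002 -0.002 -0.002 -0.002 -0.002 -0.002 -0.002]
[0.094 0.093 0.093 0.094 0.094 0.093 0.093 0.093 0.092 0.092 0.092 0.092
 0.079 0.081 0.08  0.081 0.109 0.11  0.111 0.113 0.114 0.116 0.117 0.12
 0.12  0.123 0.124 0.125 0.126 0.128]
[ 0.018  0.013  0.008  0.003 -0.002 -0.007 -0.012 -0.05  -0.02  -0.022] [-0.001 -0.001  0.     0.     0.001  0.001  0.002  0.041  0.    -0.002] [0.092 0.093 0.091 0.091 0.092 0.092 0.091 0.002 0.098 0.103]
wrist [(0.64, array([0.569, 0.256, 0.08 ]))]
top [(0.34, array([0.61 , 0.222, 0.13 ]))]
side [(0.58, array([0.604, 0.528, 0.091])), (0.44, array([0.573, 0.329, 0.094]))]
```

View pics/z.png

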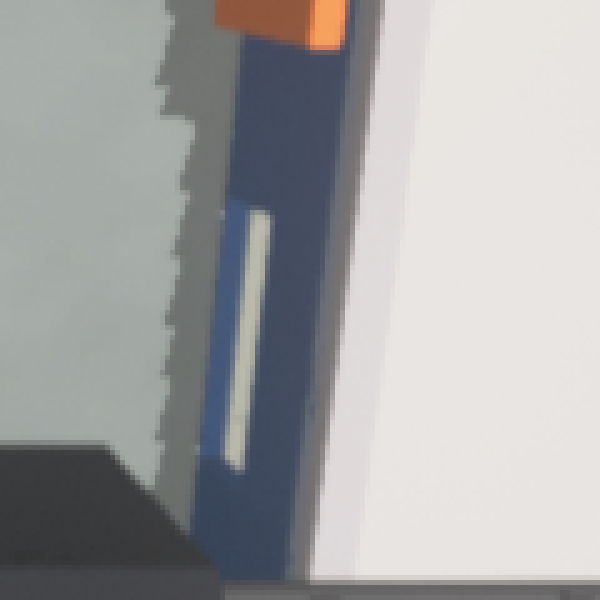

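The white case is inside, leaning with its top edge at z ≈ 0.08, below the slot floor. Next is green.

```bash
python3 -m crank '[[[-4,0,-1],-6.5,110],[[-4,0,0],-6.5,110],[[-4,0,0],-6.5,110],[[-4,0.5,0],-6.5,110],[[-3.5,1,0],-6.5,110]]' 15
python3 togo.py 0.42 -0.02 0.15 163
python3 -c "
from h import *
print(monitor.observe()['joints'].round(3))"
```

```text
clock: 46.95
position: [0.5444, 0.0654, 0.1774]
ee_rot: [-1.301, -2.859, 0.003]
force: [0.3, 0.8, -0.2]
width: 0.388
pos [0.5444 0.0654 0.1774] yaw 131.07 tilt 0.1 F [ 0.27  0.78 -0.23] T [ 0.103 -0.161  0.062] w 0.388 t 46.95
turn -31.93 shift before turn cm [  1.73 -14.98   2.77] after turn cm [  9.39 -11.8    2.77]
[ 0.286  0.451 -0.691  1.782  0.332  1.028  0.187]
```

```bash
python3 -m crank '[[[0.3,-3,0],-6.4,110],[[0.8,-3,0.5],-6.4,110],[[1.2,-3,0.5],-6.4,110],[[1.5,-3,0.5],-6.4,110],[[1.5,-2,0.5],-6.4,110]]'
python3 -m crank '[[[0,0,0],0,110],[[0,0,0],0,110]]'
python3 togo.py 0.42 -0.02 0.12 163
python3 cases.py top wrist
```

```text
clock: 47.45
position: [0.4143, -0.0148, 0.157]
ee_rot: [-0.461, -3.106, 0.001]
force: [-0.2, -0.3, 0.5]
width: 0.568
clock: 47.65
position: [0.4163, -0.0139, 0.1577]
ee_rot: [0.471, 3.106, 0.0]
force: [0.8, 0.4, 0.0]
width: 0.569
pos [ 0.4163 -0.0139  0.1577] yaw 162.75 tilt 0.01 F [0.8  0.42 0.04] T [ 0.06  -0.139  0.041] w 0.569 t 47.65
turn -0.25 shift before turn cm [-0.53 -0.47  3.77] after turn cm [-0.53 -0.48  3.77]
top yellow 0.6 404 c 564.6 -128.6 size 36.1 81.8 yaw -15.3 z 0.0101
top green 0.53 163 c 471.8 -35.1 size 37.4 34.5 yaw 88.4 z 0.01
red few 0.46
wrist yellow 0.76 256 c 530.9 -109.8 size 21.7 16.3 yaw 64.5 z 0.0085
wrist green 0.81 2400 c 449.0 -30.1 size 36.0 81.1 yaw -17.1 z 0.0092
wrist red 0.96 922 c 424.0 -152.7 size 61.4 36.1 yaw 26.1 z 0.0089
```

```bash
python3 togo.py 0.4257 -0.0232 0.004 162.9
python3 -m crank '[[[-1,-0.7,4],0,110],[[-0.2,0,4],0,110],[[0,0,2.5],0,110],[[0,0,0],0,110],[[0,0,0],0,110]]'
python3 togo.py 0.4257 -0.0232 0.004 162.9; python3 cases.py wrist
```

```text
pos [ 0.4164 -0.0133  0.1577] yaw 162.91 tilt 0.01 F [ 0.8  -0.41  0.62] T [ 0.071 -0.157 -0.017] w 0.567 t 48.15
turn 0.01 shift before turn cm [-1.18 -0.68 15.37] after turn cm [-1.19 -0.68 15.37]
clock: 48.65
position: [0.4257, -0.0233, 0.0531]
ee_rot: [-0.466, -3.106, -0.0]
force: [-0.0, 0.2, 0.2]
width: 0.571
pos [ 0.4257 -0.0233  0.0531] yaw 162.94 tilt 0.04 F [-0.02  0.23  0.24] T [ 0.073 -0.172 -0.025] w 0.571 t 48.65
turn 0.04 shift before turn cm [-0.    0.01  4.91] after turn cm [-0.    0.01  4.91]
wrist green 0.68 3881 c 452.3 -30.5 size 38.3 85.8 yaw -15.7 z 0.01
```

```bash
python3 -m crank '[[[0,0,2.5],0,110],[[0,0,1.7],0,110],[[0,0,0.7],0,110],[[0,0,0],0,200],[[0,0,0],0,200]]' 15
python3 -m crank '[[[0,0,0],0,200],[[0,0,0],0,200],[[0,0,0],0,200],[[0,0,0],0,200]]'
python3 togo.py 0.4257 -0.0232 0.004 162.9
python3 -m crank '[[[0,0,-1],0,200],[[0,0,-3],0,200],[[0,0,-4],0,200],[[0,0,-4],-6,200],[[0,0,-3.5],-7,200]]'
python3 -m crank '[[[0,0,0],-7,200],[[0,0,0],-5.5,200],[[0,0,0],0,200]]'
python3 togo.py 0.4797 0.2435 0.16 188.4
python3 -c "
from h import *
print(monitor.observe()['joints'].round(3))"
```

```text
clock: 49.4
position: [0.4261, -0.0237, 0.0044]
ee_rot: [0.467, 3.106, 0.0]
force: [-0.3, 0.3, 0.7]
width: 0.441
clock: 49.8
position: [0.4262, -0.0238, 0.0044]
ee_rot: [0.467, 3.105, -0.0]
force: [-1.1, -0.2, 8.4]
width: 0.386
pos [ 0.4262 -0.0238  0.0044] yaw 162.89 tilt 0.08 F [-1.12 -0.17  8.37] T [0.063 0.063 0.009] w 0.386 t 49.8
turn -0.01 shift before turn cm [0.07 0.04 0.04] after turn cm [0.07 0.04 0.04]
clock: 50.3
position: [0.4252, -0.0233, 0.1612]
ee_rot: [0.105, 3.14, -0.0]
force: [0.5, 0.1, -0.1]
width: 0.387
clock: 50.6
position: [0.4254, -0.0239, 0.1594]
ee_rot: [-0.232, 3.133, -0.0]
force: [0.4, 0.1, -1.0]
width: 0.388
pos [ 0.4254 -0.0239  0.1594] yaw -171.54 tilt 0.03 F [ 0.4   0.07 -1.04] T [ 0.069 -0.129 -0.013] w 0.388 t 50.6
turn 0.06 shift before turn cm [-9.31 25.65 -0.06] after turn cm [-9.28 25.66 -0.06]
[ 0.748  0.355 -1.001  2.063  0.378  0.917  1.259]
```

```bash
python3 -m crank '[[[-0.7,2,0],0,200],[[-1.4,4,0],0,200],[[-1.4,4,0],0,200],[[-1.4,4,0],0,200],[[-1.4,4,0],0,200]]'
python3 -m crank '[[[-1.4,4,0],0,200],[[-1.2,2.5,0],0,200],[[-0.4,1.1,2],0,200],[[0,0,2],0,200],[[0,0,0],0,200]]'
python3 togo.py 0.4789 0.2426 0.1005 188.4
```

```text
clock: 51.1
position: [0.4614, 0.165, 0.1589]
ee_rot: [0.224, -3.133, 0.0]
force: [1.3, -1.3, -1.2]
width: 0.389
clock: 51.6
position: [0.4785, 0.2424, 0.1166]
ee_rot: [0.228, -3.129, 0.003]
force: [-0.6, -1.1, -0.8]
width: 0.39
pos [0.4785 0.2424 0.1166] yaw -171.67 tilt 0.27 F [-0.56 -1.12 -0.83] T [ 0.104 -0.141 -0.032] w 0.39 t 51.6
turn -0.07 shift before turn cm [-0.05  0.02  1.61] after turn cm [-0.05  0.02  1.61]
```

```bash
python3 -m crank '[[[0,0,1],0,200],[[0,0,0.6],0,200],[[0,0,0],0,200],[[0,0,0],0,200]]'
python3 togo.py 0.4789 0.2426 0.1005 188.4
python3 -c "
from h import *
im,d,W=cloud('wrist');np.save('i_wrist.npy',W);cv2.imwrite('pics/i_wrist3.png',im[:,:,::-1])"
python3 al.py
```

```text
clock: 52.0
position: [0.4805, 0.2428, 0.1031]
ee_rot: [-0.229, 3.133, -0.0]
force: [-0.3, -0.8, -0.4]
width: 0.39
pos [0.4805 0.2428 0.1031] yaw -171.65 tilt 0.02 F [-0.3  -0.76 -0.41] T [ 0.096 -0.11  -0.007] w 0.39 t 52.0
turn -0.05 shift before turn cm [ 0.16 -0.    0.26] after turn cm [ 0.16 -0.    0.26]
rail 1 3497 [0.1138 0.1167 0.1243] [-0.0426  0.0407]
1.2222885
rail -1 3717 [-0.1252 -0.1173 -0.1138] [-0.0424  0.0772]
0.32293144
apron 35139 front edge [-0.0528  0.0359] sides [-0.1265  0.1253]
front edge slope deg -0.04591151098556324 at0 -0.052736528838674246
case tail 2116 o [-0.0262  0.0269] a [-0.0165 -0.0054] z 0.1079223042485185
```

```bash
python3 -m crank '[[[0,0,0.25],0,200],[[-0.8,0,0],0,200],[[-0.6,0,0],0,200],[[-0.6,0,0],0,200],[[-0.5,0,0],0,200]]'
python3 -m crank '[[[0,0,0],0,200],[[0,0,0],0,200]]'
python3 ft.py;python3 togo.py 0.5057 0.2465 0.0997 188.4
```

```text
clock: 52.55
position: [0.5058, 0.2468, 0.1002]
ee_rot: [-0.229, 3.133, 0.0]
force: [0.4, -0.3, -0.1]
width: 0.39
clock: 52.75
position: [0.5049, 0.2468, 0.1001]
ee_rot: [0.23, -3.133, -0.0]
force: [-0.2, -0.7, 0.2]
width: 0.392
F [-0.144  0.057 -0.545] [0.387 0.477 0.49 ] T [ 0.102 -0.112  0.003] [0.019 0.019 0.017] pos [0.505 0.247 0.1  ] w 0.38556521884300576 t 53.05
pos [0.5048 0.2467 0.1003] yaw -171.59 tilt 0.01 F [-0.33  0.25 -0.09] T [ 0.095 -0.144 -0.012] w 0.386 t 53.05
turn 0.01 shift before turn cm [-0.08 -0.03  0.06] after turn cm [-0.08 -0.03  0.06]
```

In the slot with no resistance. Release, turn 90° and push, as before.

```bash
python3 -m crank '[[[0,0,0],0,120],[[0,0,0],0,120],[[0,0,0],0,120],[[0,0,-1.5],0,120],[[2,0,-2.5],0,120]]'
python3 -m crank '[[[2.5,0,0],8.5,255],[[0,0,0],8.5,255],[[0,0,0],8.5,255],[[0,0,0],8.5,255],[[0,0,0],8.5,255]]' 20
python3 -m crank '[[[0,0,0],8.5,255],[[0,0,0],8.5,255],[[0,0,0],8.5,255],[[0,0,0],8.5,255],[[0,0,0],8.5,255]]'
python3 -m crank '[[[0,0,2],5,255],[[0,0,2.2],0,255],[[0,0,0],0,255],[[0,0,0],0,255]]'
python3 togo.py 0.5393 0.2514 0.0975 98.4
```

```text
clock: 53.55
position: [0.4862, 0.2434, 0.1403]
ee_rot: [0.227, -3.132, -0.0]
force: [0.5, 0.1, 0.7]
width: 0.531
clock: 54.05
position: [0.4606, 0.2405, 0.1415]
ee_rot: [0.93, 3.0, 0.001]
force: [0.9, 0.5, 0.3]
width: 0.142
clock: 54.55
position: [0.4605, 0.2407, 0.1414]
ee_rot: [1.954, 2.46, 0.002]
force: [0.3, -0.7, -0.5]
width: 0.008
clock: 54.95
position: [0.4604, 0.2406, 0.0991]
ee_rot: [-2.052, -2.379, -0.0]
force: [-0.2, -0.4, -0.1]
width: 0.001
pos [0.4604 0.2406 0.0991] yaw 98.45 tilt 0.02 F [-0.21 -0.43 -0.05] T [ 0.014 -0.131  0.004] w 0.001 t 54.95
turn 0.05 shift before turn cm [-0.09  7.96  0.16] after turn cm [-0.08  7.96  0.16]
```

```bash
python3 -m crank '[[[0,1,0.1],0,255],[[0,1,0],0,255],[[0,1,0],0,255],[[0,1,0],0,255],[[0,1,0],0,255]]'
python3 -m crank '[[[0,1,0],0,255],[[0,1,0],0,255],[[0,0.7,0],0,255],[[0,0.3,0],0,255],[[0,0.2,0],0,255]]'
python3 ft.py
python3 -m crank '[[[0,-2,0],0,255],[[0,-3,-1],0,255],[[0,-3,-3],0,255],[[0,0,-3],0,255],[[0,0,0],0,255]]'
python3 - <<'E'
from h import *
np.set_printoptions(precision=3,suppress=True)
im,d,W=cloud('wrist')
cv2.imwrite('pics/z2.png',cv2.resize(im[150:270,360:480,::-1],None,fx=5,fy=5,interpolation=cv2.INTER_NEAREST))
E
```

```text
clock: 55.45
position: [0.5105, 0.2479, 0.098]
ee_rot: [-2.053, -2.378, 0.0]
force: [-4.7, -0.4, 8.3]
width: 0.005
clock: 55.95
position: [0.5398, 0.2522, 0.098]
ee_rot: [-2.051, -2.377, 0.006]
force: [-19.0, -4.7, 21.7]
width: 0.002
F [-12.967  -3.569  16.312] [0.355 0.604 0.74 ] T [-0.703  2.483 -0.023] [0.043 0.032 0.031] pos [0.54  0.252 0.098] w 0.004007923403097262 t 56.25
clock: 56.75
position: [0.4645, 0.2421, 0.1713]
ee_rot: [2.051, 2.377, 0.01]
force: [-0.1, -0.4, 0.6]
width: 0.008
```

View pics/z2.png

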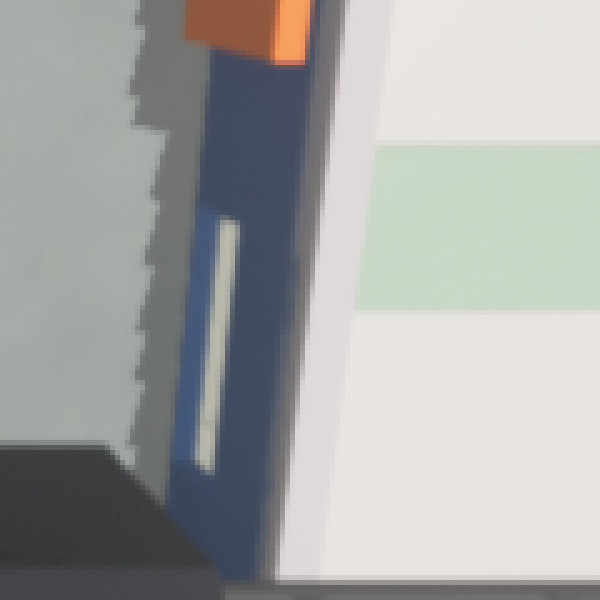

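Run:
```python
from h import *
im,d=get_image('top')
cv2.imwrite('pics/z3.png',cv2.resize(im[120:220,130:280,::-1],None,fx=5,fy=5,interpolation=cv2.INTER_CUBIC))
im,d=get_image('side')
cv2.imwrite('pics/z4.png',cv2.resize(im[190:345,195:345,::-1],None,fx=5,fy=3.8,interpolation=cv2.INTER_CUBIC))
im,d=get_image('wrist');cv2.imwrite('pics/z5.png',im[:,:,::-1])
```

```text
(no output)
```

View pics/z3.png

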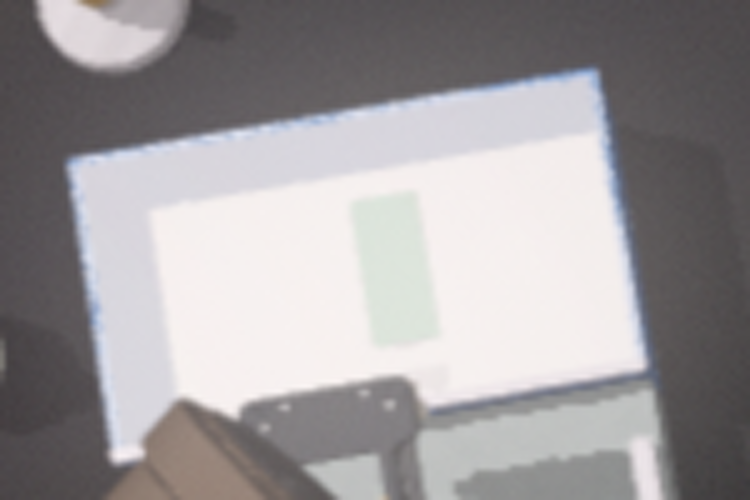

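View pics/z4.png

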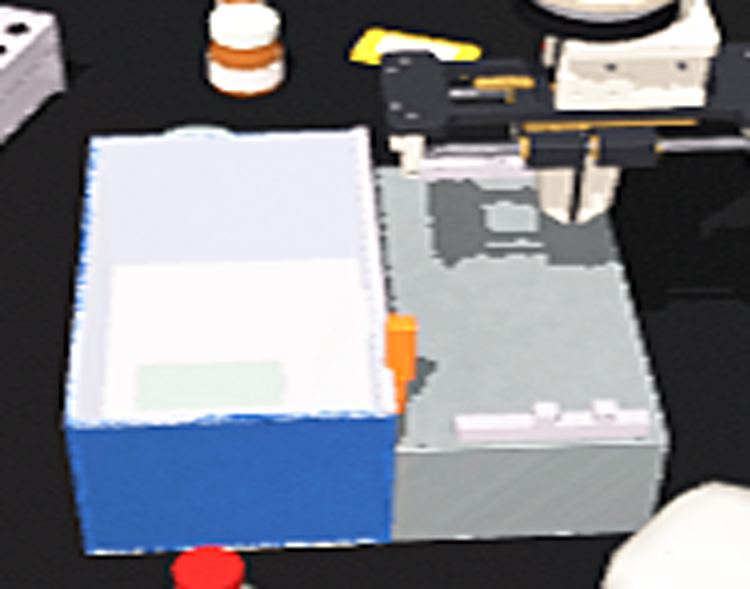

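View pics/z5.png

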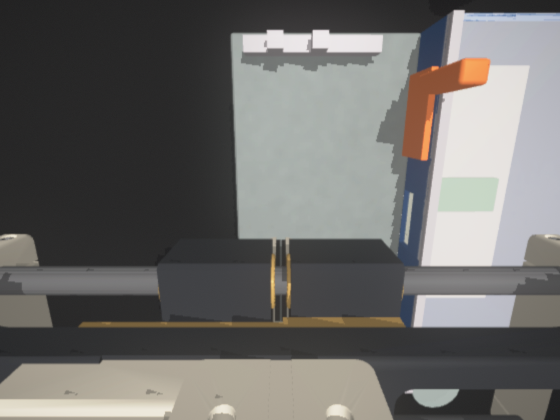

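Green lies flat on the floor in the box, and white leans just behind the face below the slot. Next is yellow.

```bash
python3 -m crank '[[[-4.5,0,-1],-6.5,110],[[-4.5,0,0],-6.5,110],[[-4.5,0.5,0],-6.5,110],[[-4.5,0.5,0],-6.5,110],[[-4.2,0.5,0],-6.5,110]]' 15
python3 togo.py 0.53 -0.118 0.16 165
python3 -c "
from h import *
print(monitor.observe()['joints'].round(3))"
```

```text
clock: 57.45
position: [0.5553, 0.0402, 0.1761]
ee_rot: [-1.3, -2.858, 0.002]
force: [0.7, 0.0, -0.0]
width: 0.387
pos [0.5553 0.0402 0.1761] yaw 131.08 tilt 0.12 F [ 0.74  0.   -0.04] T [ 0.109 -0.203 -0.014] w 0.387 t 57.45
turn -33.92 shift before turn cm [-10.26 -12.3    1.63] after turn cm [ -1.65 -15.93   1.63]
[ 0.27   0.446 -0.602  1.767  0.291  1.02   0.276]
```

```bash
python3 -m crank '[[[-1.8,-3,0],-6.8,110],[[-1.5,-3,0.4],-6.8,110],[[-1,-3.3,0.4],-6.8,110],[[-0.6,-3.3,0.4],-6.8,110],[[-0.2,-2.6,0.4],-6.8,110]]'
python3 -m crank '[[[0,0,0],0,110],[[0,0,0],0,110]]'
python3 togo.py 0.54 -0.121 0.004 165
python3 cases.py top wrist
```

```text
clock: 57.95
position: [0.5043, -0.1142, 0.1598]
ee_rot: [-0.408, -3.113, 0.0]
force: [-0.1, -0.6, 0.1]
width: 0.57
clock: 58.15
position: [0.5051, -0.1124, 0.1602]
ee_rot: [-0.418, -3.112, -0.001]
force: [0.6, 0.6, -0.2]
width: 0.569
pos [ 0.5051 -0.1124  0.1602] yaw 164.71 tilt 0.12 F [ 0.57  0.65 -0.22] T [ 0.087 -0.236  0.008] w 0.569 t 58.15
turn -0.29 shift before turn cm [-3.62  0.08 15.61] after turn cm [-3.62  0.06 15.61]
yellow few 0.71
white few 0.54
top red 0.77 424 c 434.8 -151.1 size 81.9 38.4 yaw 26.8 z 0.0102
wrist green 0.58 144 c 651.7 -91.4 size 4.0 21.3 yaw -68.1 z 0.0122
wrist red 0.75 3050 c 432.5 -149.4 size 83.3 36.5 yaw 26.2 z 0.0094
```

```bash
python3 -m crank '[[[-2,0,2],-0.3,110],[[-1.6,0,3],0,110],[[0,0,3],0,110],[[0,0,0],0,110],[[0,0,0],0,110]]'
python3 togo.py 0.54 -0.121 0.004 165
python3 cases.py wrist
```

```text
clock: 59.15
position: [0.54, -0.1207, 0.0815]
ee_rot: [-0.404, -3.114, -0.001]
force: [-0.1, 0.3, 0.4]
width: 0.565
pos [ 0.54   -0.1207  0.0815] yaw 165.23 tilt 0.07 F [-0.07  0.28  0.45] T [ 0.069 -0.138 -0.009] w 0.565 t 59.15
turn 0.23 shift before turn cm [-0.02 -0.03  7.75] after turn cm [-0.02 -0.03  7.75]
wrist yellow 0.84 3033 c 551.4 -124.2 size 37.8 56.3 yaw -14.3 z 0.0103
wrist red 0.58 6216 c 434.5 -150.0 size 83.7 37.7 yaw 26.5 z 0.0102
```

View pics/cs_wrist.png

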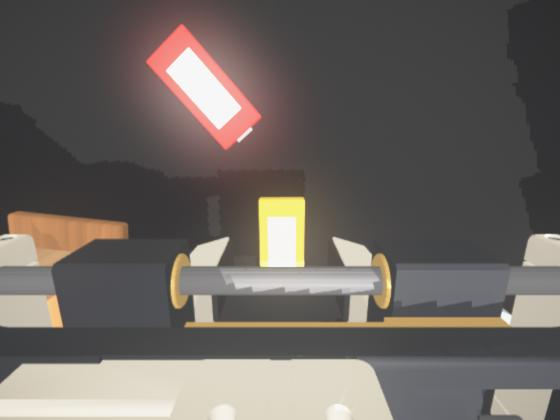

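```bash
python3 -m crank '[[[0.1,0,3],0,110],[[0,0,2.8],0,110],[[0,0,1.3],0,110],[[0,0,0.6],0,110],[[0,0,0],0,200]]' 15
python3 -m crank '[[[0,0,0],0,200],[[0,0,0],0,200],[[0,0,0],0,200],[[0,0,0],0,200],[[0,0,0],0,200]]'
python3 togo.py 0.4257 -0.0232 0.004 165
python3 -m crank '[[[0,0,-1],0,200],[[0,0,-3],0,200],[[0,0,-4],0,200],[[0,0,-4],-6,200],[[0,0,-3.5],-7,200]]'
python3 -m crank '[[[0,0,0],-7,200],[[0,0,0],-3.2,200],[[0,0,0],0,200]]'
python3 togo.py 0.4789 0.2426 0.16 188.4
python3 -c "
from h import *
print(monitor.observe()['joints'].round(3))"
```

```text
clock: 59.9
position: [0.5395, -0.1208, 0.0044]
ee_rot: [-0.405, -3.115, -0.0]
force: [-0.7, 0.3, -0.2]
width: 0.529
clock: 60.4
position: [0.5402, -0.1209, 0.0053]
ee_rot: [0.405, 3.114, -0.0]
force: [-1.7, 0.0, 6.6]
width: 0.386
pos [ 0.5402 -0.1209  0.0053] yaw 165.19 tilt 0.11 F [-1.66  0.03  6.65] T [ 0.089 -0.049  0.023] w 0.386 t 60.4
turn 0.19 shift before turn cm [13.57  6.52  0.1 ] after turn cm [13.59  6.47  0.1 ]
clock: 60.9
position: [0.5393, -0.1206, 0.162]
ee_rot: [0.042, 3.14, -0.001]
force: [0.9, -1.0, -0.5]
width: 0.389
clock: 61.2
position: [0.5392, -0.1211, 0.16]
ee_rot: [-0.231, 3.133, -0.001]
force: [-0.7, 0.2, -0.5]
width: 0.388
pos [ 0.5392 -0.1211  0.16  ] yaw -171.58 tilt 0.03 F [-0.67  0.22 -0.52] T [ 0.113 -0.131  0.001] w 0.388 t 61.2
turn 0.02 shift before turn cm [ 6.300e-01  3.686e+01 -1.000e-02] after turn cm [ 6.500e-01  3.686e+01 -1.000e-02]
[ 0.704  0.516 -0.817  1.787  0.434  1.028  1.44 ]
```

```bash
python3 -m crank '[[[0.1,2,0],0,200],[[0.1,4,0],0,200],[[0.1,4,0],0,200],[[0.1,4,0],0,200],[[0.1,4,0],0,200]]'
python3 -m crank '[[[0.1,4,0],0,200],[[0,4,0],0,200],[[0,4,0],0,200],[[0,4,0],0,200],[[0,2,0],0,200]]'
python3 -m crank '[[[0,0.9,2],0,200],[[0,0,2],0,200],[[0,0,1],0,200],[[0,0,0.6],0,200],[[0,0,0],0,200]]'
python3 -m crank '[[[0,0,0],0,200]]'
python3 togo.py 0.4789 0.2426 0.1013 188.4
python3 -c "
from h import *
im,d,W=cloud('wrist');np.save('i_wrist.npy',W);cv2.imwrite('pics/i_wrist4.png',im[:,:,::-1])"
python3 al.py
```

```text
clock: 61.7
position: [0.5074, 0.0579, 0.1595]
ee_rot: [0.226, -3.133, 0.0]
force: [0.7, 0.1, -1.2]
width: 0.387
clock: 62.2
position: [0.4793, 0.2385, 0.1598]
ee_rot: [-0.233, 3.133, 0.003]
force: [-0.9, 0.0, -0.7]
width: 0.388
clock: 62.7
position: [0.4794, 0.2428, 0.1029]
ee_rot: [0.228, -3.132, 0.001]
force: [0.2, -0.3, 0.1]
width: 0.389
clock: 62.8
position: [0.4799, 0.2433, 0.1038]
ee_rot: [-0.229, 3.133, 0.0]
force: [0.7, -0.0, -0.2]
width: 0.388
pos [0.4799 0.2433 0.1038] yaw -171.66 tilt 0.04 F [ 0.68 -0.05 -0.19] T [ 0.104 -0.081  0.052] w 0.388 t 62.8
turn -0.06 shift before turn cm [ 0.11 -0.05  0.25] after turn cm [ 0.11 -0.05  0.25]
rail 1 3462 [0.1143 0.1171 0.1248] [-0.0421  0.041 ]
0.7392734
rail -1 3656 [-0.1247 -0.1169 -0.1137] [-0.0418  0.0776]
-0.44944915
apron 34481 front edge [-0.0526  0.0362] sides [-0.126   0.1259]
front edge slope deg -0.027308386196608515 at0 -0.05223442257071536
case tail 2233 o [-0.026   0.0268] a [-0.0174 -0.0054] z 0.10790979176106877
```

```bash
python3 -m crank '[[[0,-0.05,0.25],0,200],[[-0.8,0,0],0,200],[[-0.6,0,0],0,200],[[-0.6,0,0],0,200],[[-0.5,0,0],0,200]]'
python3 -m crank '[[[0,0,0],0,200],[[0,0,0],0,200]]'
python3 ft.py;python3 togo.py 0.5057 0.2465 0.0997 188.4
```

```text
clock: 63.35
position: [0.5052, 0.2466, 0.1007]
ee_rot: [-0.229, 3.133, 0.0]
force: [-0.2, -0.0, -0.1]
width: 0.39
clock: 63.55
position: [0.5042, 0.2466, 0.1006]
ee_rot: [0.23, -3.133, -0.0]
force: [-0.2, 0.6, -0.9]
width: 0.388
F [ 0.41   0.034 -0.12 ] [0.638 0.568 0.571] T [ 0.143 -0.134  0.014] [0.016 0.021 0.027] pos [0.504 0.246 0.101] w 0.387280325233974 t 63.85
pos [0.5041 0.2464 0.1007] yaw -171.59 tilt 0.01 F [ 0.98 -0.39 -1.17] T [ 0.136 -0.151 -0.019] w 0.387 t 63.85
turn 0.01 shift before turn cm [-0.15 -0.02  0.1 ] after turn cm [-0.15 -0.02  0.1 ]
```

```bash
python3 -m crank '[[[0,0,0],0,120],[[0,0,0],0,120],[[0,0,0],0,120],[[0,0,-1.5],0,120],[[2,0,-2.5],0,120]]'
python3 -m crank '[[[2.5,0,0],8.5,255],[[0,0,0],8.5,255],[[0,0,0],8.5,255],[[0,0,0],8.5,255],[[0,0,0],8.5,255]]' 20
python3 -m crank '[[[0,0,0],8.5,255],[[0,0,0],8.5,255],[[0,0,0],8.5,255],[[0,0,0],8.5,255],[[0,0,0],8.5,255]]'
python3 -m crank '[[[0,0,2],5,255],[[0,0,2.2],0,255],[[0,0,0],0,255],[[0,0,0],0,255]]'
python3 togo.py 0.5393 0.2514 0.0975 98.4
```

```text
clock: 64.35
position: [0.4856, 0.2431, 0.1408]
ee_rot: [0.227, -3.132, -0.0]
force: [-0.3, 0.1, 1.0]
width: 0.529
clock: 64.85
position: [0.46, 0.2403, 0.142]
ee_rot: [0.93, 3.0, 0.002]
force: [0.5, 0.5, -0.1]
width: 0.14
clock: 65.35
position: [0.4599, 0.2404, 0.1419]
ee_rot: [-1.954, -2.46, -0.002]
force: [0.2, -0.4, 0.6]
width: 0.007
clock: 65.75
position: [0.4598, 0.2403, 0.0996]
ee_rot: [-2.052, -2.379, -0.0]
force: [0.4, 0.0, 0.7]
width: 0.008
pos [0.4598 0.2403 0.0996] yaw 98.45 tilt 0.02 F [0.42 0.05 0.73] T [ 0.005 -0.067  0.033] w 0.008 t 65.75
turn 0.05 shift before turn cm [-0.07  8.03  0.21] after turn cm [-0.07  8.03  0.21]
```

```bash
python3 -m crank '[[[0,1,0.15],0,255],[[0,1,0],0,255],[[0,1,0],0,255],[[0,1,0],0,255],[[0,0.7,0],0,255]]'
python3 -m crank '[[[0,0.7,0],0,255],[[0,0.7,0],0,255],[[0,0.7,0],0,255],[[0,0.7,0],0,255],[[0,0.5,0],0,255]]'
python3 ft.py
python3 -m crank '[[[0,-2,0],0,255],[[0,-3,-1],0,255],[[0,-3,-3],0,255],[[0,0,-3],0,255],[[0,0,0],0,255]]'
python3 - <<'E'
from h import *
np.set_printoptions(precision=3,suppress=True)
im,d,W=cloud('wrist');cv2.imwrite('pics/z6.png',im[:,:,::-1])
im,d=get_image('top')
cv2.imwrite('pics/z7.png',cv2.resize(im[120:220,130:280,::-1],None,fx=5,fy=5,interpolation=cv2.INTER_CUBIC))
E
python3 cases.py top
```

```text
clock: 66.25
position: [0.5072, 0.2472, 0.0979]
ee_rot: [-2.053, -2.378, -0.0]
force: [-5.7, -0.4, 9.0]
width: 0.003
clock: 66.75
position: [0.5396, 0.252, 0.098]
ee_rot: [-2.053, -2.378, -0.0]
force: [-5.9, -0.9, 11.5]
width: 0.004
F [-3.682 -0.912  8.14 ] [0.476 0.44  0.771] T [-0.147  0.614 -0.   ] [0.057 0.053 0.019] pos [0.54  0.252 0.098] w 0.004993037075401186 t 67.05
clock: 67.55
position: [0.4619, 0.2416, 0.1713]
ee_rot: [2.051, 2.377, 0.01]
force: [0.1, 0.1, 0.5]
width: 0.005
top red 0.92 406 c 434.5 -150.0 size 81.2 36.1 yaw 25.1 z 0.0104
```

View pics/z6.png

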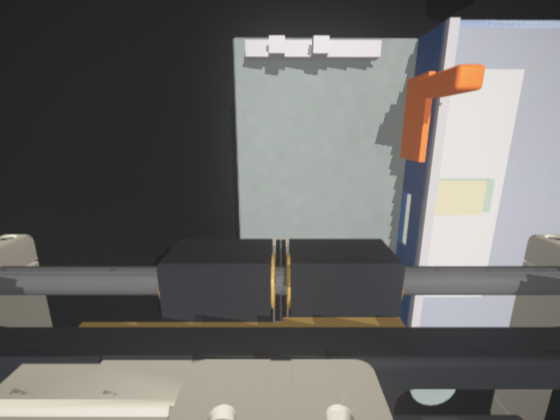

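View pics/z7.png

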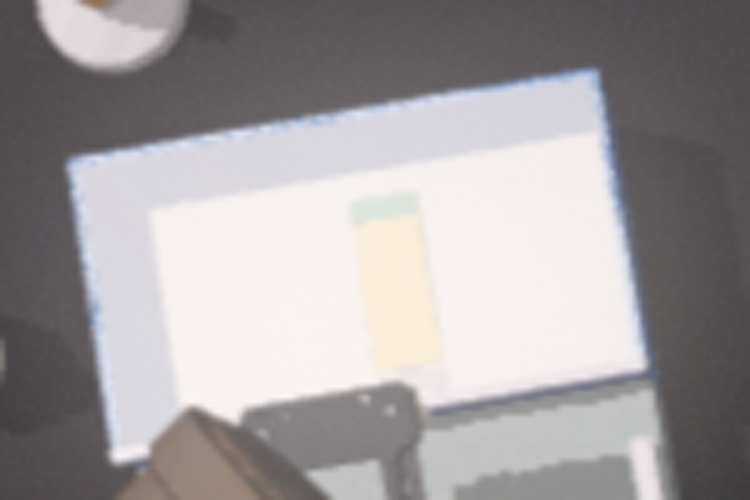

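Yellow is stacked on green inside. Last is red.

```bash
python3 -m crank '[[[-4.5,0,-0.5],-8,110],[[-4.5,-0.8,0],-8,110],[[-4.2,-1.5,0],-8,110],[[-3.8,-2,0],-8,110],[[-3.4,-2.6,0],-8,110]]' 15
python3 togo.py 0.41 -0.158 0.16 206.3
python3 -c "
from h import *
print(monitor.observe()['joints'].round(3))"
```

```text
clock: 68.4
position: [0.4799, 0.021, 0.1717]
ee_rot: [-1.121, -2.934, 0.0]
force: [1.0, 0.2, -0.7]
width: 0.39
pos [0.4799 0.021  0.1717] yaw 138.19 tilt 0.04 F [ 0.98  0.23 -0.67] T [ 0.054 -0.196  0.053] w 0.39 t 68.4
turn -68.11 shift before turn cm [ -6.73 -18.     1.17] after turn cm [ 14.19 -12.95   1.17]
[ 0.303  0.321 -0.569  1.951  0.213  0.929  0.47 ]
```

```bash
python3 -m crank '[[[-0.7,-4,0],-8,110],[[0,-4,0],-8,110],[[0.6,-4,0],-8,110],[[1.2,-4,0],-8,110],[[1.2,-2,0],-8,110]]'
python3 -m crank '[[[0,0,0],-8,110],[[0,0,0],-8,110],[[0,0,0],-8,110],[[0,0,0],-4.1,110],[[0,0,0],0,110]]'
python3 togo.py 0.4118 -0.1609 0.004 206.3
python3 cases.py wrist
python3 -c "
from h import *
print(monitor.observe()['joints'].round(3))"
```

```text
clock: 68.9
position: [0.3751, -0.1263, 0.1716]
ee_rot: [-0.09, -3.139, 0.0]
force: [-0.2, -0.2, -0.2]
width: 0.567
clock: 69.4
position: [0.3768, -0.1241, 0.1718]
ee_rot: [0.672, -3.068, -0.001]
force: [-0.6, -0.5, -0.6]
width: 0.568
pos [ 0.3768 -0.1241  0.1718] yaw -155.28 tilt 0.06 F [-0.62 -0.47 -0.56] T [ 0.118 -0.12   0.021] w 0.568 t 69.4
turn -1.58 shift before turn cm [-1.64 -4.83 16.78] after turn cm [-1.51 -4.87 16.78]
green few 0.27
wrist red 0.61 1959 c 432.7 -149.1 size 81.2 35.9 yaw 26.9 z 0.0093
[ 0.842  0.208 -0.744  2.117  0.182  0.879  1.992]
```

```bash
python3 -m crank '[[[-0.7,-2.4,2],-2,110],[[-0.7,-2.4,3],0,110],[[0,0,3],0,110],[[0,0,1.5],0,110],[[0,0,0],0,110]]'
python3 togo.py 0.4112 -0.1607 0.004 206.7
python3 cases.py wrist
```

```text
clock: 70.15
position: [0.4091, -0.1607, 0.0754]
ee_rot: [0.723, -3.054, -0.004]
force: [-0.1, 0.3, 0.3]
width: 0.562
pos [ 0.4091 -0.1607  0.0754] yaw -153.35 tilt 0.23 F [-0.13  0.29  0.28] T [ 0.084 -0.074  0.026] w 0.562 t 70.15
turn -0.05 shift before turn cm [-0.21 -0.12  7.14] after turn cm [-0.21 -0.12  7.14]
wrist red 0.55 3068 c 434.4 -149.6 size 81.9 35.9 yaw 26.0 z 0.0106
```

View pics/cs_wrist.png

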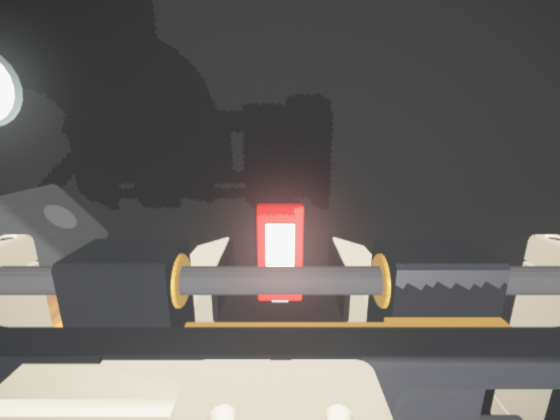

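```bash
python3 -m crank '[[[-0.25,0,3],0.3,110],[[0,0,2.5],0,110],[[0,0,1.2],0,110],[[0,0,0.4],0,110],[[0,0,0],0,110]]' 15
python3 togo.py 0.412 -0.1607 0.004 206.5
python3 -m crank '[[[0,0,0],0,200],[[0,0,0],0,200],[[0,0,0],0,200],[[0,0,0],0,200],[[0,0,0],0,200]]'
python3 -m crank '[[[0,0,0],0,200]]'
python3 togo.py 0.412 -0.1607 0.004 206.5
```

```text
clock: 70.9
position: [0.4128, -0.1601, 0.0065]
ee_rot: [-0.717, 3.059, -0.0]
force: [-0.0, -0.3, 0.4]
width: 0.567
pos [ 0.4128 -0.1601  0.0065] yaw -153.62 tilt 0.01 F [-0.02 -0.29  0.36] T [ 0.139 -0.109  0.009] w 0.567 t 70.9
turn -0.12 shift before turn cm [ 0.1  -0.01  0.25] after turn cm [ 0.1  -0.01  0.25]
clock: 71.4
position: [0.4131, -0.1603, 0.0069]
ee_rot: [-0.716, 3.058, -0.001]
force: [0.0, 0.2, 7.3]
width: 0.387
clock: 71.5
position: [0.4131, -0.1603, 0.0069]
ee_rot: [-0.716, 3.058, -0.001]
force: [-0.7, -0.4, 7.1]
width: 0.387
pos [ 0.4131 -0.1603  0.0069] yaw -153.64 tilt 0.07 F [-0.73 -0.44  7.06] T [0.116 0.129 0.004] w 0.387 t 71.5
turn -0.14 shift before turn cm [0.12 0.02 0.29] after turn cm [0.12 0.02 0.29]
```

```bash
python3 -m crank '[[[0,0,-1],0,200],[[0,0,-3],0,200],[[0,0,-4],0,200],[[0,0,-4],6,200],[[0,0,-3.5],7,200]]'
python3 -m crank '[[[0,0,0],5,200],[[0,0,0],0,200],[[0,0,0],0,200]]'
python3 togo.py 0.4789 0.2426 0.16 188.4
```

```text
clock: 72.0
position: [0.4125, -0.1596, 0.1637]
ee_rot: [-0.36, 3.12, 0.001]
force: [0.9, -0.8, -0.4]
width: 0.39
clock: 72.3
position: [0.412, -0.16, 0.1612]
ee_rot: [0.234, -3.132, -0.0]
force: [-0.1, -0.1, -0.2]
width: 0.385
pos [ 0.412  -0.16    0.1612] yaw -171.47 tilt 0.04 F [-0.14 -0.05 -0.18] T [ 0.116 -0.097 -0.008] w 0.385 t 72.3
turn 0.13 shift before turn cm [-12.59  38.82   0.11] after turn cm [-12.5   38.85   0.11]
```

```bash
python3 -m crank '[[[-0.7,2,0],0.1,200],[[-1.2,4,0],0,200],[[-1.3,4,0],0,200],[[-1.3,4,0],0,200],[[-1.3,4,0],0,200]]'
python3 -m crank '[[[-1.3,4,0],0,200],[[-1.3,4,0],0,200],[[-1.3,4,0],0,200],[[-1.3,4,0],0,200],[[-1,3,0],0,200]]'
python3 -m crank '[[[-0.4,1.9,0],0,200],[[0,0,2.5],0,200],[[0,0,2],0,200],[[0,0,0.7],0,200],[[0,0,0],0,200]]'
python3 togo.py 0.4789 0.2426 0.1030 188.4
python3 -c "
from h import *
im,d,W=cloud('wrist');np.save('i_wrist.npy',W);cv2.imwrite('pics/i_wrist4.png',im[:,:,::-1])"
python3 al.py
```

```text
clock: 72.8
position: [0.4433, 0.0279, 0.1605]
ee_rot: [0.23, -3.131, -0.001]
force: [0.8, -0.0, -0.2]
width: 0.387
clock: 73.3
position: [0.4772, 0.2261, 0.1603]
ee_rot: [0.234, -3.131, -0.001]
force: [1.4, -1.0, 0.0]
width: 0.385
clock: 73.8
position: [0.4782, 0.2421, 0.1078]
ee_rot: [0.229, -3.13, 0.002]
force: [-0.4, -0.4, 0.4]
width: 0.383
pos [0.4782 0.2421 0.1078] yaw -171.63 tilt 0.2 F [-0.41 -0.42  0.38] T [ 0.119 -0.163  0.001] w 0.383 t 73.8
turn -0.03 shift before turn cm [-0.08  0.04  0.48] after turn cm [-0.08  0.04  0.48]
rail 1 3229 [0.1134 0.1165 0.1239] [-0.0405  0.043 ]
1.5291816
rail -1 3487 [-0.1258 -0.1178 -0.1151] [-0.0402  0.0444]
-0.33769014
apron 32175 front edge [-0.0507  0.0386] sides [-0.1268  0.125 ]
front edge slope deg -0.03747202336141293 at0 -0.05063026817515494
case tail 2141 o [-0.0263  0.0269] a [-0.0172 -0.0053] z 0.11126054665946543
```

```bash
python3 -m crank '[[[0,0,0.3],0,200],[[0,0,0],0,200],[[0,0,0],0,200]]'
python3 togo.py 0.4789 0.2426 0.1030 188.4
python3 -m crank '[[[0,0,0.2],0,200],[[-0.8,0,0],0,200],[[-0.6,0,0],0,200],[[-0.6,0,0],0,200],[[-0.6,0,0],0,200]]'
python3 -m crank '[[[0,0,0],0,200],[[0,0,0],0,200]]'
python3 ft.py;python3 togo.py 0.5057 0.2465 0.103 188.4
```

```text
clock: 74.15
position: [0.4796, 0.2428, 0.1068]
ee_rot: [-0.226, 3.133, 0.0]
force: [-0.0, 1.4, -1.1]
width: 0.389
pos [0.4796 0.2428 0.1068] yaw -171.73 tilt 0.05 F [-0.03  1.44 -1.12] T [ 0.094 -0.203 -0.076] w 0.389 t 74.15
turn -0.13 shift before turn cm [ 0.08 -0.01  0.38] after turn cm [ 0.08 -0.01  0.38]
clock: 74.65
position: [0.5058, 0.2466, 0.1042]
ee_rot: [-0.226, 3.133, 0.0]
force: [0.1, 0.0, -0.3]
width: 0.388
clock: 74.85
position: [0.505, 0.2465, 0.1041]
ee_rot: [0.226, -3.133, -0.0]
force: [0.0, 0.2, -0.3]
width: 0.387
F [-0.002  0.316 -0.385] [0.446 0.474 0.548] T [ 0.11  -0.121  0.003] [0.024 0.034 0.02 ] pos [0.505 0.246 0.104] w 0.38430729268909736 t 75.15
pos [0.5049 0.2465 0.1043] yaw -171.71 tilt 0.0 F [-0.25  0.24 -1.25] T [ 0.143 -0.087  0.015] w 0.384 t 75.15
turn -0.11 shift before turn cm [-0.08 -0.01  0.13] after turn cm [-0.08 -0.01  0.13]
```

```bash
python3 -m crank '[[[0,0,0.1],0,200],[[0,0,0],0,120],[[0,0,0],0,120],[[0,0,-1.5],0,120],[[2,0,-2.5],0,120]]'
python3 -m crank '[[[2.5,0,0],8.5,255],[[0,0,0],8.5,255],[[0,0,0],8.5,255],[[0,0,0],8.5,255],[[0,0,0],8.5,255]]' 20
python3 -m crank '[[[0,0,0],8.5,255],[[0,0,0],8.5,255],[[0,0,0],8.5,255],[[0,0,0],8.5,255],[[0,0,0],8.5,255]]'
python3 -m crank '[[[0,0,0],5,255],[[0,0,0],0,255],[[0,0,0],0,255]]'
python3 togo.py 0.5393 0.2514 0.0975 98.4
python3 -c "
from h import *
im,d,W=cloud('wrist');cv2.imwrite('pics/z8.png',im[:,:,::-1])"
```

```text
clock: 75.65
position: [0.4863, 0.2432, 0.1433]
ee_rot: [0.224, -3.133, -0.0]
force: [0.2, -0.7, 1.0]
width: 0.527
clock: 76.15
position: [0.4607, 0.2404, 0.1446]
ee_rot: [0.933, 2.999, 0.002]
force: [-0.4, -0.3, -0.6]
width: 0.141
clock: 76.65
position: [0.4607, 0.2405, 0.1445]
ee_rot: [-1.957, -2.458, -0.002]
force: [0.8, 0.1, -0.3]
width: 0.007
clock: 76.95
position: [0.4606, 0.2404, 0.144]
ee_rot: [2.051, 2.379, 0.001]
force: [-0.5, 0.1, 0.6]
width: 0.006
pos [0.4606 0.2404 0.144 ] yaw 98.46 tilt 0.05 F [-0.52  0.13  0.64] T [ 0.005 -0.047 -0.019] w 0.006 t 76.95
turn 0.06 shift before turn cm [-0.07  7.94  4.65] after turn cm [-0.06  7.94  4.65]
```

View pics/z8.png

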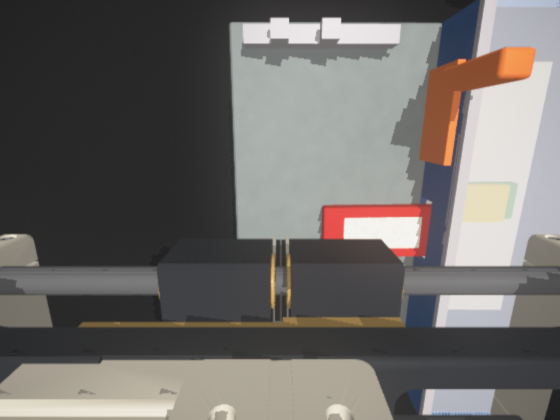

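Red sits straight in the slot mouth, so I'll push it through.

```bash
python3 -m crank '[[[0,0,2.4],0,255],[[0,0,2.1],0,255],[[0,0,0],0,255],[[0,1,0],0,255],[[0,1,0],0,255]]'
python3 togo.py 0.5393 0.2514 0.0975 98.4
python3 -m crank '[[[0,1,0],0,255],[[0,1,0],0,255],[[0,1,0],0,255],[[0,1,0],0,255],[[0,0.7,0],0,255]]'
python3 -m crank '[[[0,0.7,0],0,255],[[0,0.5,0],0,255],[[0,0.2,0],0,255],[[0,0,0],0,255]]'
python3 ft.py
python3 -m crank '[[[0,-2,0],0,255],[[0,-3,-1],0,255],[[0,-3,-3],0,255],[[0,0,-3],0,255],[[0,0,0],0,255]]'
python3 - <<'E'
from h import *
im,d,W=cloud('wrist');cv2.imwrite('pics/z9.png',im[:,:,::-1])
im,d=get_image('top');cv2.imwrite('pics/z10.png',im[:,:,::-1])
E
```

```text
clock: 77.5
position: [0.4816, 0.2432, 0.0993]
ee_rot: [2.054, 2.376, 0.002]
force: [0.4, -0.3, -0.1]
width: 0.009
pos [0.4816 0.2432 0.0993] yaw 98.32 tilt 0.07 F [ 0.45 -0.33 -0.13] T [-0.007 -0.023 -0.002] w 0.009 t 77.5
turn -0.08 shift before turn cm [-0.03  5.83  0.19] after turn cm [-0.03  5.83  0.19]
clock: 78.0
position: [0.5276, 0.25, 0.0989]
ee_rot: [-2.055, -2.376, -0.0]
force: [-4.7, -1.8, 8.7]
width: 0.001
clock: 78.4
position: [0.5399, 0.2518, 0.0989]
ee_rot: [-2.054, -2.376, 0.003]
force: [-8.7, -2.1, 11.4]
width: 0.002
F [-7.94  -1.76  10.325] [0.217 0.499 0.399] T [-0.327  1.491 -0.021] [0.037 0.044 0.023] pos [0.54  0.252 0.099] w 0.0034339175223935593 t 78.7
clock: 79.2
position: [0.4635, 0.2417, 0.1724]
ee_rot: [2.053, 2.375, 0.01]
force: [0.2, -0.2, -0.6]
width: 0.002
```

View pics/z9.png

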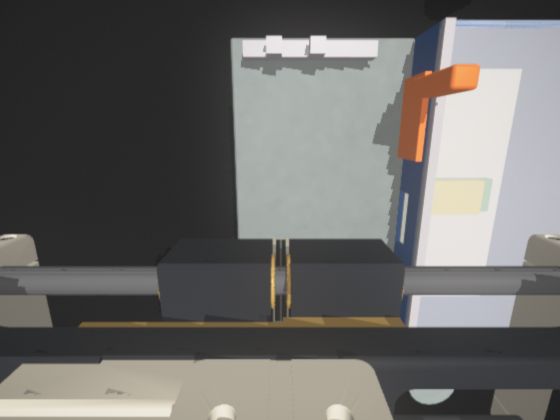

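View pics/z10.png

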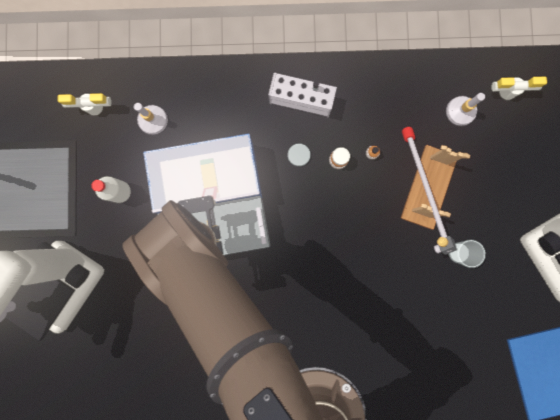

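Red is through, but the top view shows the rod is no longer in the rest. It runs from (408,132) to (447,245), beside the uprights. I must have nudged its head with the gripper body while taking red. I'll inspect it closely.

Run:
```python
from h import *
np.set_printoptions(precision=3,suppress=True)
im,d,W=cloud('top');np.save('f_top.npy',W)
cv2.imwrite('pics/f1.png',cv2.resize(im[90:290,370:520,::-1],None,fx=4,fy=3,interpolation=cv2.INTER_CUBIC))
im2,d,_=cloud('side');cv2.imwrite('pics/f2.png',cv2.resize(im2[100:220,190:370,::-1],None,fx=4,fy=4,interpolation=cv2.INTER_CUBIC))
m=masks_of('rod','top')
get_image('top')
m=masks_of('rod','top')
for r in m[:2]:
    M=r['region'];P=W[M];P=P[P[:,2]>0.0];q=cv2.minAreaRect((P[:,:2]*1000).astype(np.float32));print(r['score'],M.sum(),q,np.percentile(P[:,2],[1,50,99]))
for px in [(408,132),(412,145),(418,160),(424,178),(430,196),(436,212),(441,228),(447,244)]:
    print(px,W[px[1],px[0]])
for n in ('beaker','jar','stain','dish','washbottle'):
    r=look_for(n,'top');print(n,r[:1])
```

```text
0.83 827 ((586.7052001953125, -312.90460205078125), (340.3724365234375, 85.31999206542969), 4.804475784301758) [0.007 0.114 0.193]
(408, 132) [ 0.737 -0.266  0.037]
(412, 145) [ 0.701 -0.274  0.043]
(418, 160) [ 0.657 -0.28   0.067]
(424, 178) [ 0.607 -0.286  0.09 ]
(430, 196) [ 0.56  -0.293  0.109]
(436, 212) [ 0.519 -0.299  0.128]
(441, 228) [ 0.48  -0.302  0.149]
(447, 244) [ 0.443 -0.3    0.189]
beaker [{'location': [0.4173, -0.4051, 0.0483], 'score': 0.9}]
jar [{'location': [0.6678, -0.0831, 0.0712], 'score': 0.67}]
stain [{'location': [0.6888, -0.1697, 0.0326], 'score': 0.47}]
dish [{'location': [0.6889, 0.0208, 0.0146], 'score': 0.97}]
washbottle [{'location': [0.6024, 0.4952, 0.0992], 'score': 0.86}]
```

View pics/f1.png

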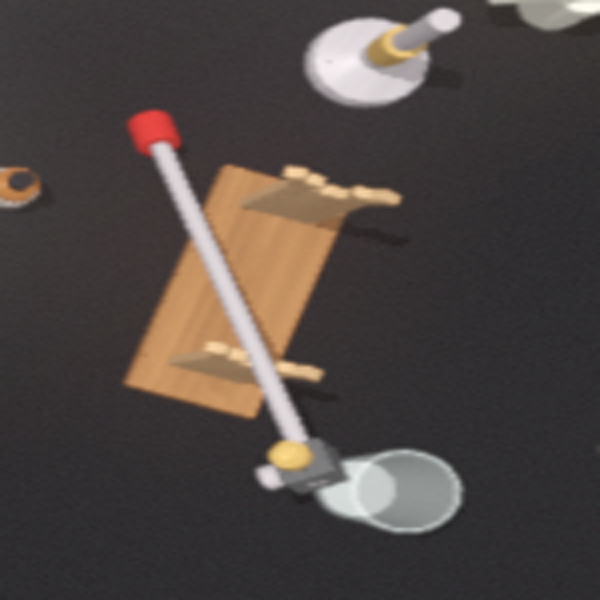

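View pics/f2.png

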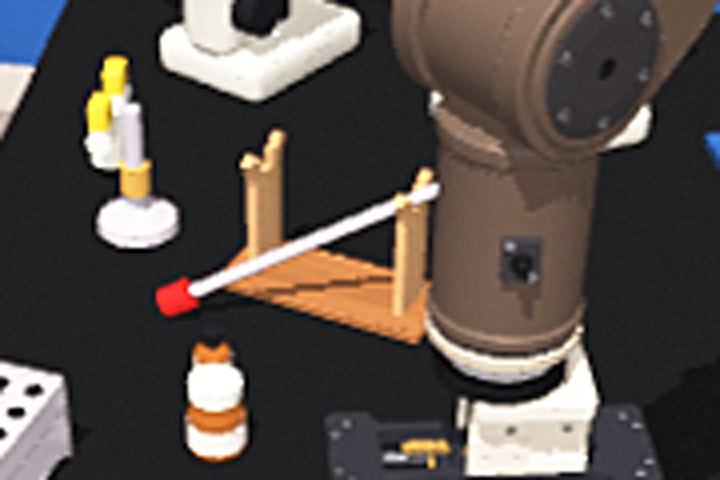

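The rod's head end is still in the near notch, and its tail has slid down to the bench at about 25°. The beaker has not moved. I can lift the tail back in, pivoting on the near notch. As I'm at the box, I'll first check red and close the shutter.

Run:
```python
from h import *
np.set_printoptions(precision=3,suppress=True)
im,d,W=cloud('wrist')
a=cv2.resize(im[140:260,370:520,::-1],None,fx=5,fy=5,interpolation=cv2.INTER_NEAREST);cv2.imwrite('pics/f3.png',a)
im,d=get_image('top')
cv2.imwrite('pics/f4.png',cv2.resize(im[130:220,140:270,::-1],None,fx=5,fy=5,interpolation=cv2.INTER_CUBIC))
yaw=np.radians(8.4);bx=np.array([np.cos(yaw),np.sin(yaw)]);by=np.array([-bx[1],bx[0]])
for r in (205,215,225):
    s=slice(392,418);print(r,W[r,s][:,:2]@bx-.5893,W[r,s,2])
```

```text
205 [-0.011 -0.011 -0.01  -0.01  -0.009 -0.008 -0.007 -0.006 -0.006 -0.005
 -0.004 -0.003 -0.003 -0.001 -0.     0.     0.002  0.002  0.007  0.009
  0.01   0.01  -0.001 -0.001 -0.001 -0.001] [0.093 0.094 0.094 0.095 0.095 0.094 0.095 0.094 0.095 0.095 0.095 0.093
 0.094 0.093 0.093 0.093 0.092 0.093 0.082 0.081 0.081 0.082 0.109 0.11
 0.112 0.114]
215 [-0.011 -0.011 -0.01  -0.009 -0.008 -0.008 -0.006 -0.006 -0.005 -0.004
 -0.003 -0.002 -0.001 -0.     0.001  0.001  0.001  0.008  0.008  0.01
  0.01  -0.001 -0.001 -0.002 -0.001 -0.002] [0.095 0.095 0.095 0.095 0.094 0.095 0.094 0.095 0.094 0.095 0.094 0.094
 0.093 0.092 0.093 0.094 0.094 0.082 0.082 0.081 0.082 0.109 0.111 0.113
 0.113 0.116]
225 [-0.011 -0.01  -0.009 -0.008 -0.007 -0.007 -0.006 -0.005 -0.004 -0.003
 -0.003 -0.001 -0.     0.001  0.001  0.002  0.008  0.008  0.01   0.01
 -0.002 -0.001 -0.001 -0.001 -0.002 -0.001] [0.095 0.094 0.095 0.095 0.094 0.095 0.096 0.094 0.095 0.094 0.095 0.094
 0.093 0.093 0.093 0.093 0.081 0.082 0.081 0.081 0.11  0.111 0.112 0.114
 0.118 0.118]
```

View pics/f3.png

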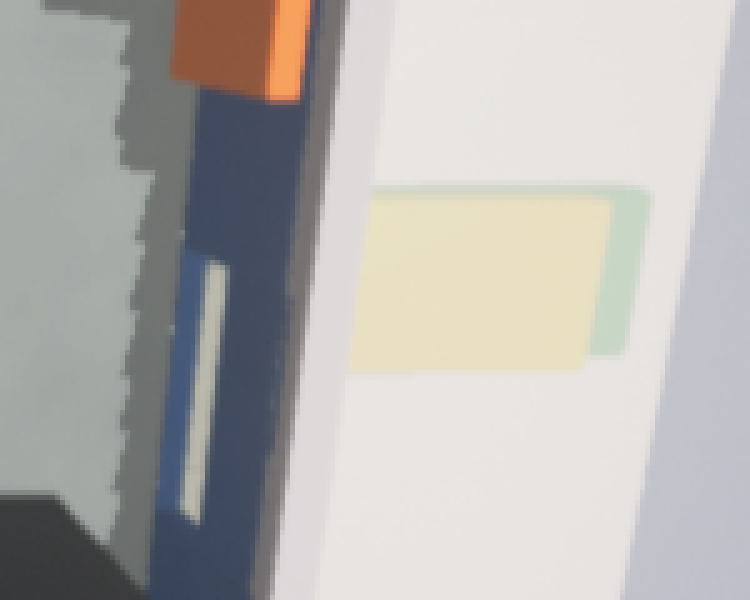

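View pics/f4.png

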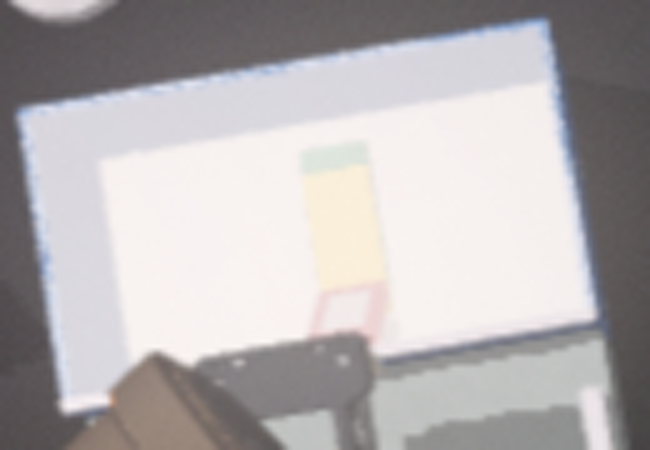

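All four are inside: white and red lean behind the face, with top edges ≤ 0.082, and green and yellow are on the floor. Now I'll close the shutter by pushing the grip from its +y side.

```bash
python3 togo.py 0.5348 0.3710 0.19 98.4
python3 -m crank '[[[0,0,-3],0,255],[[3,1.5,0],0,255],[[4,2.5,0],0,255],[[3.5,2.5,0],0,255],[[1.5,2,0],0,255]]' 20
python3 -m crank '[[[0,0,0],0,255],[[0,0,0],0,255]]'
python3 togo.py 0.5348 0.3710 0.142 98.4
```

```text
pos [0.4615 0.2401 0.1681] yaw 98.28 tilt 0.01 F [ 0.39  0.11 -0.09] T [-0.001 -0.114  0.007] w 0.005 t 79.9
turn -0.12 shift before turn cm [11.9   9.14 -2.19] after turn cm [11.88  9.16 -2.19]
clock: 80.4
position: [0.5279, 0.3754, 0.1983]
ee_rot: [-2.05, -2.378, -0.002]
force: [0.3, -0.2, -0.4]
width: 0.006
clock: 80.6
position: [0.5281, 0.3709, 0.1976]
ee_rot: [-2.055, -2.376, 0.002]
force: [-0.0, -0.5, -1.2]
width: 0.005
pos [0.5281 0.3709 0.1976] yaw 98.29 tilt 0.07 F [-0.02 -0.52 -1.18] T [-0.069 -0.087 -0.021] w 0.005 t 80.6
turn -0.11 shift before turn cm [-0.09  0.67  5.56] after turn cm [-0.09  0.67  5.56]
```

```bash
python3 -m crank '[[[0,0.6,2],0,255],[[0,0,2.5],0,255],[[0,0,1],0,255],[[0,0,0],0,255],[[-1,0,0],0,255]]'
python3 -m crank '[[[-1.2,0,0],0,255],[[-1.2,0,0],0,255],[[-1.2,0,0],0,255],[[-1.2,0,0],0,255],[[-1,0,0],0,255]]'
python3 -m crank '[[[-0.6,0,0],0,255],[[-0.3,0,0],0,255],[[0,0,0],0,255]]'
python3 ft.py; python3 togo.py 0.5480 0.2910 0.142 98.4
```

```text
clock: 81.1
position: [0.5351, 0.3633, 0.1442]
ee_rot: [-2.053, -2.377, -0.002]
force: [-0.8, 2.8, -0.8]
width: 0.006
clock: 81.6
position: [0.5447, 0.3032, 0.1436]
ee_rot: [2.056, 2.374, 0.001]
force: [1.3, 1.0, 1.2]
width: 0.001
clock: 81.9
position: [0.5454, 0.2952, 0.1431]
ee_rot: [2.056, 2.375, -0.001]
force: [0.2, 0.3, -0.1]
width: 0.0
F [-0.158  0.208 -0.16 ] [0.413 0.257 0.348] T [-0.032 -0.115 -0.005] [0.024 0.03  0.014] pos [0.545 0.296 0.143] w 0.0014702740033336761 t 82.2
pos [0.5451 0.2961 0.1431] yaw 98.31 tilt 0.02 F [-0.28 -0.18 -0.39] T [-0.032 -0.16  -0.032] w 0.001 t 82.2
turn -0.09 shift before turn cm [-0.54  0.21  0.11] after turn cm [-0.54  0.21  0.11]
```

```bash
python3 -m crank '[[[-0.4,0,0],0,255],[[-0.4,0,0],0,255],[[-0.2,0,0],0,255],[[0,0,0],0,255]]'
python3 ft.py
python3 -m crank '[[[-0.2,0,0],0,255],[[0,0,0],0,255],[[0,0,0],0,255]]'
python3 ft.py
```

```text
clock: 82.6
position: [0.546, 0.2892, 0.1433]
ee_rot: [-2.05, -2.376, -0.006]
force: [-0.2, 10.1, -5.3]
width: -0.001
F [ 0.039 10.178 -4.887] [0.501 0.292 0.354] T [2.183 0.02  0.03 ] [0.016 0.029 0.031] pos [0.546 0.289 0.143] w 0.00648464683992465 t 82.9
clock: 83.2
position: [0.546, 0.2891, 0.1434]
ee_rot: [-2.048, -2.377, -0.008]
force: [-0.4, 15.5, -7.3]
width: 0.006
F [ 0.284 14.827 -7.461] [0.542 0.392 0.401] T [ 3.216 -0.026  0.066] [0.022 0.014 0.036] pos [0.546 0.289 0.143] w 0.009928527036115922 t 83.5
```

Firm stop: 15 N with no more motion, at the expected closed position. I'll back off, verify, then head for the rod.

```bash
python3 -m crank '[[[1.5,0,0],0,255],[[0.5,0,-3],0,255],[[0,0,-4],0,255],[[-3,-2,-4],0,200],[[-4,-2,-2],0,110]]'
python3 -m crank '[[[-1,-1,0],0,110],[[0,0,0],0,110]]'
python3 grip.py; python3 togo.py 0.5995 -0.2895 0.25 186.6
```

```text
clock: 84.0
position: [0.516, 0.2331, 0.2734]
ee_rot: [2.051, 2.379, 0.006]
force: [1.7, -0.9, 0.6]
width: 0.132
clock: 84.2
position: [0.5071, 0.2173, 0.2712]
ee_rot: [2.058, 2.371, 0.0]
force: [0.2, 0.9, 0.2]
width: 0.307
wrist 0.16 236 x [-0.0123 -0.0059  0.0011] y [0.016  0.0215 0.0268]
wrist 0.1 216 x [-0.0091 -0.006  -0.0035] y [-0.0233 -0.0035  0.0301]
pos [0.5072 0.2199 0.27  ] yaw 98.27 tilt 0.01 F [0.21 0.4  0.67] T [-0.036 -0.095 -0.004] w 0.392 t 84.3
turn -88.33 shift before turn cm [-51.74   1.81   2.  ] after turn cm [ -3.31 -51.67   2.  ]
```

View pics/g_wrist.png

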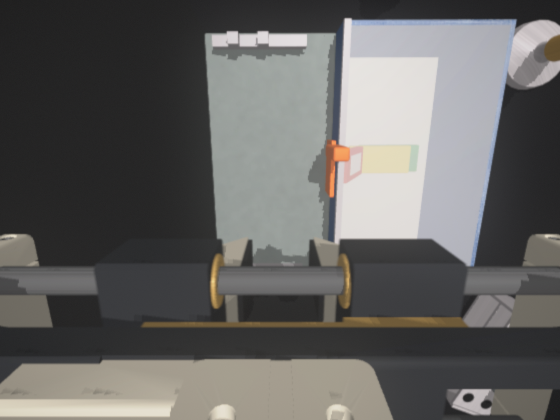

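The shutter is closed: the grip moved 74.4 mm back, to y = 21.5 mm. Now over to the rod.

```bash
python3 -m crank '[[[-3,0,-1],0,110],[[-4.5,0.2,0],0,110],[[-4.5,0.2,0],0,110],[[-4.5,0.2,0],0,110],[[-4.5,0.2,0],0,110]]' 15
python3 -m crank '[[[-4.5,0.2,0],0,110],[[-4.5,0.2,0],0,110],[[-4.5,0.2,0],0,110],[[-4.5,0.2,0],0,110],[[-4.5,0.2,0],0,110]]'
python3 -m crank '[[[-4.5,0,0],0,110],[[-3,0,0],0,110],[[0,0,0],-8,110],[[0,0,0],-8,110],[[0,0,0],-8,110]]'
python3 -m crank '[[[0,0,0],-8,110],[[0,0,0],-8,110],[[0,0,0],-8,110],[[0,0,0],-8,110],[[0,0,0],-8,110]]'
python3 -m crank '[[[0,0,0],-8,110],[[0,0,0],-8,110],[[0,0,0],-8,110],[[0,0,0],0,110],[[0,0,0],0,110]]'
python3 togo.py 0.5995 -0.2895 0.25 186.6
python3 - <<'E'
from h import *
print(monitor.observe()['joints'].round(3))
im,d,W=cloud('wrist');np.save('h_wrist.npy',W);cv2.imwrite('pics/h_wrist.png',im[:,:,::-1])
E
```

```text
clock: 84.8
position: [0.5461, 0.0127, 0.2794]
ee_rot: [-2.052, -2.377, 0.001]
force: [1.7, -1.5, -0.1]
width: 0.567
clock: 85.3
position: [0.5889, -0.2087, 0.279]
ee_rot: [-2.052, -2.377, 0.0]
force: [0.8, -0.1, 0.6]
width: 0.568
clock: 85.8
position: [0.5997, -0.2814, 0.2785]
ee_rot: [-1.506, -2.755, -0.001]
force: [-1.2, -0.3, -0.9]
width: 0.569
clock: 86.3
position: [0.5997, -0.2811, 0.2787]
ee_rot: [-0.472, -3.104, -0.002]
force: [0.3, -1.2, 0.3]
width: 0.569
clock: 86.8
position: [0.5992, -0.2817, 0.2793]
ee_rot: [0.167, -3.136, -0.002]
force: [-0.2, 0.3, 0.1]
width: 0.569
pos [ 0.5992 -0.2817  0.2793] yaw -173.9 tilt 0.09 F [-0.16  0.27  0.07] T [ 0.119 -0.141  0.023] w 0.569 t 86.8
turn -0.5 shift before turn cm [ 0.05 -0.78  2.93] after turn cm [ 0.06 -0.78  2.93]
[ 0.645  0.51  -0.462  1.363  0.225  1.323  1.856]
```

View pics/h_wrist.png

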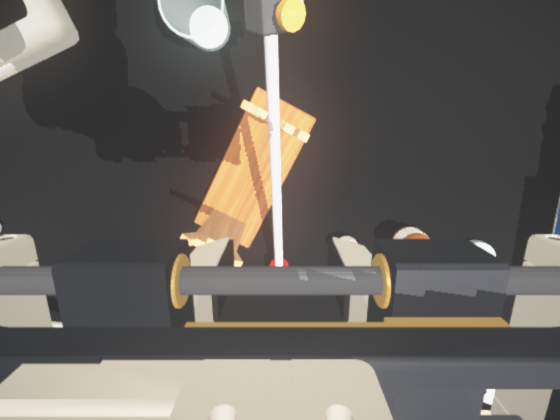

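Run:
```python
from h import *
np.set_printoptions(precision=4,suppress=True)
W=np.load('h_wrist.npy')
pts=[]
for r in range(45,262,3):
    c0=272+ (r-45)*(7/215)
    seg=W[r,int(c0)-3:int(c0)+4]
    pts.append(np.nanmedian(seg,0))
P=np.array(pts); 
# robust line
f=cv2.fitLine(P.astype(np.float32),cv2.DIST_HUBER,0,.001,.001).ravel(); d=f[:3]; c=f[3:]
if d[0]>0:d=-d
print("dir",d,"tilt",np.degrees(np.arcsin(d[2])),"yaw",np.degrees(np.arctan2(d[1],d[0])))
print("resid",np.abs(np.cross(P-c,d)).max(axis=1)[::6])
for x in (.5,.52,.54,.56,.58,.6,.62,.64,.66,.7): print(x,(c+d*(x-c[0])/d[0]))
# near upright
A=W[90:150,230:330].reshape(-1,3);k=(A[:,2]>.134)&(A[:,2]<.145);print("tops",A[k].mean(0),A[k].min(0),A[k].max(0))
```

```text
dir [-0.8924 -0.1125  0.4369] tilt 25.908367 yaw -172.814
resid [0.0006 0.0002 0.0003 0.0003 0.0003 0.0004 0.0004 0.0004 0.0002 0.0006
 0.0004 0.0001 0.0007]
0.5 [ 0.5    -0.2999  0.1384]
0.52 [ 0.52   -0.2974  0.1286]
0.54 [ 0.54   -0.2948  0.1189]
0.56 [ 0.56   -0.2923  0.1091]
0.58 [ 0.58   -0.2898  0.0993]
0.6 [ 0.6    -0.2873  0.0895]
0.62 [ 0.62   -0.2847  0.0797]
0.64 [ 0.64   -0.2822  0.0699]
0.66 [ 0.66   -0.2797  0.0601]
0.7 [ 0.7    -0.2747  0.0405]
tops [ 0.5145 -0.2979  0.1367] [ 0.4963 -0.3288  0.134 ] [ 0.5385 -0.2629  0.1412]
```

```bash
python3 togo.py 0.592 -0.2883 0.0775 187.2
python3 -m crank '[[[0.8,-0.6,2],-1.1,110],[[0,0,4],0,110],[[0,0,4],0,110],[[0,0,4],0,110],[[0,0,3],0,110]]'
python3 -m crank '[[[0,0,0],0,110],[[0,0,0],0,110]]'
python3 togo.py 0.592 -0.2883 0.0775 187.2
```

```text
pos [ 0.5991 -0.2818  0.2795] yaw -173.9 tilt 0.07 F [-0.01  0.31  0.19] T [ 0.118 -0.121 -0.015] w 0.571 t 86.85
turn -1.1 shift before turn cm [ 0.76 -0.59 20.2 ] after turn cm [ 0.77 -0.58 20.2 ]
clock: 87.35
position: [0.5905, -0.2888, 0.1077]
ee_rot: [0.197, -3.133, -0.001]
force: [-0.5, -0.3, 0.5]
width: 0.568
clock: 87.55
position: [0.5917, -0.289, 0.1108]
ee_rot: [0.2, -3.135, -0.001]
force: [0.3, 0.1, 0.9]
width: 0.571
pos [ 0.5917 -0.289   0.1108] yaw -172.7 tilt 0.02 F [0.3  0.1  0.89] T [ 0.129 -0.126 -0.007] w 0.571 t 87.55
turn 0.1 shift before turn cm [-0.04  0.07  3.33] after turn cm [-0.04  0.07  3.33]
```

```bash
python3 -m crank '[[[0,0.05,1.5],0.1,110],[[0,0,1.2],0,110],[[0,0,0.6],0,110],[[0,0,0],0,110]]'
python3 ft.py
python3 togo.py 0.592 -0.2883 0.0775 187.2
python3 -m crank '[[[0,0,0],0,180],[[0,0,0],0,255],[[0,0,0],0,255],[[0,0,0],0,255],[[0,0,0],0,255]]' 20
python3 -m crank '[[[0,0,0],0,255],[[0,0,0],0,255],[[0,0,0],0,255]]'
python3 ft.py
```

```text
clock: 87.95
position: [0.5907, -0.2886, 0.0765]
ee_rot: [0.199, -3.134, -0.001]
force: [0.3, -1.2, 0.2]
width: 0.569
F [0.286 0.186 0.107] [0.477 0.543 0.402] T [ 0.103 -0.161 -0.013] [0.03  0.039 0.015] pos [ 0.592 -0.289  0.078] w 0.5688411301720473 t 88.25
pos [ 0.5915 -0.2889  0.0779] yaw -172.73 tilt 0.05 F [ 1.   -0.05 -0.57] T [ 0.108 -0.139 -0.02 ] w 0.569 t 88.25
turn 0.07 shift before turn cm [-0.05  0.05  0.04] after turn cm [-0.05  0.05  0.04]
clock: 88.75
position: [0.5912, -0.2888, 0.0774]
ee_rot: [-0.199, 3.135, 0.0]
force: [-0.5, 0.1, 0.1]
width: 0.187
clock: 89.05
position: [0.5915, -0.2886, 0.0775]
ee_rot: [-0.2, 3.135, 0.0]
force: [0.7, 0.9, 1.1]
width: 0.122
F [1.425 0.958 0.952] [0.49  0.438 0.442] T [ 0.231 -0.43  -0.097] [0.02  0.038 0.013] pos [ 0.591 -0.289  0.077] w 0.12419370004110837 t 89.35
```

Gripped at 12 mm width. I'll lift the tail in an arc about the near notch, in slow steps.

```bash
python3 -m crank '[[[-0.25,0,-0.6],0,255],[[-0.22,0,-0.62],0,255],[[0,0,0],0,255]]'
python3 ft.py
python3 -m crank '[[[-0.15,0,-0.65],0,255],[[-0.1,0,-0.65],0,255],[[0,0,0],0,255]]'
python3 ft.py
python3 - <<'E'
from h import *
im,d,W=cloud('wrist');cv2.imwrite('pics/k1.png',im[:,:,::-1])
im,d,W=cloud('top');cv2.imwrite('pics/k2.png',cv2.resize(im[90:290,370:520,::-1],None,fx=4,fy=3))
E
```

```text
clock: 89.65
position: [0.596, -0.2881, 0.0901]
ee_rot: [0.2, -3.135, -0.0]
force: [-0.2, 1.1, -4.9]
width: 0.126
F [ 0.64   1.172 -5.654] [0.469 0.394 0.153] T [ 0.348 -0.378 -0.078] [0.018 0.011 0.026] pos [ 0.596 -0.288  0.089] w 0.1213822620556179 t 89.95
clock: 90.25
position: [0.5989, -0.288, 0.1039]
ee_rot: [-0.199, 3.134, -0.001]
force: [0.3, 0.5, -5.5]
width: 0.12
F [ 1.106  0.857 -5.244] [0.58  0.405 0.482] T [ 0.326 -0.418 -0.073] [0.019 0.07  0.037] pos [ 0.599 -0.288  0.103] w 0.12117599265566477 t 90.55
```

View pics/k1.png

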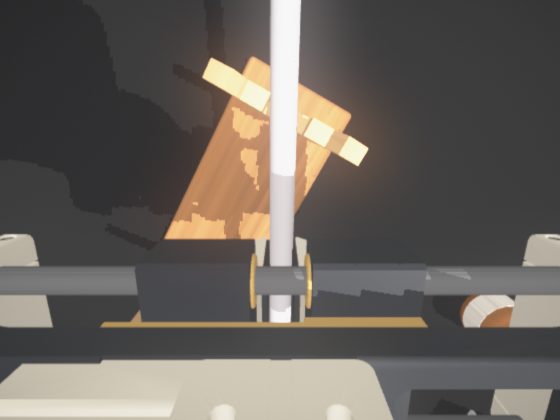

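View pics/k2.png

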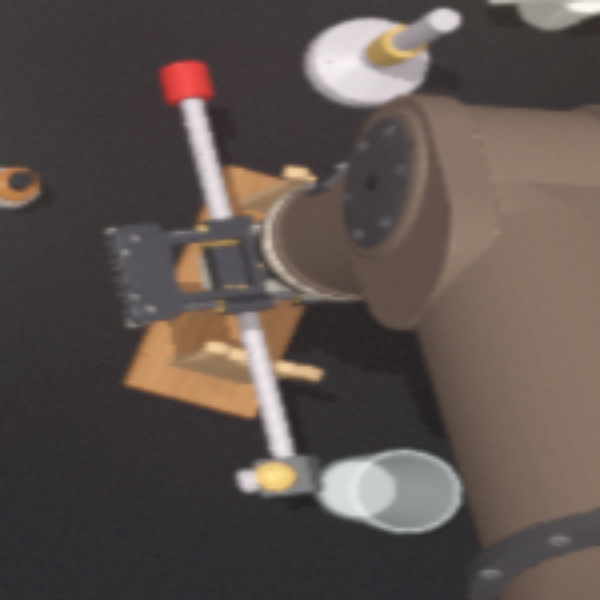

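```bash
cat > rl.py <<'E'
from h import *
np.set_printoptions(precision=4,suppress=True)
im,d,W=cloud('wrist')
s=monitor.observe();p=s['position'];R=Rn.from_rotvec(s['ee_rot']).as_matrix()
Q=(W-p)@R  # tool coords: x toward head, y lateral, z down
M=(abs(Q[...,1])<0.012)&(Q[...,0]>0.025)&(Q[...,0]<0.14)&(Q[...,2]>-0.09)&(Q[...,2]<0.07)
A=Q[M]
rows=[]
for a in np.arange(.025,.14,.008):
    m=(A[:,0]>=a)&(A[:,0]<a+.008)
    if m.sum()>8:
        B=A[m];zt=np.percentile(B[:,2],5);k=B[:,2]<zt+.003
        rows.append((a+.004,np.median(B[k,1]),zt))
r=np.array(rows);f=np.polyfit(r[:,0],r[:,2],1);g=np.polyfit(r[:,0],r[:,1],1)
print("n",len(r),"tilt deg (head up +)",-np.degrees(np.arctan(f[0])),"yaw off",np.degrees(np.arctan(g[0])),"lat0",g[1],"axis height at grip rel TCP",-f[1]-.006,"resid",np.abs(np.polyval(f,r[:,0])-r[:,2]).max())
H=p+R@np.array([0,0,0]);print("TCP",p,"yaw",np.degrees(np.arctan2(R[1,0],R[0,0])))
N=np.array([.5248,-.2957]);a=(N-p[:2])@R[:2,0];o=(N-p[:2])@R[:2,1];print("N in tool",a,o,"rod axis z at N",p[2]-np.polyval(f,a)-.006/np.cos(np.arctan(f[0])),"lat at N",np.polyval(g,a)-o)
E
python3 rl.py
```

```text
n 12 tilt deg (head up +) -27.3297806653135 yaw off -4.416765535804151 lat0 0.006418204077598609 axis height at grip rel TCP 0.06741451334641989 resid 0.034976425467825645
TCP [ 0.5987 -0.2878  0.1027] yaw -172.7178692294464
N in tool 0.07434836696579193 0.0015293133001009983 rod axis z at N 0.13090000496921067 lat at N -0.0008537889370387407
```

```bash
sed -i 's/^r=np.array(rows);/r=np.array(rows);r=r[(r[:,2]>-0.055)];print(r[:,[0,2]].T);/' rl.py; python3 rl.py
```

```text
[[ 0.045   0.053   0.061   0.069   0.077   0.085   0.093   0.101   0.109
   0.117 ]
 [-0.0205 -0.0212 -0.0221 -0.0269 -0.027  -0.0273 -0.0252 -0.0259 -0.0266
  -0.0269]]
n 10 tilt deg (head up +) 4.758584632984469 yaw off -0.5132905646714946 lat0 0.00013399750141574853 axis height at grip rel TCP 0.012219284320312185 resid 0.0028941895120699786
TCP [ 0.5987 -0.2878  0.1027] yaw -172.7192654967551
N in tool 0.07430477396301173 0.0015625892883382368 rod axis z at N 0.1210351363137977 lat at N -0.002094277114370823
```

```bash
python3 -m crank '[[[0,0,-0.65],0,255],[[0,0,-0.65],0,255],[[0.07,0,-0.55],0,255],[[0.08,0,-0.55],0,255],[[0,0,0],0,255]]'
python3 ft.py; python3 rl.py
```

```text
clock: 91.25
position: [0.5969, -0.2883, 0.1276]
ee_rot: [-0.199, 3.135, -0.001]
force: [-1.4, 0.2, -6.3]
width: 0.121
F [-0.414  0.844 -6.007] [0.586 0.625 0.204] T [ 0.327 -0.098 -0.077] [0.035 0.025 0.034] pos [ 0.597 -0.288  0.126] w 0.1201166431070661 t 91.55
[[ 0.045   0.053   0.061   0.069   0.077   0.085   0.093   0.101   0.109
   0.117   0.125   0.133 ]
 [-0.0068 -0.0049 -0.0034 -0.0029 -0.0034 -0.0032  0.0035  0.0051  0.0069
   0.0085  0.0101  0.0116]]
n 12 tilt deg (head up +) -12.354200240101989 yaw off 1.6895695060023868 lat0 -0.0037738494989218102 axis height at grip rel TCP 0.011728344747620101 resid 0.004114894278874905
TCP [ 0.597  -0.288   0.1265] yaw -172.71912849127287
N in tool 0.0726003427575381 0.0015134369404436296 rod axis z at N 0.12215373148103761 lat at N -0.003145786775088309
```

```bash
python3 -m crank '[[[0.08,0,-0.4],0,255],[[0.04,-0.72,0],5.7,255],[[0.04,-0.72,0],5.7,255],[[0.04,-0.72,0],5.7,255],[[0,0,0],0,255]]'
python3 ft.py
python3 -m crank '[[[0.04,-0.72,0],5.7,255],[[0.04,-0.72,0],5.7,255],[[0,0,0],0,255],[[0,0,0],0,255]]'
python3 ft.py
python3 rl.py
python3 - <<'E'
from h import *
im,d,W=cloud('wrist');cv2.imwrite('pics/k3.png',im[:,:,::-1])
im,d,W=cloud('top');cv2.imwrite('pics/k4.png',cv2.resize(im[90:290,370:520,::-1],None,fx=4,fy=3))
im,d,W=cloud('side');cv2.imwrite('pics/k5.png',cv2.resize(im[80:220,190:370,::-1],None,fx=4,fy=4))
E
```

```text
clock: 92.1
position: [0.5952, -0.3111, 0.1307]
ee_rot: [0.274, 3.13, -0.002]
force: [-0.8, 0.0, -6.5]
width: 0.124
F [-0.654  0.106 -6.337] [0.51  0.492 0.313] T [-0.045 -0.17   0.045] [0.076 0.029 0.041] pos [ 0.596 -0.309  0.131] w 0.11977251971690511 t 92.4
clock: 92.8
position: [0.5917, -0.3231, 0.1306]
ee_rot: [-0.573, -3.089, -0.0]
force: [-0.1, -0.7, -6.3]
width: 0.119
F [-0.787 -0.149 -6.238] [0.398 0.441 0.432] T [-0.035 -0.081  0.064] [0.051 0.021 0.024] pos [ 0.592 -0.323  0.131] w 0.1246620709862925 t 93.1
[[ 0.045   0.053   0.061   0.069   0.077   0.085   0.093   0.101   0.109
   0.117   0.125   0.133 ]
 [-0.0043 -0.002  -0.      0.001   0.0008  0.0064  0.0084  0.0106  0.0128
   0.0149  0.0169  0.0188]]
n 12 tilt deg (head up +) -15.105654122874931 yaw off 0.7362623076175027 lat0 -0.0032026891924873714 axis height at grip rel TCP 0.01099556713361973 resid 0.002973557702236711
TCP [ 0.5916 -0.3234  0.1305] yaw 158.82319811548226
N in tool 0.07224677868767682 0.0016759941909292534 rod axis z at N 0.12182266280544456 lat at N -0.003950246620784011
```

View pics/k3.png

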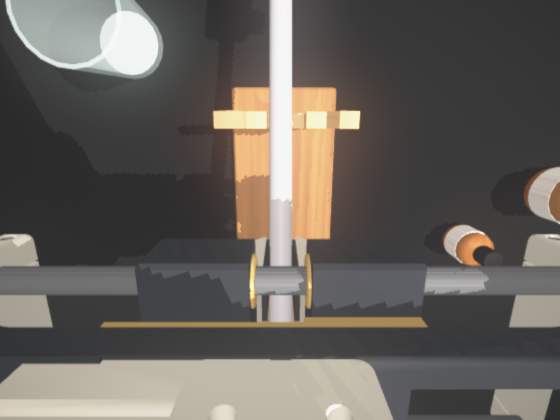

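View pics/k5.png

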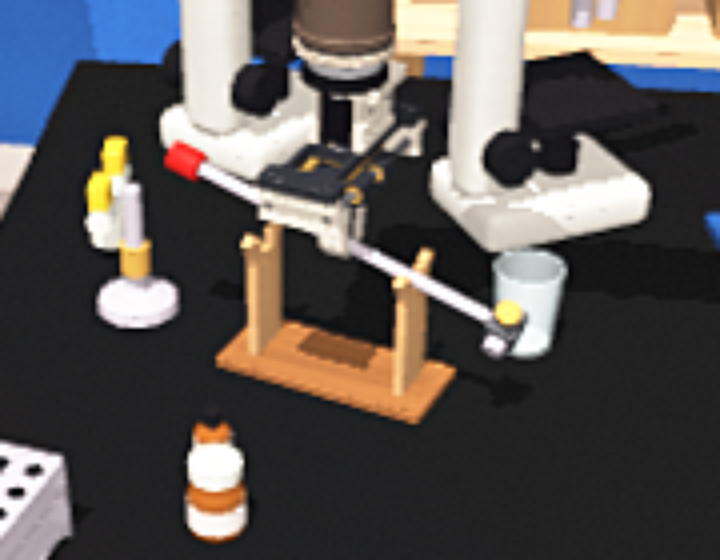

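Aligned and tilted head-down in the near notch, with the tail above the far notch. I'll lower the tail in.

```bash
python3 -m crank '[[[-0.12,0.1,0.55],0,255],[[-0.08,0.05,0.55],0,255],[[-0.04,0,0.4],0,255],[[0,0,0],0,255]]'
python3 ft.py; python3 rl.py
python3 -m crank '[[[0,0,0.2],0,255],[[0,0,0.15],0,255],[[0,0,0],0,255]]'
python3 ft.py; python3 rl.py
```

```text
clock: 93.7
position: [0.5947, -0.3231, 0.1151]
ee_rot: [0.578, 3.087, 0.0]
force: [1.9, -0.4, -3.4]
width: 0.122
F [ 1.807 -1.38  -3.022] [0.617 0.441 0.357] T [-0.185 -0.485  0.057] [0.038 0.034 0.022] pos [ 0.595 -0.323  0.116] w 0.11878419011502707 t 94.0
[[ 0.045   0.053   0.061   0.069   0.077   0.085   0.093   0.101   0.109
   0.117   0.125 ]
 [-0.0123 -0.0117 -0.0111 -0.0129 -0.0139 -0.0096 -0.0092 -0.0084 -0.0077
  -0.0072 -0.0065]]
n 11 tilt deg (head up +) -4.6021948379910675 yaw off -0.31183858418393023 lat0 -0.0026789061972875144 axis height at grip rel TCP 0.010901298447210701 resid 0.003235927418162872
TCP [ 0.5946 -0.3231  0.1159] yaw 158.7733074493859
N in tool 0.07495104822621196 0.0002957717840827322 rod axis z at N 0.12070228442061702 lat at N -0.0033826113360552663
clock: 94.35
position: [0.5943, -0.323, 0.1119]
ee_rot: [-0.579, -3.088, -0.0]
force: [1.9, -1.5, -2.8]
width: 0.119
F [ 2.426 -1.622 -2.669] [0.591 0.678 0.421] T [-0.236 -0.535  0.062] [0.019 0.024 0.014] pos [ 0.594 -0.323  0.112] w 0.12130963704502475 t 94.65
[[ 0.045   0.053   0.061   0.069   0.077   0.085   0.093   0.101   0.109
   0.117   0.125 ]
 [-0.0142 -0.0142 -0.014  -0.0154 -0.0176 -0.0135 -0.0134 -0.0131 -0.0131
  -0.0129 -0.0104]]
n 11 tilt deg (head up +) -2.348556833857984 yaw off 1.1011718610430974 lat0 -0.004346379816668864 axis height at grip rel TCP 0.011281960394901225 resid 0.003505683666010447
TCP [ 0.5943 -0.323   0.1121] yaw 158.7794006375162
N in tool 0.07469988219408079 0.0002813856429016349 rod axis z at N 0.12032390520294595 lat at N -0.0031919260596188367
```

```bash
python3 -m crank '[[[0,0,0.1],0,255],[[0,0,0.05],0,255],[[0,0,0],0,255]]'
python3 ft.py; python3 rl.py | head -2
```

```text
clock: 95.0
position: [0.5944, -0.3231, 0.1106]
ee_rot: [0.578, 3.088, 0.0]
force: [2.9, -2.4, -2.8]
width: 0.121
F [ 2.994 -1.818 -2.572] [0.521 0.359 0.61 ] T [-0.244 -0.631  0.042] [0.034 0.034 0.022] pos [ 0.594 -0.323  0.111] w 0.12434201909683179 t 95.3
[[ 0.045   0.053   0.061   0.069   0.077   0.085   0.093   0.101   0.109
   0.117 ]
```

```bash
python3 -m crank '[[[0,0,0.1],0,255],[[0,0,0],0,255],[[0,0,0],0,255]]'
python3 ft.py; python3 rl.py | head -3
```

```text
clock: 95.65
position: [0.5945, -0.3231, 0.1103]
ee_rot: [0.578, 3.087, -0.0]
force: [0.9, -1.2, 5.7]
width: 0.124
F [ 0.231 -0.84   5.857] [0.606 0.383 0.34 ] T [-0.035 -0.024  0.047] [0.034 0.013 0.017] pos [ 0.594 -0.323  0.11 ] w 0.12274957675071582 t 95.95
[[ 0.045   0.053   0.061   0.069   0.077   0.085   0.093   0.101   0.109
   0.117 ]
 [-0.0153 -0.0155 -0.0154 -0.0181 -0.0196 -0.0158 -0.0155 -0.0156 -0.0156
```

Level, with support from below. Release and go straight up.

```bash
python3 -m crank '[[[0,0,0],0,210],[[0,0,0],0,170],[[0,0,0],0,130],[[0,0,0],0,130],[[0,0,0],0,130]]'
python3 -m crank '[[[0,0,0],0,130],[[0,0,0],0,130],[[0,0,-1],0,130],[[0,0,-3],0,130],[[0,0,-4],0,130]]'
python3 -m crank '[[[0,0,-4],0,130],[[0,0,-4],0,130],[[0,0,-2],0,130],[[0,0,0],0,130],[[0,0,0],0,130]]'
python3 - <<'E'
from h import *
np.set_printoptions(precision=4,suppress=True)
im,d,W=cloud('wrist');cv2.imwrite('pics/m1.png',im[:,:,::-1])
c=np.array([.5946,-.323]);yaw=np.radians(158.6);u=np.array([np.cos(yaw),np.sin(yaw)]);n=np.array([-u[1],u[0]])
A=W.reshape(-1,3);A=A[(A[:,2]>.11)&(A[:,2]<.15)];a=(A[:,:2]-c)@u;o=(A[:,:2]-c)@n
for lo in np.arange(-.1,.2,.02):
    m=(a>=lo)&(a<lo+.02)&(abs(o)<.02)
    if m.sum()>10:
        z=A[m,2];k=z>np.percentile(z,50);print(lo.round(2),m.sum(),np.median(o[m]).round(4),np.percentile(z,90).round(4))
print(monitor.observe()['position'])
E
```

```text
clock: 96.5
position: [0.5942, -0.3229, 0.1094]
ee_rot: [-0.578, -3.087, -0.0]
force: [0.5, 0.1, -0.1]
width: 0.466
clock: 97.0
position: [0.5932, -0.3226, 0.1893]
ee_rot: [-0.578, -3.085, -0.002]
force: [1.0, -0.1, -0.2]
width: 0.487
clock: 97.5
position: [0.5944, -0.323, 0.2903]
ee_rot: [0.578, 3.087, -0.0]
force: [-0.4, 0.1, -1.7]
width: 0.489
-0.1 25 -0.0006 0.1233
-0.08 443 0.0006 0.1281
-0.06 181 0.0007 0.124
-0.04 190 0.0007 0.124
-0.02 183 0.0008 0.1242
0.0 202 0.0019 0.1243
0.02 208 0.002 0.1243
0.04 208 0.002 0.1245
0.06 448 0.0011 0.1288
0.08 274 0.0021 0.125
0.1 257 0.0022 0.1246
0.12 279 0.0032 0.1244
0.14 706 0.0023 0.1386
0.16 1021 0.0005 0.1481
0.18 28 0.0131 0.1354
[ 0.5939 -0.3229  0.2891]
```

View pics/m1.png

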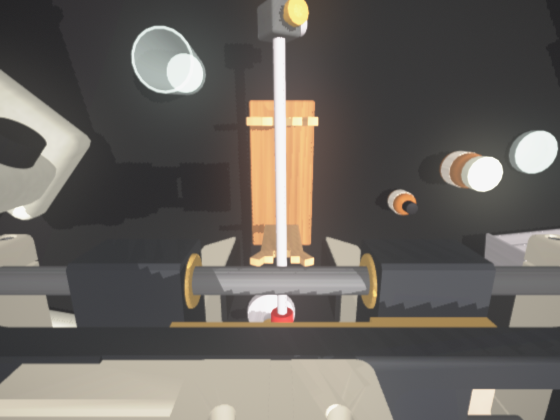

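The rod is seated again: level, within 2 mm sideways. I'll move clear for a final check.

```bash
python3 -m crank '[[[3,0,-3],0,130],[[4,0,-2],0,130],[[4,0,-1],0,130],[[4,0,0],0,130],[[0,0,0],0,130]]'
python3 -m crank '[[[0,0,0],0,130],[[0,0,0],0,130]]'
python3 - <<'E'
from h import *
np.set_printoptions(precision=4,suppress=True)
for cam in ('top','side'):
    im,d,W=cloud(cam);cv2.imwrite(f'pics/n_{cam}.png',im[:,:,::-1])
    if cam=='top':
        Wt=W
        for n in ('beaker','jar','stain','dish','washbottle'): print(n,[(r['location'],r['score']) for r in look_for(n,'top')[:1]])
        imt=im.astype(int)
yaw=np.radians(8.4);bx=np.array([np.cos(yaw),np.sin(yaw)]);by=np.array([-bx[1],bx[0]])
o=(imt[...,0]-imt[...,2]>80)&(imt[...,0]-imt[...,1]>40)&(Wt[...,1]>.15)&(Wt[...,1]<.42)&(Wt[...,0]>.5)&(Wt[...,0]<.6)&(Wt[...,2]>.16)
P=Wt[o];print("grip top y",np.percentile(P[:,:2]@by,[2,50,98])-.1689)
print(monitor.observe()['clock'],monitor.observe()['position'])
E
```

```text
clock: 98.05
position: [0.45, -0.2673, 0.3492]
ee_rot: [-0.579, -3.084, 0.001]
force: [-1.1, 0.4, 0.7]
width: 0.489
clock: 98.25
position: [0.4549, -0.269, 0.3489]
ee_rot: [-0.578, -3.087, -0.001]
force: [-0.3, -0.8, 1.0]
width: 0.485
beaker [([0.401, -0.3943, 0.0448], 0.88)]
jar [([0.6638, -0.0802, 0.0687], 0.84)]
stain [([0.6878, -0.1688, 0.0317], 0.49)]
dish [([0.6873, 0.0245, 0.0162], 0.66)]
washbottle [([0.6015, 0.4956, 0.1022], 0.98)]
grip top y [0.0128 0.0172 0.0227]
98.6 [ 0.4548 -0.2688  0.3492]
```

View pics/n_top.png

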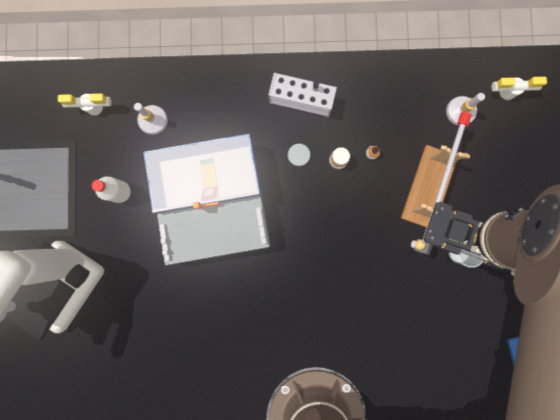

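View pics/n_side.png

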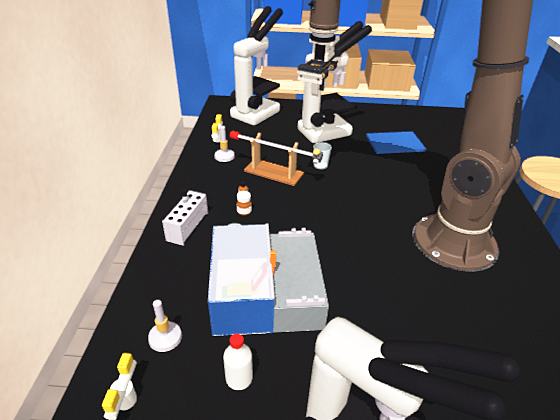

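```bash
python3 -c "
from cell import workorder,monitor
print(workorder.sign_off()); print(monitor.observe()['clock'])"
```

```text
the job is handed in; nothing more can be done
None
the job is handed in; nothing more can be done
```

The job is handed in at about 99 s, and the end state looks right, but the rod came out of its rest once partway through. Sign-off gives no verdict, so I can't say whether that slip broke the drop rule.

**What I did**
- **Rod:** A trial lift at x ≈ -30 mm made the head end sag, so I regripped at about +37 mm. There it hung level to within about 0.5°, and I carried it level and laid it in both notches.
- **Shutter and cases:** I slid the shutter open to its stop. It had started about 14 mm open. I then pushed the white, green, yellow and red cases through the slot and pushed the shutter shut against its stop.

**What went wrong**
- **Rod knocked out:** While I was taking the red case, the gripper body most likely caught the rod's head. The tail came out of the far notch and ended on the bench, tilted about 25°, with the head end still in the near notch. I only noticed after red was in the box.
- **Possible failure:** I didn't see the fall or measure its speed, so it may have passed the 0.75 m/s drop limit.
- **Repair:** I gripped the rod, lifted the tail about the near notch and seated it again.

**Last checks**
- **Rod:** It lies level in both notches, about 2 mm to one side and under 1° off line.
- **Cases:** All four are inside the box. White and red are leaning behind the face below the slot, and none are left on the bench.
- **Shutter:** It met a firm stop when closing. The wrist camera put the grip at y = 21.5 mm, where 20.9 is expected for closed. The last top view read 17 mm; it is the coarser view, so I trusted the stop and the wrist camera.
- **Glassware and bottles:** None moved or tipped that I could see. The beaker's last reading was about 2 cm off, but the arm partly hid it. With a clear view after the rod slipped, it was within 5 mm of its start.

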